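# Slide a sample tray over a gap into the treatment dock and lock it

## Robot

A 6-joint arm with a two-finger parallel gripper is mounted at the origin on the work surface. World frame = base frame: x ahead of the robot, y to its left, z up, the work surface at z = 0. Lengths are in m, angles in degrees, forces in N, time in s.
With the tool pointing down it reaches from about 0.375 to 0.9 m from the base axis. Payload 3.1 kg.
Tool frame: the origin (TCP) lies on the centre line of the jaws, within the pads' length; the fingertips stand 8 mm ahead of it and the grasp point (between the pads) lies 11 mm behind it; y points along the fingers, x is the direction in which the jaws open and shut, and the axes are right-handed (so a half turn about y gives the same grasp; the last joint's range is limited). The gripper opens to 87 mm and grips with 3 to 60 N. Pads are 19 mm wide; open, the fingers measure 117 mm over their backs; the gripper's body (75 mm by 190 mm) begins 51 mm behind the grasp point.
Start: joints at [59.444, 30.224, 82.088, -0, 67.689, -10.227], TCP at [0.217, 0.586, 0.231] pointing down, gripper open.
Joint ranges: [-176.69, 176.69], [-43.24, 126.21], [12.49, 139.97], [-82, 262], [0, 151.66], [-163.58, 163.58]. Speed limits (degrees/s): [159.86, 159.86, 180, 180, 180, 180].

## Interface

Orientations are given as a 3x3 rotation matrix whose columns are the frame's x, y, z axes.
In Python, from rig import read_state, imaging, job, spotter gives the robot as it stands.
- The arm moves only by the tool apply_moves, never from a script. Its argument "steps" is a list of rows, each an object of numbers: "x", "y", "z": the shift along the world's x, y, z in mm; "spin": the turn about the world's z in rad. In form: [{"x": .., "y": .., "z": .., "spin": ..}, ...]. A call has 1 to 12 rows; each row shifts and turns the pose as measured when the row begins; what a row does not reach is not made up. A row lasts 1/10 s, in which the tool goes at most 50 mm and 8.59 degrees, less where a joint would pass 70% of its speed; a pose out of reach is approached as far as the arm can. A call is refused whole if a number of a shift passes 50 or a number of a turn 0.15, either way. A call with a gripper value outside its range is refused whole. "grip" is the finger opening in mm, from 0 to 87, set as the call begins (left out, the last holds). The fingers move at their own pace and stop on an object; the grip force is fixed at half the most. Time passes only in rows, so rows that do not move let the fingers close. It gives the time, the measured TCP pose, the force and the opening at its end, in the units of the state.
- read_state(): the state, without advancing time (a new reading comes with each control period).
- imaging.capture(name): name is "scene" or "side" or "wrist"; returns the picture (384x512x3 uint8, red, green, blue); there is no depth.
- imaging.camera_params(name): a dict with "fov_y" (degrees; the focal length in pixels is half the picture's height over the tangent of half this angle, whatever the lens; pixels are square), "cx", "cy" (the principal point, pixels), "R" (3x3) and "t" (3): a world point X has camera coordinates R X + t. Camera axes: x right, y down, z forward; pixel columns grow to the right and rows downward; lengths in m; the calibration is good to about 2 mm. A picture is of the moment at which its call begins: read the wrist's pose just before it. camera_params takes no time and is no camera call; for the wrist camera it gives the pose at the moment of the call.
- job.hand_in(): hands the job in, once; it reports no verdict.
Trained networks look in the newest picture that a camera, given by its name, has taken for a name from the list of things; names that differ only in an ending like _2 or _b are one class to them, and where a whole thing is asked for, a point or a joint stands for the part that bears it (a point fixed in the world has none). Each returns a list of dicts, best first, with "score" (0 to 1); they miss things now and then, are a little off and sometimes report something else, mostly with a low value. They report only what shows in the picture. A call takes as long as a camera call.
- spotter.cut_out(name, camera): "mask" (384x512 bool, what is visible of it) and "rect" ([left, top, width, height] in pixels, round what is visible of it).
The state is a dict: "time_s": time; "joint_positions": joint angles; "qvel": joint speeds; "tau": joint torques, N m; "position": TCP position; "tcp_rot": TCP orientation; "force": force on the tool from outside, world axes, zero at the start; "moment": the same for the moment, N m; "opening": opening from 0.0 (shut) to 1.0 (fully open).
Only numpy, scipy, OpenCV 4.12 (cv2) and the standard library are available. Lean on these libraries where they do the work, as an engineer would, in place of code of your own. Each camera call takes 0.05 s, during which the arm holds its last target.

## Task

Slide the loaded orange tray off the loading stand, across the open gap and into the treatment dock until it is fully home against the end stop, keeping it level and on the deck surfaces all the way: it is nose-heavy, so do not let it sag into the gap, do not lift it, and do not bump the overhead bridge. Then put the red-headed lock pin down through the hole in the tray's tongue into the dock, head fully down on the tongue, and let go. Leave the other things on the bench where they are.

Things in the scene. Friction and masses are not known exactly. Their poses are not given: they have to be found in the camera images.
- tray_handle (a point): Grip centre of the tray's black upright handle, a bar 24 mm long (x) by 14 mm wide (y), standing from 6 to 70 mm above the tray's underside; this point is on its axis, 50 mm above the underside. Axes are the tray's: x to its nose, z up. The tray must be kept from tipping at the gap by holding this handle firmly (30 N or more) or by holding the tail down.
- tray_hole (a point): Centre of the 16 mm hole through the tray's tongue, at the tongue's upper face (6 mm above the tray's underside), 139 mm ahead of the handle. Axes are the tray's.
- stand_edge (a point): Middle of the loading stand's upper edge at the gap. The stand is a flat aluminium plate 230 mm long (from here along -x), 150 mm wide, top 50 mm above the bench, no side guides, a 12 mm lip at its far end. x points across the gap, up to a few degrees off the dock's x. The tray starts flat on it, a little askew.
- dock_entry (a point): Middle of the dock's entry edge at deck height (50 mm above the bench, as the stand). x: the way the tray slides; z up. Gap to the stand 80 to 100 mm. The first 16 mm is a ramp 5 mm deep. Blue rails 14 mm high, 104 mm apart, flare to 117 mm at the entry. The end stop (14 mm high) meets the tongue's tip 200 mm beyond this point; the handle is then 46 mm beyond it.
- dock_hole (a point): Centre of the mouth of the 17 mm vertical hole in the dock's deck, 24 mm deep; 185 mm beyond the entry edge on the centre line, and under the tongue's hole when the tray is home. Axes are the dock's.
- bridge_edge (a point): Middle of the bridge's lower edge on the entry side, 40 mm beyond the entry and 150 mm above the deck. Axes are the dock's. The handle of a tray fully home is 6 mm inside this edge, so a hand held upright does not fit there: lean the tool about 35 to 40 degrees, fingers pointing forward and down, its body back over the gap.
- bridge: Blue beam over the dock, not to be bumped: 216 mm wide, 70 mm long along the dock's x (40 to 110 mm beyond the entry), 45 mm thick, with a capped cylinder on top (to 265 mm above the bench), on two white posts 180 mm apart inside, 53 to 103 mm beyond the entry. Origin on the bench below the middle of the entry edge.
- pin_head (a point): Centre, half-way up, of the lock pin's red cylindrical head (26 mm diameter, 40 mm tall). Below it a steel shank, 12 mm diameter, 28 mm long, with tapered tip: the tip is 48 mm below this point. z is the pin's axis, up. It starts upright in a loose hole in a grey block (56 x 56 x 32 mm), head resting on it. The block stands at either of two places beyond the decks.
- pin_shoulder (a point): Centre of the underside of the pin's head, 20 mm below pin_head; 6 mm above the deck when the pin is fully down through the tongue.
- tray: Orange tray, 0.5 to 0.7 kg; origin at its flat underside, 59 mm ahead of the handle; x to the nose. Pan from x -75 to 65 mm, 100 mm wide, walls 19 mm high; then a flat tongue 40 mm wide, 6 mm thick, to x 95. A fixed tube block (x 8 to 60, 80 mm wide, 47 mm high) makes it nose-heavy: it balances at about x = 24 mm, so left alone it tips into the gap before the tongue reaches the dock.
- pin: The lock pin; origin at its tip, z up along its axis.
- beaker: Glass beaker, 64 mm across, 75 mm tall, empty; origin under its centre. A bystander, at the other of the pin block's two places.
- buffer: Clear bottle with blue cap, 60 mm across, 130 mm tall; origin under its centre. A bystander.
- wash: Amber jar with white cap, 64 mm across, 110 mm tall; origin under its centre. A bystander.
- tipbox: Green box, 85 x 120 x 60 mm; origin under its centre. A bystander.
- spatula: Lying spatula, 160 mm long; a bystander.
- dish: White bowl, 80 mm across, 30 mm tall; origin under its centre. A bystander.

How it is judged (in metres and radians):
On the way, in this order (a step that is already met when the one before it is completed fails the run):
1. the tray is fully home in the dock, level on the deck (horizontal distance between tray_hole and dock_hole below 0.006 m and z of tray_handle in the frame of dock_entry below 0.055 m and angle between tray's own z axis and vertical below 0.04 rad), for 0.2 s.
2. the pin is fully down through tongue and dock (z of pin_shoulder in the frame of dock_hole below 0.01 m and horizontal distance between pin_shoulder and dock_hole below 0.006 m), for 0.2 s.
At the end, for the whole second after the job is handed in: The tray lies level (within 0.04 rad) on the dock's deck with its tongue hole within 6 mm of the dock's hole; the pin stands through both (within 6 mm of the hole's axis, 0.15 rad of upright), its head within 4 mm of resting on the tongue; both at rest and released (all of step 1 and all of step 2 and angle between pin's own z axis and vertical below 0.15 rad and linear speed of each of tray, pin below 0.02 m/s); the robot touches nothing.
It fails at once if the tray sags into the gap or is tipped (more than 0.10 rad from level) (angle between tray's own z axis and vertical above 0.1 rad).
It fails at once if the tray is lifted off the decks (handle more than 15 mm above its sliding height) (height (world z) of tray_handle above 0.115 m).
It fails at once if the tray drops (handle more than 15 mm below its sliding height) (height (world z) of tray_handle below 0.085 m).
It fails at once if the bridge is bumped (more than 10 N) (contact force between bridge and anything else above 10 N).
It fails at once if a bystander is moved more than 30 mm (distance of any of beaker, buffer, wash, tipbox, spatula, dish from where it was at the start of the episode above 0.03 m).
It also fails if it takes over 72 s, if anything falls off the work surface, if the arm or the gripper's body presses on something with over 40 N, if the wrist force passes 120 N, or if a joint passes its speed limit or range.

## Working session

There is one attempt and no reset: what is moved stays moved. The work goes in short steps, Python scripts to look and compute and a tool call to move; the robot and the scene stay as the last step left them, time stands still between calls to the robot, and variables do not carry over. Pictures are saved under pics/ and viewed, and the job is handed in when it is done.

Besides the shell and the picture viewer there is one more tool, called after "Call:" by a JSON object that holds its "api" and its "payload", one argument or row to a line. apply_moves: Moves the arm, as the interface text tells. Its arguments: {"type":"object","properties":{"steps":{"type":"array"},"grip":{"type":"number"}},"required":["steps"]}

```bash
ls; mkdir -p pics; python3 - <<'E'
from rig import read_state, imaging
import cv2,numpy as np
s=read_state();print({k:np.round(v,3).tolist() for k,v in s.items()})
for n in ["scene","side","wrist"]:
    im=imaging.capture(n);cv2.imwrite(f"pics/{n}0.png",im[:,:,::-1])
    p=imaging.camera_params(n);R=np.array(p["R"]);t=np.array(p["t"]);print(n,p["fov_y"],p["cx"],p["cy"],"C",np.round(-R.T@t,3),np.round(R,3).tolist(), [k for k in p])
E
```

```text
pics
{'time_s': 0.0, 'joint_positions': [59.445, 30.276, 82.157, -0.0, 67.689, -10.229], 'qvel': [0.011, 0.106, -0.134, -0.027, -0.004, 0.069], 'tau': [0.001, -44.005, -17.659, 0.063, 0.058, -0.0], 'position': [0.217, 0.585, 0.23], 'tcp_rot': [[0.347, -0.001, -0.938], [0.938, -0.002, 0.347], [-0.002, -1.0, 0.0]], 'force': [0.109, -0.161, -0.918], 'moment': [-0.044, 0.026, 0.009], 'opening': 0.999}
scene 56.76301616258286 253.26874623434625 190.75234772204377 C [1.194 0.369 0.664] [[-0.442, 0.897, -0.022], [0.544, 0.248, -0.801], [-0.713, -0.366, -0.598]] ['fov_y', 'cx', 'cy', 'R', 't']
side 49.45780415736348 259.12341591896063 191.6229430762114 C [0.474 1.002 0.915] [[-0.997, -0.069, -0.015], [-0.03, 0.608, -0.793], [0.064, -0.791, -0.609]] ['fov_y', 'cx', 'cy', 'R', 't']
wrist 68.08796839734173 261.4727895646141 195.39031966263815 C [0.139 0.614 0.384] [[0.348, 0.938, -0.003], [0.894, -0.331, 0.303], [0.283, -0.108, -0.953]] ['fov_y', 'cx', 'cy', 'R', 't']
```

View pics/scene0.png

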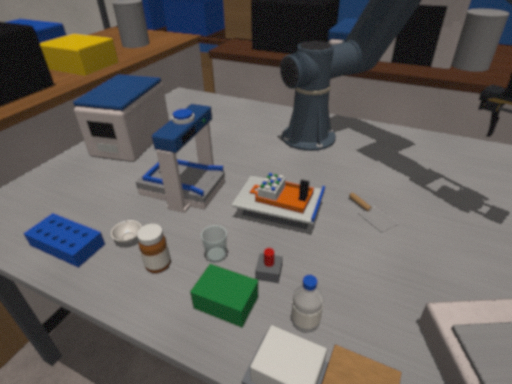

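View pics/side0.png

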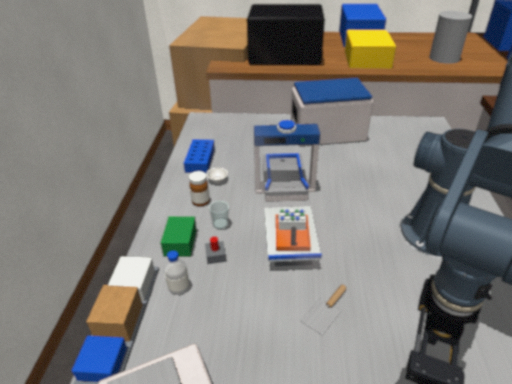

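View pics/wrist0.png

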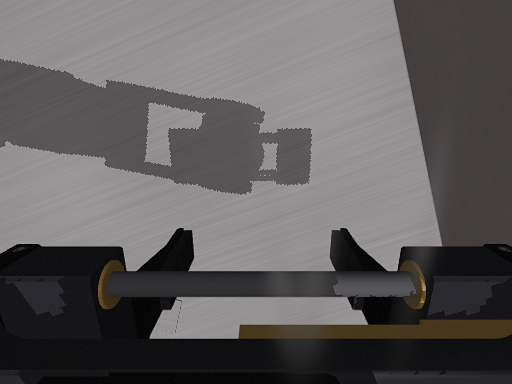

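```bash
cat > h.py <<'E'
from rig import read_state, imaging, spotter
import cv2,numpy as np
def cam(n):
    p=imaging.camera_params(n);f=192/np.tan(np.radians(p["fov_y"]/2))
    return dict(R=np.array(p["R"]),t=np.array(p["t"]),f=f,cx=p["cx"],cy=p["cy"])
def proj(c,X):
    Y=np.atleast_2d(X)@c["R"].T+c["t"];return np.c_[c["f"]*Y[:,0]/Y[:,2]+c["cx"],c["f"]*Y[:,1]/Y[:,2]+c["cy"]]
def back(c,uv,z):
    uv=np.atleast_2d(uv);d=np.c_[(uv[:,0]-c["cx"])/c["f"],(uv[:,1]-c["cy"])/c["f"],np.ones(len(uv))]@c["R"]
    C=-c["R"].T@c["t"];return C+d*((z-C[2])/d[:,2])[:,None]
E
python3 - <<'E'
from h import *
for n in ["side","scene"]:
    im=imaging.capture(n);c=cam(n);vis=im[:,:,::-1].copy()
    for name in ["tray_handle","tray","pin_head","pin","bridge","stand_edge","dock_entry","beaker","wash","tipbox","dish","buffer","spatula"]:
        r=spotter.cut_out(name,n)
        for q in r[:2]:
            print(n,name,round(q["score"],2),np.round(q["rect"]).tolist(),int(q["mask"].sum()))
E
```

```text
side tray_handle 0.65 [275.0, 206.0, 37.0, 43.0] 1387
side tray 0.68 [277.0, 208.0, 34.0, 40.0] 1371
side pin_head 0.56 [212.0, 239.0, 6.0, 13.0] 93
side pin_head 0.43 [275.0, 208.0, 39.0, 41.0] 1320
side pin 0.43 [206.0, 238.0, 14.0, 13.0] 120
side bridge 0.65 [254.0, 120.0, 66.0, 71.0] 2107
side stand_edge 0.77 [265.0, 208.0, 54.0, 58.0] 1425
side beaker 0.77 [212.0, 202.0, 16.0, 27.0] 485
side wash 0.76 [191.0, 168.0, 19.0, 37.0] 610
side tipbox 0.6 [161.0, 215.0, 39.0, 43.0] 1322
side dish 0.63 [207.0, 168.0, 22.0, 14.0] 260
side dish 0.63 [190.0, 169.0, 23.0, 39.0] 597
side spatula 0.81 [303.0, 285.0, 45.0, 48.0] 957
scene tray_handle 0.9 [250.0, 175.0, 66.0, 41.0] 1606
scene tray 0.65 [251.0, 173.0, 65.0, 42.0] 1646
scene pin_head 0.65 [263.0, 246.0, 14.0, 20.0] 216
scene pin 0.64 [263.0, 246.0, 10.0, 19.0] 208
scene pin 0.26 [131.0, 104.0, 95.0, 106.0] 5875
scene bridge 0.68 [154.0, 103.0, 57.0, 112.0] 3442
scene stand_edge 0.9 [232.0, 175.0, 95.0, 54.0] 1882
scene dock_entry 0.97 [134.0, 105.0, 90.0, 108.0] 5874
scene beaker 0.8 [202.0, 225.0, 26.0, 38.0] 810
scene beaker 0.43 [250.0, 174.0, 69.0, 40.0] 1600
scene wash 0.88 [138.0, 224.0, 35.0, 48.0] 1284
scene tipbox 0.61 [191.0, 265.0, 67.0, 65.0] 2906
scene dish 0.61 [112.0, 222.0, 29.0, 22.0] 475
scene dish 0.21 [191.0, 266.0, 67.0, 63.0] 2923
scene buffer 0.88 [294.0, 270.0, 29.0, 63.0] 1463
scene spatula 0.96 [349.0, 193.0, 50.0, 39.0] 679
scene spatula 0.19 [292.0, 274.0, 28.0, 57.0] 1372
```

```bash
python3 - <<'E'
import cv2
a=cv2.imread("pics/side0.png");cv2.imwrite("pics/side_z.png",cv2.resize(a[110:290,150:360],None,fx=3.3,fy=3.3,interpolation=cv2.INTER_CUBIC))
a=cv2.imread("pics/scene0.png");cv2.imwrite("pics/scene_z.png",cv2.resize(a[95:295,125:345],None,fx=3,fy=3,interpolation=cv2.INTER_CUBIC))
E
```

```text
(no output)
```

View pics/side_z.png

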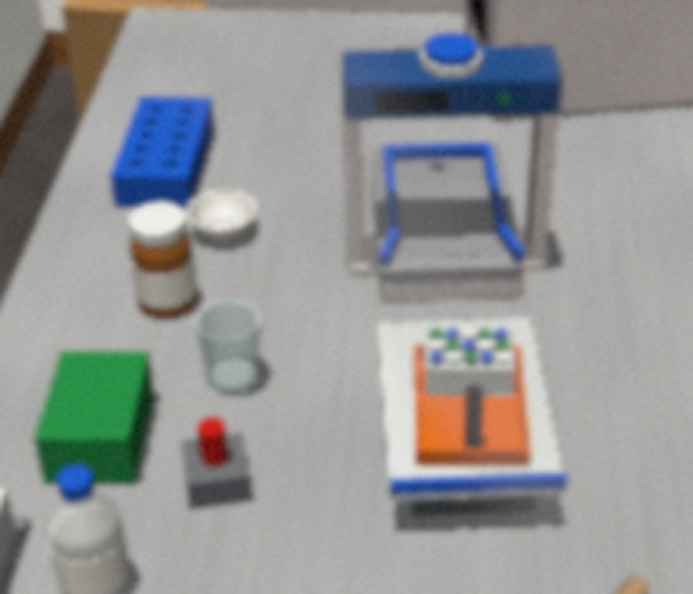

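View pics/scene_z.png

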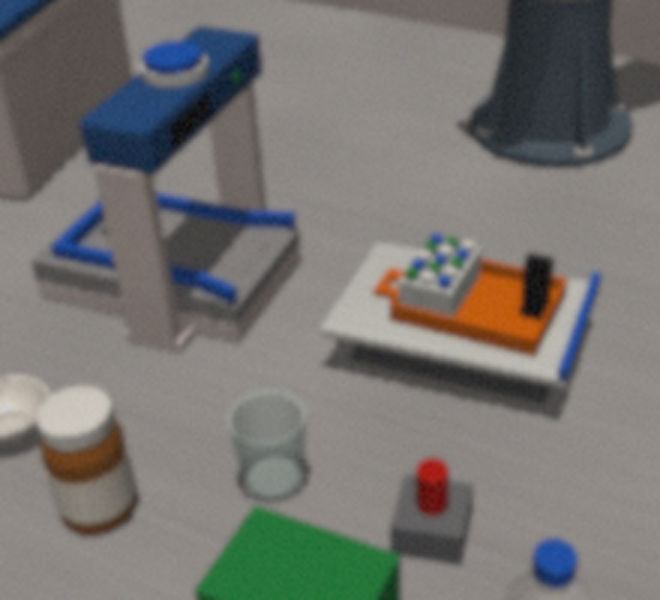

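```bash
cat > fit.py <<'E'
from h import *
from scipy.optimize import least_squares
import json
S=lambda a,b:("side",150+a/3.3,110+b/3.3)
C=lambda a,b:("scene",125+a/3,95+b/3)
def fit(obs,x0):
    cs={n:cam(n) for n in ["side","scene"]}
    def res(p):
        c,s=np.cos(p[2]),np.sin(p[2]);o=[]
        for (n,u,v),X in obs:
            W=[p[0]+c*X[0]-s*X[1],p[1]+s*X[0]+c*X[1],X[2]];o+=list(proj(cs[n],W)[0]-[u,v])
        return np.array(o)
    r=least_squares(res,x0,loss="soft_l1");print(np.round(r.x[:2],4),np.degrees(r.x[2]).round(2));print(np.round(r.fun.reshape(-1,2),1).tolist());return r.x
dock=fit([(S(345,114),(.04,.108,.2)),(S(558,112),(.04,-.108,.2)),(C(155,167),(.04,.108,.2)),(C(262,75),(.04,-.108,.2)),
 (C(90,155),(.11,.108,.2)),(S(343,55),(.04,.108,.245)),(S(558,50),(.04,-.108,.245))],[.4,.2,-1.57])
stand=fit([(S(380,325),(0,.075,.05)),(S(527,318),(0,-.075,.05)),(S(392,478),(-.23,.075,.062)),(S(563,475),(-.23,-.075,.062)),
 (C(377,243),(0,-.075,.05)),(C(323,330),(0,.075,.05)),(C(598,275),(-.23,-.075,.062)),(C(563,375),(-.23,.075,.062))],[.4,.3,-1.57])
tray=fit([(C(537,348),(-.075,.05,.069)),(C(565,295),(-.075,-.05,.069)),(C(540,258),(-.059,0,.12)),(S(472,388),(-.059,0,.12)),
 (S(418,455),(-.075,.05,.069)),(S(527,455),(-.075,-.05,.069))],[.4,.4,-1.57])
pin=[(S(210,425),),(C(432,467),)]
# pin head top z = .032+.04
print(back(cam("side"),S(210,425)[1:],.072),back(cam("scene"),C(432,467)[1:],.072))
json.dump(dict(dock=list(dock),stand=list(stand),tray=list(tray)),open("p.json","w"))
E
python3 fit.py
```

```text
[ 0.4687 -0.1392] -83.57
[[0.1, 2.3], [1.2, 0.6], [-0.9, 3.0], [-0.6, -1.4], [-2.7, 2.8], [0.4, 8.2], [2.2, 7.4]]
[ 0.4689 -0.0447] -84.23
[[-1.2, -0.7], [0.4, -0.0], [-1.6, 2.3], [0.2, 1.4], [-0.7, -0.8], [-2.2, -0.7], [0.5, -0.5], [0.5, -1.0]]
[0.456  0.0819] -86.1
[[0.1, -1.9], [0.6, -5.5], [-0.3, 0.5], [-0.4, 2.7], [-1.9, -0.3], [0.3, -0.7]]
[[0.67904804 0.1371902  0.072     ]] [[0.67697365 0.13901711 0.072     ]]
```

Call:
{"api": "apply_moves", "payload": {
  "steps": [
    {"x": 21, "y": -35, "z": 6, "spin": -0.104},
    {"x": 21, "y": -35, "z": 6, "spin": -0.104},
    {"x": 21, "y": -35, "z": 6, "spin": -0.104},
    {"x": 21, "y": -35, "z": 6, "spin": -0.104},
    {"x": 21, "y": -35, "z": 6, "spin": -0.104},
    {"x": 21, "y": -35, "z": 6, "spin": -0.104},
    {"x": 21, "y": -35, "z": 6, "spin": -0.104},
    {"x": 21, "y": -35, "z": 6, "spin": -0.104},
    {"x": 21, "y": -35, "z": 6, "spin": -0.104},
    {"x": 21, "y": -35, "z": 6, "spin": -0.104},
    {"x": 21, "y": -35, "z": 6, "spin": -0.104},
    {"x": 0, "y": 0, "z": 0}
  ]
}}

```text
invalid input at $.steps[11]: expected keys x, y, z, spin
```

```bash
cat > look.py <<'E'
from h import *
import sys,json
def state():
    s=read_state();R=np.array(s["tcp_rot"]);print("t",s["time_s"],"pos",np.round(s["position"],4),"jawdir",np.degrees(np.arctan2(R[1,0],R[0,0])).round(2),"camdir",np.degrees(np.arctan2(R[1,2],R[0,2])).round(2),"tilt",np.round(R[2],3),"F",np.round(s["force"],1),"op",round(s["opening"],3),"J",np.round(s["joint_positions"],1))
    return s
if __name__=="__main__":
    state()
    for a in sys.argv[2:]:
        c=cam(a);im=imaging.capture(a);cv2.imwrite(f"pics/{a}{sys.argv[1]}.png",im[:,:,::-1]);np.savez(f"cam_{a}{sys.argv[1]}.npz",**c)
E
python3 look.py 1 wrist
```

```text
t 1.55 pos [0.2171 0.5861 0.2306] jawdir 69.67 camdir 159.67 tilt [ 0. -1. -0.] F [-0.   0.4 -0.5] op 1.005 J [ 59.4  30.2  82.1  -0.   67.7 -10.2]
```

Call:
{"api": "apply_moves", "payload": {
  "steps": [
    {"x": 21, "y": -35, "z": 6, "spin": -0.104},
    {"x": 21, "y": -35, "z": 6, "spin": -0.104},
    {"x": 21, "y": -35, "z": 6, "spin": -0.104},
    {"x": 21, "y": -35, "z": 6, "spin": -0.104},
    {"x": 21, "y": -35, "z": 6, "spin": -0.104},
    {"x": 21, "y": -35, "z": 6, "spin": -0.104},
    {"x": 21, "y": -35, "z": 6, "spin": -0.104},
    {"x": 21, "y": -35, "z": 6, "spin": -0.104},
    {"x": 21, "y": -35, "z": 6, "spin": -0.104},
    {"x": 21, "y": -35, "z": 6, "spin": -0.104},
    {"x": 21, "y": -35, "z": 6, "spin": -0.104},
    {"x": 0, "y": 0, "z": 0, "spin": 0}
  ]
}}

```text
time_s: 2.8
position: [0.4556, 0.1874, 0.3006]
tcp_rot: [[1.0, 0.011, -0.029], [0.029, 0.001, 1.0], [0.011, -1.0, 0.0]]
force: [0.8, 0.2, 0.9]
opening: 0.998
```

```bash
python3 look.py 1 wrist
```

```text
t 2.8 pos [0.4556 0.1874 0.3006] jawdir 1.65 camdir 91.65 tilt [ 0.011 -1.     0.   ] F [0.8 0.2 0.9] op 0.998 J [ 9.4 14.8 95.8 -0.1 68.7  7.8]
```

View pics/wrist1.png

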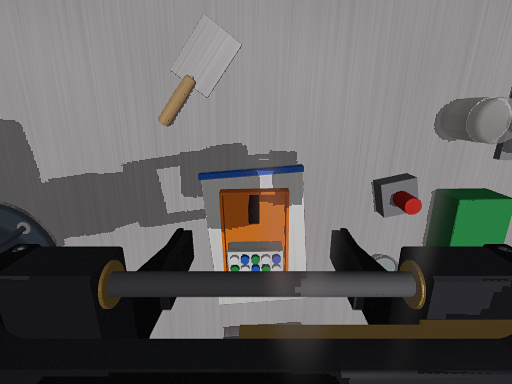

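```bash
python3 - <<'E'
import cv2
a=cv2.imread("pics/wrist1.png");cv2.imwrite("pics/w1z.png",cv2.resize(a[155:310,190:320],None,fx=4.5,fy=3.8,interpolation=cv2.INTER_CUBIC))
cv2.imwrite("pics/w1p.png",cv2.resize(a[165:265,360:460],None,fx=5,fy=5,interpolation=cv2.INTER_CUBIC))
E
```

```text
(no output)
```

View pics/w1z.png

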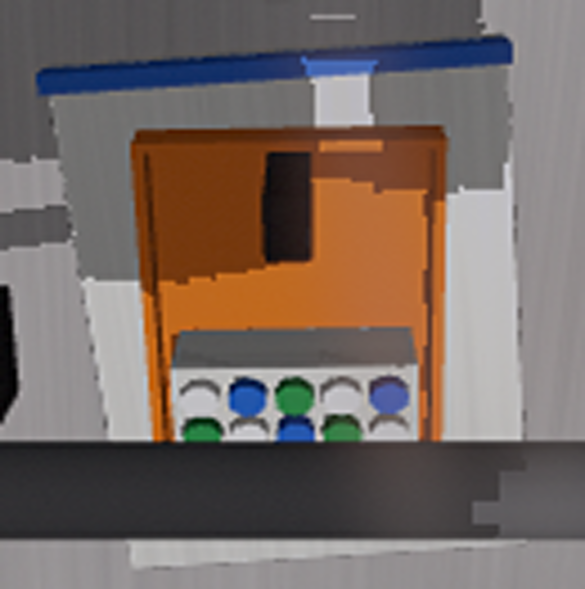

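View pics/w1p.png

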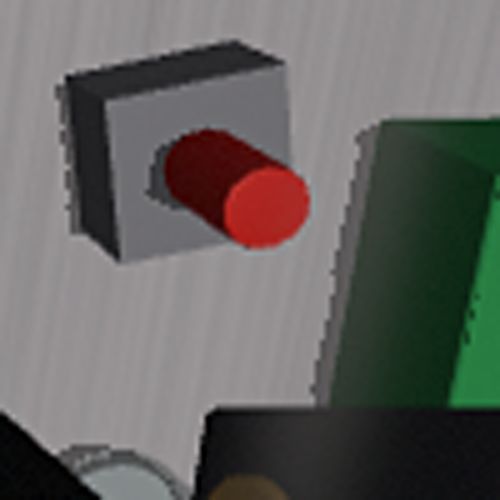

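```bash
cat > fit2.py <<'E'
from h import *
from scipy.optimize import least_squares
cs={n:cam(n) for n in ["side","scene"]};cs["w1"]={k:v for k,v in np.load("cam_wrist1.npz").items()}
S=lambda a,b:("side",150+a/3.3,110+b/3.3)
C=lambda a,b:("scene",125+a/3,95+b/3)
W=lambda a,b:("w1",190+a/4.5,155+b/3.8)
P=lambda a,b:("w1",360+a/5,165+b/5)
def fit(obs,x0):
    def res(p):
        c,s=np.cos(p[2]),np.sin(p[2]);o=[]
        for (n,u,v),X in obs:
            Wd=[p[0]+c*X[0]-s*X[1],p[1]+s*X[0]+c*X[1],X[2]];o+=list((proj(cs[n],Wd)[0]-[u,v])*(1.5 if n!="w1" else 1.5))
        return np.array(o)
    r=least_squares(res,x0,loss="soft_l1");print(np.round(r.x[:2],4),np.degrees(r.x[2]).round(2));print(np.round(r.fun.reshape(-1,2)/1.5,1).tolist());return r.x
stand=fit([(W(130,567),(0,-.075,.05)),(W(525,542),(0,.075,.05)),
 (S(380,325),(0,.075,.05)),(S(527,318),(0,-.075,.05)),(C(377,243),(0,-.075,.05)),(C(323,330),(0,.075,.05)),(C(598,275),(-.23,-.075,.062)),(C(563,375),(-.23,.075,.062))],[.4,.3,-1.57])
tray=fit([(W(135,130),(-.075,-.05,.05)),(W(440,127),(-.075,.05,.05)),(W(265,262),(-.047,-.007,.12)),(W(312,262),(-.047,.007,.12)),
 (W(172,374),(.008,-.04,.097)),(W(417,366),(.008,.04,.097))],[.4,.1,-1.57])
h=tray[:2]-.059*np.array([np.cos(tray[2]),np.sin(tray[2])]);print("handle",h)
print("pin top",back(cs["w1"],P(266,207)[1:],.072))
# rel of tray in stand
if __name__=="__main__":
    v=cs["w1"]
E
python3 fit2.py
```

```text
[ 0.4681 -0.0448] -84.72
[[-0.0, -1.3], [0.5, -0.1], [-1.0, -0.8], [0.6, 0.1], [-0.5, -0.9], [-2.3, -1.0], [0.7, -0.2], [0.1, -0.8]]
[0.4529 0.0784] -86.91
[[0.3, -0.6], [-0.1, -1.7], [-0.4, 0.2], [0.2, -0.1], [-1.0, 0.7], [1.1, 1.2]]
handle [0.44971368 0.13728071]
pin top [[0.67890841 0.13731305 0.072     ]]
```

Call:
{"api": "apply_moves", "payload": {
  "steps": [
    {"x": 0, "y": -45, "z": 6, "spin": 0},
    {"x": 0, "y": -45, "z": 6, "spin": 0},
    {"x": 0, "y": -45, "z": 6, "spin": 0},
    {"x": 0, "y": -45, "z": 6, "spin": 0},
    {"x": 0, "y": -45, "z": 6, "spin": 0},
    {"x": 0, "y": -45, "z": 0, "spin": 0},
    {"x": 0, "y": 0, "z": 0, "spin": 0}
  ]
}}

```text
time_s: 3.55
position: [0.4498, -0.0805, 0.3301]
tcp_rot: [[0.999, 0.007, -0.053], [0.053, 0.006, 0.999], [0.007, -1.0, 0.006]]
force: [-0.1, 0.7, -0.2]
opening: 1.002
```

```bash
python3 look.py 2 wrist side scene
```

```text
t 3.55 pos [ 0.4498 -0.0805  0.3301] jawdir 3.05 camdir 93.06 tilt [ 0.007 -1.     0.006] F [-0.1  0.7 -0.2] op 1.002 J [-24.5  10.   97.4   0.5  72.4 -27.7]
```

View pics/wrist2.png

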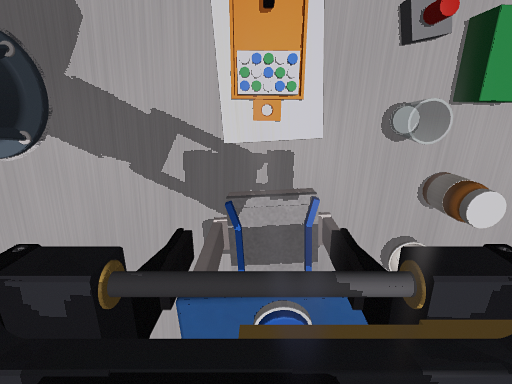

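View pics/scene2.png

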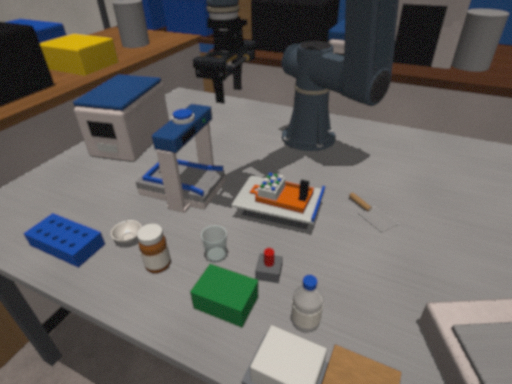

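```bash
python3 - <<'E'
import cv2
a=cv2.imread("pics/wrist2.png");cv2.imwrite("pics/w2z.png",cv2.resize(a[180:320,170:370],None,fx=4,fy=4,interpolation=cv2.INTER_CUBIC))
cv2.imwrite("pics/w2t.png",cv2.resize(a[0:145,205:340],None,fx=4,fy=4,interpolation=cv2.INTER_CUBIC))
E
```

```text
(no output)
```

View pics/w2z.png

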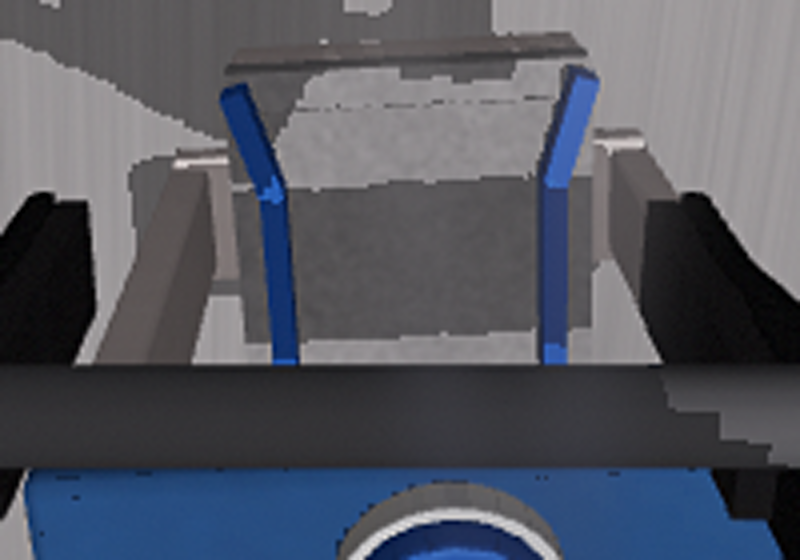

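View pics/w2t.png

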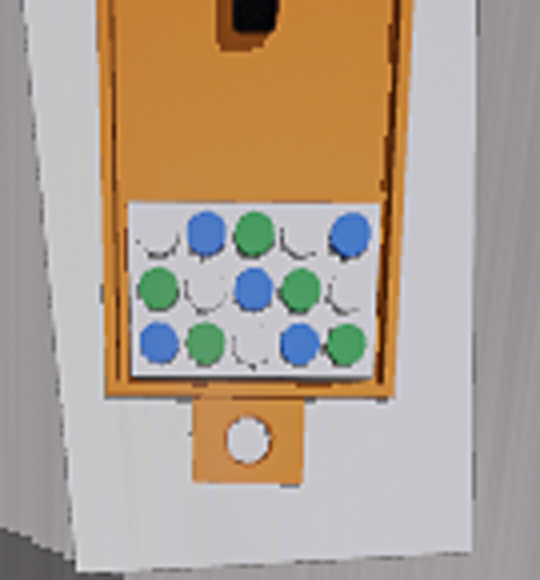

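```bash
cat > fit3.py <<'E'
from h import *
c={k:v for k,v in np.load("cam_wrist2.npz").items()}
D=lambda a,b:(170+a/4,180+b/4)
T=lambda a,b:(205+a/4,b/4)
L=back(c,[D(287,190),D(298,360)],.05);R=back(c,[D(542,190),D(541,360)],.05)
print("L",L,"R",R)
m0,m1=(L+R)/2;print("yawL",np.degrees(np.arctan2(*(L[1]-L[0])[1::-1])),"yawR",np.degrees(np.arctan2(*(R[1]-R[0])[1::-1])),"w",np.linalg.norm(L-R,axis=1))
e=back(c,[D(228,72),D(588,52)],.045);r=back(c,[D(300,110),D(555,98)],.05);print("edge",e,"ramp",r)
for q in (e,r): d=q[1]-q[0];print("normal yaw",np.degrees(np.arctan2(d[1],d[0]))-90, np.linalg.norm(d))
st=back(c,[T(76,572),T(472,551)],.05);print("stand corners",st);d=st[1]-st[0];print(np.degrees(np.arctan2(d[1],d[0]))-90,st.mean(0))
s2=back(c,[T(25,0),T(76,572),T(476,0),T(472,551)],.05);
for a,b in ((0,1),(2,3)): d=s2[b]-s2[a];print("side yaw",np.degrees(np.arctan2(d[1],d[0])))
hole=back(c,[T(248,440)],.056)[0];print("hole",hole)
tg=back(c,[T(193,483),T(301,487)],.056);print("tip",tg,tg.mean(0))
nose=back(c,[T(106,397),T(394,398)],.05);print("nose",nose,nose.mean(0))
ht=back(c,[T(233,30),T(275,30)],.12);print("handle front top",ht.mean(0))
d=hole-ht.mean(0);print("yaw tray",np.degrees(np.arctan2(d[1],d[0])),np.linalg.norm(d[:2]),"expect .127")
E
python3 fit3.py
```

```text
L [[ 0.42541025 -0.19141723  0.05      ]
 [ 0.43281169 -0.27170219  0.05      ]] R [[ 0.53128736 -0.18614476  0.05      ]
 [ 0.53886076 -0.26656997  0.05      ]]
yawL -84.73281045057065 yawR -84.62049648657356 w [0.10600831 0.10617318]
edge [[ 0.39958282 -0.14280187  0.045     ]
 [ 0.5448875  -0.12691603  0.045     ]] ramp [[ 0.42953557 -0.15589818  0.05      ]
 [ 0.53253733 -0.14553442  0.05      ]]
normal yaw -83.76075821635249 0.14617048248987136
normal yaw -84.25438562971146 0.10352183584530772
stand corners [[ 0.39407776 -0.05385245  0.05      ]
 [ 0.54310484 -0.03820696  0.05      ]]
-84.00679870483046 [ 0.4685913 -0.0460297  0.05     ]
side yaw -84.05951425989657
side yaw -83.68004824115299
hole [ 0.4561317  -0.00256919  0.056     ]
tip [[ 0.43695701 -0.01864684  0.056     ]
 [ 0.47646428 -0.01797997  0.056     ]] [ 0.45671065 -0.01831341  0.056     ]
nose [[0.40404916 0.00953876 0.05      ]
 [0.50835381 0.01475533 0.05      ]] [0.45620148 0.01214705 0.05      ]
handle front top [0.44965082 0.10738682 0.12      ]
yaw tray -86.6268516251973 0.11014684488308456 expect .127
```

Call:
{"api": "apply_moves", "payload": {
  "steps": [
    {"x": 0, "y": 43, "z": 0, "spin": 0},
    {"x": 0, "y": 43, "z": -10, "spin": 0},
    {"x": 0, "y": 43, "z": -30, "spin": 0},
    {"x": 0, "y": 43, "z": -40, "spin": 0},
    {"x": 0, "y": 43, "z": -40, "spin": 0},
    {"x": 0, "y": 0, "z": 0, "spin": 0},
    {"x": 0, "y": 0, "z": 0, "spin": 0}
  ]
}}

```text
time_s: 4.4
position: [0.4435, 0.1391, 0.2233]
tcp_rot: [[0.997, 0.008, -0.078], [0.078, 0.011, 0.997], [0.009, -1.0, 0.011]]
force: [-0.1, -0.5, -0.1]
opening: 1.002
```

```bash
python3 look.py 3 wrist
```

```text
t 4.4 pos [0.4435 0.1391 0.2233] jawdir 4.49 camdir 94.49 tilt [ 0.009 -1.     0.011] F [-0.1 -0.5 -0.1] op 1.002 J [  3.2  18.3 105.2   0.7  56.   -1.7]
```

View pics/wrist3.png

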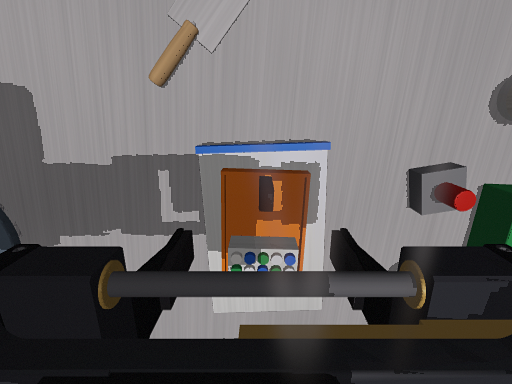

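Call:
{"api": "apply_moves", "payload": {
  "steps": [
    {"x": 6, "y": -2, "z": -25, "spin": -0.026},
    {"x": 0, "y": 0, "z": -25, "spin": 0},
    {"x": 0, "y": 0, "z": -15, "spin": 0},
    {"x": 0, "y": 0, "z": 0, "spin": 0}
  ]
}}

```text
time_s: 4.85
position: [0.4536, 0.1359, 0.1621]
tcp_rot: [[0.999, 0.021, -0.05], [0.05, 0.012, 0.999], [0.021, -1.0, 0.011]]
force: [-0.1, 0.4, 0.6]
opening: 0.999
```

```bash
python3 look.py 4 wrist side
```

```text
t 4.85 pos [0.4536 0.1359 0.1621] jawdir 2.87 camdir 92.88 tilt [ 0.021 -1.     0.011] F [-0.1  0.4  0.6] op 0.999 J [  2.7  24.5 108.4   0.8  46.   -0.7]
```

View pics/wrist4.png

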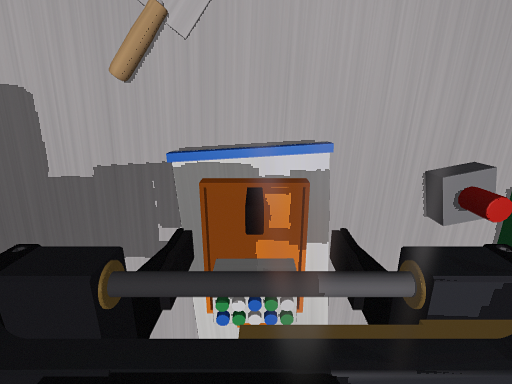

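Call:
{"api": "apply_moves", "payload": {
  "steps": [
    {"x": -4, "y": 0, "z": -10, "spin": 0},
    {"x": 0, "y": 1, "z": -10, "spin": 0},
    {"x": 0, "y": 0, "z": -10, "spin": 0},
    {"x": 0, "y": 0, "z": -10, "spin": 0}
  ]
}}

```text
time_s: 5.35
position: [0.456, 0.1364, 0.1276]
tcp_rot: [[0.998, 0.039, -0.049], [0.048, 0.012, 0.999], [0.039, -0.999, 0.011]]
force: [-0.1, -0.4, -1.0]
opening: 0.999
```

```bash
python3 look.py 5
```

```text
t 5.35 pos [0.456  0.1364 0.1276] jawdir 2.78 camdir 92.8 tilt [ 0.039 -0.999  0.011] F [-0.1 -0.4 -1. ] op 0.999 J [  2.8  28.  110.4   1.   39.3  -0.7]
```

Call:
{"api": "apply_moves", "payload": {
  "steps": [
    {"x": 0, "y": 0, "z": 10, "spin": 0},
    {"x": 0, "y": 0, "z": 10, "spin": 0},
    {"x": 0, "y": 0, "z": 10, "spin": 0},
    {"x": 0, "y": 0, "z": 10, "spin": 0}
  ]
}}

```text
time_s: 5.75
position: [0.4551, 0.1363, 0.1688]
tcp_rot: [[0.998, 0.034, -0.049], [0.048, 0.012, 0.999], [0.035, -0.999, 0.011]]
force: [-0.4, -0.7, -0.7]
opening: 1.003
```

```bash
python3 look.py 5
```

```text
t 5.75 pos [0.4551 0.1363 0.1688] jawdir 2.78 camdir 92.8 tilt [ 0.035 -0.999  0.011] F [-0.4 -0.7 -0.7] op 1.003 J [  2.8  23.6 108.3   0.8  46.   -0.6]
```

Call:
{"api": "apply_moves", "payload": {
  "steps": [
    {"x": 0, "y": 0, "z": 0, "spin": 0},
    {"x": 0, "y": 0, "z": 0, "spin": 0},
    {"x": 0, "y": 0, "z": 0, "spin": 0},
    {"x": 0, "y": 0, "z": 0, "spin": 0}
  ]
}}

```text
time_s: 6.15
position: [0.4567, 0.1365, 0.172]
tcp_rot: [[0.998, 0.041, -0.049], [0.049, 0.013, 0.999], [0.042, -0.999, 0.011]]
force: [-0.2, 0.5, 0.1]
opening: 1.005
```

```bash
python3 look.py 5
```

```text
t 6.15 pos [0.4567 0.1365 0.172 ] jawdir 2.79 camdir 92.82 tilt [ 0.042 -0.999  0.011] F [-0.2  0.5  0.1] op 1.005 J [  2.8  23.3 108.2   0.8  46.1  -0.6]
```

Call:
{"api": "apply_moves", "payload": {
  "steps": [
    {"x": 0, "y": 0, "z": 0, "spin": 0},
    {"x": 0, "y": 0, "z": 0, "spin": 0},
    {"x": 0, "y": 0, "z": 0, "spin": 0},
    {"x": 0, "y": 0, "z": 0, "spin": 0}
  ]
}}

```text
time_s: 6.55
position: [0.4559, 0.1364, 0.1709]
tcp_rot: [[0.998, 0.038, -0.049], [0.049, 0.012, 0.999], [0.039, -0.999, 0.011]]
force: [-0.1, 0.4, -0.4]
opening: 0.998
```

```bash
python3 look.py 5
```

```text
t 6.55 pos [0.4559 0.1364 0.1709] jawdir 2.79 camdir 92.81 tilt [ 0.039 -0.999  0.011] F [-0.1  0.4 -0.4] op 0.998 J [  2.8  23.4 108.2   0.8  46.1  -0.6]
```

Call:
{"api": "apply_moves", "payload": {
  "steps": [
    {"x": 0, "y": 0, "z": 40, "spin": 0},
    {"x": 0, "y": 0, "z": 0, "spin": 0},
    {"x": 0, "y": 0, "z": 0, "spin": 0}
  ]
}}

```text
time_s: 6.85
position: [0.4553, 0.1363, 0.2107]
tcp_rot: [[0.998, 0.035, -0.049], [0.048, 0.012, 0.999], [0.035, -0.999, 0.011]]
force: [0.1, -0.1, 0.3]
opening: 1.003
```

```bash
python3 look.py 5
```

```text
t 6.85 pos [0.4553 0.1363 0.2107] jawdir 2.78 camdir 92.8 tilt [ 0.035 -0.999  0.011] F [ 0.1 -0.1  0.3] op 1.003 J [  2.8  19.6 105.8   0.8  52.6  -0.5]
```

Call:
{"api": "apply_moves", "payload": {
  "steps": [
    {"x": 0, "y": 0, "z": -40, "spin": 0},
    {"x": 0, "y": 0, "z": 0, "spin": 0},
    {"x": 0, "y": 0, "z": 0, "spin": 0}
  ]
}}

```text
time_s: 7.15
position: [0.4563, 0.1364, 0.1702]
tcp_rot: [[0.998, 0.037, -0.049], [0.048, 0.012, 0.999], [0.037, -0.999, 0.011]]
force: [0.8, 0.1, -0.2]
opening: 0.999
```

```bash
python3 look.py 5
```

```text
t 7.15 pos [0.4563 0.1364 0.1702] jawdir 2.77 camdir 92.8 tilt [ 0.037 -0.999  0.011] F [ 0.8  0.1 -0.2] op 0.999 J [  2.8  23.5 108.2   0.8  46.1  -0.6]
```

Call:
{"api": "apply_moves", "payload": {
  "steps": [
    {"x": 0, "y": 0, "z": 5, "spin": 0},
    {"x": 0, "y": 0, "z": 5, "spin": 0},
    {"x": 0, "y": 0, "z": 5, "spin": 0},
    {"x": 0, "y": 0, "z": 5, "spin": 0},
    {"x": 0, "y": 0, "z": 5, "spin": 0},
    {"x": 0, "y": 0, "z": 5, "spin": 0},
    {"x": 0, "y": 0, "z": 5, "spin": 0},
    {"x": 0, "y": 0, "z": 5, "spin": 0},
    {"x": 0, "y": 0, "z": 0, "spin": 0}
  ]
}}

```text
time_s: 8.05
position: [0.4582, 0.1367, 0.2184]
tcp_rot: [[0.998, 0.045, -0.049], [0.049, 0.013, 0.999], [0.045, -0.999, 0.011]]
force: [0.6, 0.5, 0.8]
opening: 1.0
```

```bash
python3 look.py 5
```

```text
t 8.05 pos [0.4582 0.1367 0.2184] jawdir 2.79 camdir 92.82 tilt [ 0.045 -0.999  0.011] F [0.6 0.5 0.8] op 1.0 J [  2.8  19.  105.3   0.8  53.2  -0.5]
```

Call:
{"api": "apply_moves", "payload": {
  "steps": [
    {"x": -20, "y": 0, "z": 0, "spin": 0},
    {"x": -20, "y": 0, "z": 0, "spin": 0},
    {"x": -20, "y": 0, "z": 0, "spin": 0},
    {"x": 0, "y": 0, "z": 0, "spin": 0}
  ]
}}

```text
time_s: 8.45
position: [0.3967, 0.1364, 0.2181]
tcp_rot: [[0.998, 0.044, -0.049], [0.048, 0.013, 0.999], [0.045, -0.999, 0.011]]
force: [-1.4, -0.8, 0.1]
opening: 0.999
```

```bash
python3 look.py 5
```

```text
t 8.45 pos [0.3967 0.1364 0.2181] jawdir 2.77 camdir 92.79 tilt [ 0.045 -0.999  0.011] F [-1.4 -0.8  0.1] op 0.999 J [  3.2  14.6 112.7   0.8  50.1  -0. ]
```

Call:
{"api": "apply_moves", "payload": {
  "steps": [
    {"x": 20, "y": 0, "z": 0, "spin": 0},
    {"x": 20, "y": 0, "z": 0, "spin": 0},
    {"x": 14, "y": 0, "z": 0, "spin": 0},
    {"x": 0, "y": 0, "z": 0, "spin": 0}
  ]
}}

```text
time_s: 8.85
position: [0.4556, 0.1365, 0.2184]
tcp_rot: [[0.998, 0.048, -0.049], [0.048, 0.013, 0.999], [0.049, -0.999, 0.01]]
force: [0.1, 0.5, 0.4]
opening: 1.0
```

```bash
python3 look.py 5
```

```text
t 8.85 pos [0.4556 0.1365 0.2184] jawdir 2.77 camdir 92.8 tilt [ 0.049 -0.999  0.01 ] F [0.1 0.5 0.4] op 1.0 J [  2.8  18.7 105.7   0.8  52.8  -0.4]
```

```bash
python3 - <<'E'
from h import *
for i in range(6):
    s=read_state();print(np.round(s["joint_positions"],3),np.round(s["position"],5),np.round(np.array(s["tcp_rot"])[:2,1],4))
    imaging.capture("side")
E
```

```text
[  2.791  18.71  105.725   0.753  52.758  -0.432] [0.45564 0.13646 0.21844] [0.0485 0.0128]
[  2.799  18.668 105.839   0.756  52.792  -0.431] [0.45426 0.13647 0.21822] [0.0466 0.0128]
[  2.813  18.622 105.966   0.757  52.825  -0.429] [0.45275 0.13651 0.21798] [0.0446 0.0127]
[  2.823  18.585 106.045   0.758  52.842  -0.431] [0.45182 0.13655 0.2179 ] [0.0436 0.0127]
[  2.83   18.557 106.09    0.757  52.838  -0.431] [0.45137 0.13659 0.21791] [0.0434 0.0127]
[  2.834  18.539 106.104   0.76   52.834  -0.43 ] [0.45125 0.13662 0.21799] [0.0435 0.0127]
```

Call:
{"api": "apply_moves", "payload": {
  "steps": [
    {"x": 0, "y": 0, "z": 0, "spin": 0},
    {"x": 0, "y": 0, "z": 0, "spin": 0},
    {"x": 0, "y": 0, "z": 0, "spin": 0},
    {"x": 0, "y": 0, "z": 0, "spin": 0},
    {"x": 0, "y": 0, "z": 0, "spin": 0},
    {"x": 0, "y": 0, "z": 0, "spin": 0}
  ]
}}

```text
time_s: 9.75
position: [0.4498, 0.1368, 0.2184]
tcp_rot: [[0.998, 0.043, -0.05], [0.049, 0.013, 0.999], [0.044, -0.999, 0.011]]
force: [-0.3, 0.2, 0.2]
opening: 1.002
```

```bash
cat > settle.py <<'E'
from look import *
import sys
n=int(sys.argv[1]) if len(sys.argv)>1 else 5
state()
for i in range(n): imaging.capture("side")
state()
E
python3 settle.py 4
```

```text
t 9.75 pos [0.4498 0.1368 0.2184] jawdir 2.84 camdir 92.86 tilt [ 0.044 -0.999  0.011] F [-0.3  0.2  0.2] op 1.002 J [  2.9  18.4 106.2   0.8  52.8  -0.4]
t 9.95 pos [0.4498 0.1368 0.2184] jawdir 2.83 camdir 92.86 tilt [ 0.044 -0.999  0.011] F [ 0.2 -0.1 -0.2] op 0.998 J [  2.9  18.4 106.2   0.8  52.8  -0.4]
```

Call:
{"api": "apply_moves", "payload": {
  "steps": [
    {"x": 0, "y": 0, "z": -40, "spin": 0}
  ]
}}

```text
time_s: 10.05
position: [0.4546, 0.1372, 0.1818]
tcp_rot: [[0.997, 0.057, -0.05], [0.05, 0.013, 0.999], [0.057, -0.998, 0.011]]
force: [0.6, -0.1, -1.5]
opening: 0.998
```

```bash
cat > trace.py <<'E'
from h import *
import sys
for i in range(int(sys.argv[1])+1):
    s=read_state();print(round(s["time_s"],2),np.round(s["joint_positions"],2),np.round(s["position"],4),np.round(np.array(s["tcp_rot"])[:2,1],4),np.round(s["force"],1))
    if i<int(sys.argv[1]): imaging.capture("side")
E
python3 trace.py 5
```

```text
10.05 [  2.88  21.94 108.49   0.84  46.3   -0.55] [0.4546 0.1372 0.1818] [0.0565 0.0135] [ 0.6 -0.1 -1.5]
10.1 [  2.84  22.61 109.06   0.83  46.1   -0.55] [0.4482 0.1365 0.1742] [0.0384 0.0123] [-2.3  0.  -3.7]
10.15 [  2.85  22.47 109.01   0.83  46.52  -0.55] [0.4468 0.1365 0.1754] [0.0344 0.0122] [-1.8 -0.2  0.1]
10.2 [  2.86  22.34 108.89   0.83  46.61  -0.55] [0.4479 0.1366 0.1769] [0.0372 0.0124] [ 0.7 -0.4  0.9]
10.25 [  2.86  22.24 108.79   0.83  46.61  -0.54] [0.4492 0.1368 0.1781] [0.0407 0.0126] [1.  0.2 0.6]
10.3 [  2.86  22.17 108.72   0.83  46.59  -0.54] [0.4501 0.1368 0.1789] [0.0434 0.0128] [0.1 1.  1.3]
```

Call:
{"api": "apply_moves", "payload": {
  "steps": [
    {"x": 0, "y": 0, "z": 40, "spin": 0}
  ]
}}

```text
time_s: 10.4
position: [0.4473, 0.1365, 0.2166]
tcp_rot: [[0.998, 0.034, -0.05], [0.049, 0.012, 0.999], [0.034, -0.999, 0.011]]
force: [0.6, -0.0, 0.3]
opening: 1.001
```

```bash
python3 trace.py 5
```

```text
10.4 [  2.85  18.58 106.31   0.75  53.15  -0.42] [0.4473 0.1365 0.2166] [0.0336 0.0122] [ 0.6 -0.   0.3]
10.45 [  2.89  17.91 105.7    0.77  53.41  -0.42] [0.453  0.1372 0.2248] [0.0513 0.0133] [1.5 0.7 4.1]
10.5 [  2.88  18.   105.78   0.77  53.05  -0.42] [0.454  0.1372 0.2238] [0.0548 0.0135] [ 1.4 -0.5 -0.9]
10.55 [  2.88  18.1  105.94   0.76  52.96  -0.43] [0.4527 0.1371 0.2223] [0.0519 0.0132] [-0.3 -0.4  0.3]
10.6 [  2.87  18.19 106.07   0.76  52.94  -0.43] [0.4513 0.1369 0.2209] [0.0484 0.013 ] [ 0.3 -1.   0.1]
10.65 [  2.87  18.26 106.16   0.76  52.93  -0.43] [0.4504 0.1369 0.2199] [0.0457 0.0129] [0.3 0.1 0.3]
```

Call:
{"api": "apply_moves", "payload": {
  "steps": [
    {"x": 0, "y": 0, "z": -50, "spin": 0}
  ]
}}

```text
time_s: 10.75
position: [0.4558, 0.1373, 0.1742]
tcp_rot: [[0.997, 0.062, -0.05], [0.05, 0.014, 0.999], [0.062, -0.998, 0.011]]
force: [1.6, 0.5, -1.4]
opening: 1.002
```

```bash
python3 trace.py 2
```

```text
10.75 [  2.89  22.69 108.97   0.87  44.77  -0.58] [0.4558 0.1373 0.1742] [0.0617 0.0138] [ 1.6  0.5 -1.4]
10.8 [  2.85  23.68 109.67   0.85  44.51  -0.59] [0.4476 0.1365 0.1636] [0.0368 0.0122] [-2.8 -0.8 -5.2]
10.85 [  2.86  23.49 109.63   0.85  45.04  -0.58] [0.4457 0.1365 0.1652] [0.0317 0.012 ] [-0.6  0.5  0.1]
```

Call:
{"api": "apply_moves", "payload": {
  "steps": [
    {"x": 0, "y": 0, "z": 50, "spin": 0},
    {"x": 0, "y": 0, "z": 0, "spin": 0}
  ]
}}

```text
time_s: 11.05
position: [0.4433, 0.1363, 0.2142]
tcp_rot: [[0.999, 0.02, -0.049], [0.049, 0.012, 0.999], [0.021, -1.0, 0.011]]
force: [0.1, 0.1, 0.7]
opening: 0.999
```

```bash
python3 trace.py 5
```

```text
11.05 [  2.85  18.79 106.47   0.75  53.56  -0.42] [0.4433 0.1363 0.2142] [0.0201 0.0115] [0.1 0.1 0.7]
11.1 [  2.83  18.94 106.71   0.74  53.49  -0.42] [0.441  0.136  0.2119] [0.0146 0.0111] [-0.6 -0.3  0.1]
11.15 [  2.83  19.   106.81   0.74  53.43  -0.43] [0.4401 0.136  0.211 ] [0.0129 0.011 ] [-0.8 -0.2  0.8]
11.2 [  2.83  19.04 106.86   0.74  53.38  -0.43] [0.4398 0.136  0.2105] [0.0121 0.011 ] [-0.5  0.7  0.3]
11.25 [  2.83  19.07 106.88   0.74  53.35  -0.43] [0.4397 0.1359 0.2101] [0.0116 0.0109] [ 0.3 -0.   0.4]
11.3 [  2.83  19.1  106.89   0.74  53.34  -0.43] [0.4396 0.1359 0.2099] [0.0112 0.0109] [-0.9 -0.5  0.2]
```

Call:
{"api": "apply_moves", "payload": {
  "steps": [
    {"x": 10, "y": 1, "z": -40, "spin": 0}
  ]
}}

```text
time_s: 11.4
position: [0.4523, 0.1373, 0.173]
tcp_rot: [[0.999, 0.021, -0.05], [0.049, 0.012, 0.999], [0.022, -1.0, 0.01]]
force: [1.2, 0.1, -0.6]
opening: 0.994
```

```bash
python3 trace.py 2
```

```text
11.4 [  2.92  23.31 107.89   0.81  47.56  -0.46] [0.4523 0.1373 0.173 ] [0.0211 0.0115] [ 1.2  0.1 -0.6]
11.45 [  2.87  24.18 108.18   0.8   47.24  -0.46] [0.4492 0.1367 0.165 ] [0.0065 0.0106] [ 0.3 -0.3 -4.4]
11.5 [  2.87  23.99 108.18   0.79  47.66  -0.46] [0.4473 0.1366 0.1664] [0.0023 0.0104] [-0.8  0.4 -0.1]
```

Call:
{"api": "apply_moves", "payload": {
  "steps": [
    {"x": 0, "y": 0, "z": -30, "spin": 0}
  ]
}}

```text
time_s: 11.6
position: [0.4495, 0.1369, 0.1382]
tcp_rot: [[0.999, 0.008, -0.049], [0.049, 0.011, 0.999], [0.008, -1.0, 0.01]]
force: [1.1, 0.1, -0.1]
opening: 0.997
```

```bash
python3 trace.py 5
```

```text
11.6 [  2.88  26.96 109.55   0.87  43.03  -0.56] [0.4495 0.1369 0.1382] [0.0076 0.0107] [ 1.1  0.1 -0.1]
11.65 [  2.85  27.46 109.92   0.85  42.87  -0.56] [0.4449 0.1363 0.133 ] [-0.0048  0.0099] [-1.8  0.  -2.8]
11.7 [  2.86  27.29 109.88   0.85  43.16  -0.56] [0.4443 0.1364 0.1345] [-0.0062  0.0099] [ 0.1 -0.2 -0.4]
11.75 [  2.87  27.15 109.78   0.86  43.2   -0.56] [0.4455 0.1365 0.1359] [-0.0028  0.0101] [-1.3  1.   1.3]
11.8 [  2.88  27.05 109.71   0.86  43.18  -0.56] [0.4467 0.1366 0.1369] [0.0007 0.0103] [-0.1 -0.4  0.8]
11.85 [  2.88  26.99 109.66   0.86  43.14  -0.55] [0.4476 0.1367 0.1376] [0.0033 0.0104] [-0.   0.   0.4]
```

Call:
{"api": "apply_moves", "payload": {
  "steps": [
    {"x": 2, "y": 0, "z": -46, "spin": 0}
  ]
}}

```text
time_s: 11.95
position: [0.4552, 0.1372, 0.0967]
tcp_rot: [[0.999, 0.019, -0.05], [0.049, 0.011, 0.999], [0.02, -1.0, 0.01]]
force: [1.1, 0.5, -0.3]
opening: 0.997
```

```bash
python3 trace.py 5; python3 look.py 6 scene
```

```text
11.95 [  2.89  31.66 110.98   1.    36.23  -0.74] [0.4552 0.1372 0.0967] [0.0192 0.0114] [ 1.1  0.5 -0.3]
12.0 [  2.85  32.76 111.32   1.    35.95  -0.75] [0.4492 0.1365 0.0871] [-0.0009  0.0102] [-2.1 -1.  -5.4]
12.05 [  2.85  32.51 111.34   0.99  36.39  -0.74] [0.4475 0.1365 0.089 ] [-0.0047  0.01  ] [-0.6  0.5  0.8]
12.1 [  2.86  32.28 111.29   0.99  36.5   -0.74] [0.4482 0.1366 0.091 ] [-0.0017  0.0102] [0.3 0.1 0.4]
12.15 [  2.87  32.11 111.25   0.99  36.49  -0.74] [0.4493 0.1368 0.0924] [0.0022 0.0104] [0.3 0.1 1.4]
12.2 [  2.87  32.01 111.22   0.99  36.45  -0.74] [0.4502 0.1368 0.0933] [0.0052 0.0106] [-0.9 -0.8  0.8]
t 12.2 pos [0.4502 0.1368 0.0933] jawdir 2.81 camdir 92.81 tilt [ 0.006 -1.     0.01 ] F [-0.9 -0.8  0.8] op 1.003 J [  2.9  32.  111.2   1.   36.5  -0.7]
```

```bash
python3 - <<'E'
import cv2
a=cv2.imread("pics/scene6.png");cv2.imwrite("pics/s6.png",cv2.resize(a[60:260,150:370],None,fx=3,fy=3,interpolation=cv2.INTER_CUBIC))
E
```

```text
(no output)
```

View pics/s6.png

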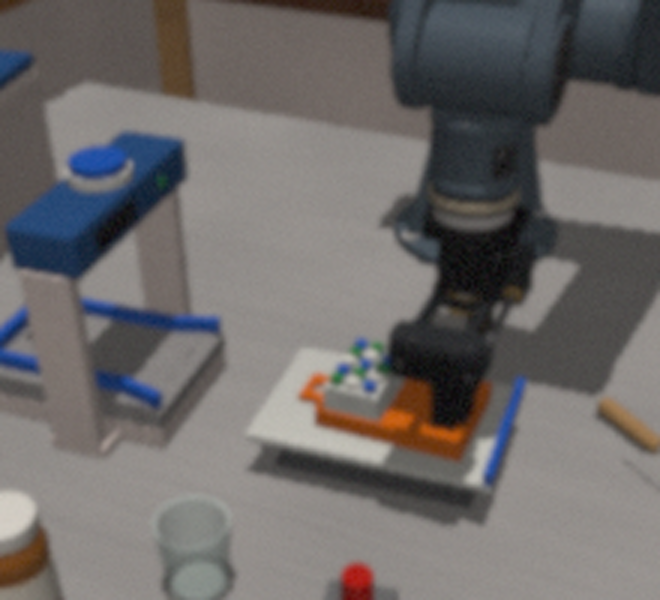

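Call:
{"api": "apply_moves", "payload": {
  "grip": 0,
  "steps": [
    {"x": 0, "y": 0, "z": 0, "spin": 0},
    {"x": 0, "y": 0, "z": 0, "spin": 0},
    {"x": 0, "y": 0, "z": 0, "spin": 0},
    {"x": 0, "y": 0, "z": 0, "spin": 0},
    {"x": 0, "y": 0, "z": 0, "spin": 0},
    {"x": 0, "y": 0, "z": 0, "spin": 0},
    {"x": 0, "y": 0, "z": 0, "spin": 0}
  ]
}}

```text
time_s: 12.95
position: [0.4537, 0.1372, 0.1007]
tcp_rot: [[0.999, 0.02, -0.05], [0.049, 0.011, 0.999], [0.021, -1.0, 0.01]]
force: [-1.3, -0.4, -0.1]
opening: 0.449
```

```bash
python3 look.py 7 wrist;python3 trace.py 2
```

```text
t 12.95 pos [0.4537 0.1372 0.1007] jawdir 2.83 camdir 92.85 tilt [ 0.021 -1.     0.01 ] F [-1.3 -0.4 -0.1] op 0.449 J [  2.9  31.1 111.1   1.   36.6  -0.7]
13.0 [  2.9   31.13 111.06   0.99  36.63  -0.73] [0.4537 0.1372 0.1007] [0.02   0.0114] [0.3 0.2 0.3]
13.05 [  2.9   31.14 111.07   0.99  36.63  -0.73] [0.4537 0.1372 0.1006] [0.0199 0.0113] [-0.3  0.5  0.1]
13.1 [  2.9   31.14 111.07   0.99  36.62  -0.73] [0.4537 0.1372 0.1006] [0.0199 0.0114] [-0.4  0.6 -0.1]
```

View pics/wrist7.png

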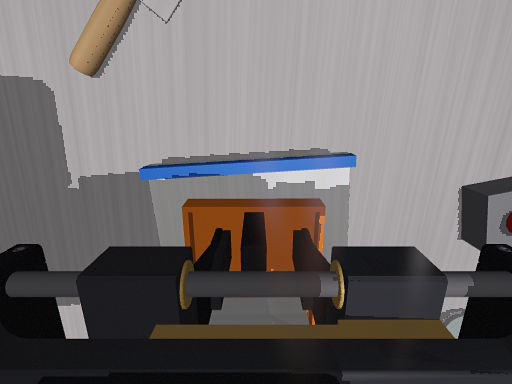

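Call:
{"api": "apply_moves", "payload": {
  "grip": 45,
  "steps": [
    {"x": -2, "y": 0, "z": 40, "spin": 0},
    {"x": 0, "y": 0, "z": 0, "spin": 0}
  ]
}}

```text
time_s: 13.3
position: [0.4511, 0.1371, 0.1395]
tcp_rot: [[0.999, 0.015, -0.049], [0.049, 0.011, 0.999], [0.015, -1.0, 0.01]]
force: [1.1, 0.0, 0.8]
opening: 0.413
```

```bash
python3 trace.py 7
```

```text
13.3 [  2.9   26.79 109.56   0.87  42.78  -0.56] [0.4511 0.1371 0.1395] [0.0148 0.0111] [1.1 0.  0.8]
13.35 [  2.89  26.96 109.69   0.86  42.71  -0.56] [0.4495 0.1368 0.1377] [0.0106 0.0108] [ 0.7 -0.4 -0.9]
13.4 [  2.88  27.03 109.76   0.86  42.69  -0.57] [0.4487 0.1368 0.1369] [0.0087 0.0107] [-0.5  0.   0.1]
13.45 [  2.88  27.07 109.8    0.87  42.68  -0.57] [0.4482 0.1368 0.1365] [0.0073 0.0107] [-0.2 -0.6 -0.1]
13.5 [  2.88  27.1  109.81   0.87  42.68  -0.57] [0.448  0.1368 0.1362] [0.0067 0.0106] [ 0.3 -0.1 -0.2]
13.55 [  2.88  27.12 109.81   0.87  42.69  -0.56] [0.4479 0.1367 0.1361] [0.0063 0.0106] [-0.6 -0.  -0.2]
13.6 [  2.88  27.12 109.8    0.87  42.69  -0.56] [0.448  0.1367 0.1361] [0.0063 0.0106] [-0.5 -0.1  0.1]
13.65 [  2.88  27.12 109.79   0.87  42.7   -0.57] [0.4481 0.1367 0.1361] [0.0064 0.0106] [-0.1 -0.6  0.2]
```

Call:
{"api": "apply_moves", "payload": {
  "grip": 45,
  "steps": [
    {"x": 2, "y": 0, "z": -45, "spin": 0}
  ]
}}

```text
time_s: 13.75
position: [0.4545, 0.1371, 0.094]
tcp_rot: [[0.999, 0.019, -0.049], [0.049, 0.011, 0.999], [0.019, -1.0, 0.01]]
force: [1.2, 0.0, -0.5]
opening: 0.517
```

```bash
python3 trace.py 9|tail -3
```

```text
14.1 [  2.87  32.05 111.31   1.    36.07  -0.75] [0.4509 0.1368 0.0928] [0.0096 0.0108] [-0.4 -0.8 -0.5]
14.15 [  2.87  32.02 111.31   1.    36.06  -0.75] [0.4511 0.1368 0.093 ] [0.0102 0.0108] [0.2 0.2 0.6]
14.2 [  2.88  32.02 111.32   1.    36.05  -0.75] [0.451  0.1368 0.0929] [0.0102 0.0108] [ 0.1 -0.2 -0. ]
```

Call:
{"api": "apply_moves", "payload": {
  "grip": 0,
  "steps": [
    {"x": 0, "y": 0, "z": 0, "spin": 0},
    {"x": 0, "y": 0, "z": 0, "spin": 0},
    {"x": 0, "y": 0, "z": 0, "spin": 0},
    {"x": 0, "y": 0, "z": 0, "spin": 0},
    {"x": 0, "y": 0, "z": 0, "spin": 0}
  ]
}}

```text
time_s: 14.7
position: [0.4516, 0.1371, 0.0965]
tcp_rot: [[0.999, 0.015, -0.049], [0.049, 0.011, 0.999], [0.016, -1.0, 0.011]]
force: [-1.9, 0.6, 0.6]
opening: 0.162
```

```bash
python3 trace.py 2; python3 look.py 8 side wrist
```

```text
14.7 [  2.89  31.57 111.32   1.03  36.19  -0.73] [0.4516 0.1371 0.0965] [0.0154 0.0114] [-1.9  0.6  0.6]
14.75 [  2.89  31.58 111.33   1.04  36.21  -0.71] [0.4514 0.1371 0.0965] [0.015  0.0115] [-1.6 -0.6  3.8]
14.8 [  2.89  31.58 111.33   1.04  36.22  -0.71] [0.4514 0.1371 0.0965] [0.0149 0.0115] [-1.4  1.5  2.8]
t 14.8 pos [0.4514 0.1371 0.0965] jawdir 2.77 camdir 92.78 tilt [ 0.015 -1.     0.011] F [-1.4  1.5  2.8] op 0.161 J [  2.9  31.6 111.3   1.   36.2  -0.7]
```

View pics/wrist8.png

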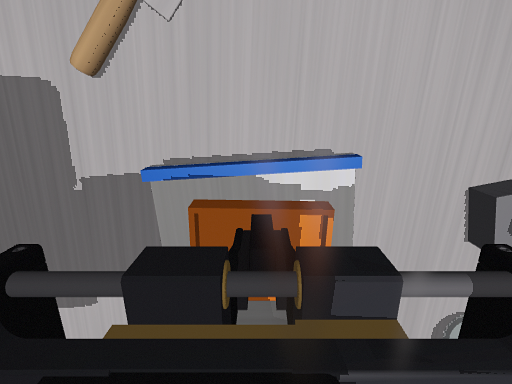

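Call:
{"api": "apply_moves", "payload": {
  "steps": [
    {"x": 0, "y": -10, "z": 0, "spin": 0.012},
    {"x": 0, "y": -15, "z": 0, "spin": 0.015},
    {"x": 0, "y": -15, "z": 0, "spin": 0.012},
    {"x": 0, "y": -5, "z": 0, "spin": 0.008}
  ]
}}

```text
time_s: 15.3
position: [0.4521, 0.0945, 0.0966]
tcp_rot: [[0.995, 0.016, -0.095], [0.095, 0.017, 0.995], [0.018, -1.0, 0.016]]
force: [-1.2, 5.7, 2.8]
opening: 0.163
```

```bash
python3 trace.py 6;python3 look.py 9 scene
```

```text
15.3 [ -2.79  31.1  112.79   1.8   35.24  -9.71] [0.4521 0.0945 0.0966] [0.0163 0.0173] [-1.2  5.7  2.8]
15.35 [ -2.82  31.11 112.8    1.73  35.25  -9.72] [0.4519 0.0941 0.0965] [0.0158 0.0167] [-0.8 -0.1  1.1]
15.4 [ -2.78  31.11 112.8    1.66  35.25  -9.64] [0.4518 0.0942 0.0965] [0.0156 0.016 ] [-0.2 -1.4  2.2]
15.45 [ -2.75  31.11 112.81   1.61  35.25  -9.62] [0.4517 0.0943 0.0965] [0.0155 0.0155] [-0.1 -1.   1.1]
15.5 [ -2.73  31.11 112.81   1.6   35.25  -9.63] [0.4517 0.0943 0.0965] [0.0154 0.0154] [-1.3 -2.4  1.9]
15.55 [ -2.73  31.11 112.81   1.59  35.26  -9.64] [0.4516 0.0944 0.0965] [0.0154 0.0153] [-0.5 -2.6  1. ]
15.6 [ -2.72  31.11 112.81   1.6   35.26  -9.64] [0.4516 0.0945 0.0965] [0.0153 0.0154] [-1.1 -2.7  1.5]
t 15.6 pos [0.4516 0.0945 0.0965] jawdir 5.62 camdir 95.63 tilt [ 0.017 -1.     0.014] F [-1.1 -2.7  1.5] op 0.163 J [ -2.7  31.1 112.8   1.6  35.3  -9.6]
```

Call:
{"api": "apply_moves", "payload": {
  "steps": [
    {"x": 1, "y": -10, "z": 0, "spin": 0},
    {"x": 1, "y": -15, "z": 0, "spin": 0},
    {"x": 1, "y": -15, "z": 0, "spin": 0},
    {"x": 0.5, "y": -8, "z": 0, "spin": 0}
  ]
}}

```text
time_s: 16.05
position: [0.456, 0.0494, 0.097]
tcp_rot: [[0.995, 0.018, -0.097], [0.096, 0.022, 0.995], [0.02, -1.0, 0.02]]
force: [0.1, 5.3, 3.9]
opening: 0.157
```

```bash
python3 trace.py 4;python3 look.py 10 scene side
```

```text
16.05 [ -8.75  30.9  113.27   2.41  35.01 -16.27] [0.456  0.0494 0.097 ] [0.0183 0.0216] [0.1 5.3 3.9]
16.1 [ -8.83  30.91 113.26   2.32  35.   -16.28] [0.4561 0.0484 0.097 ] [0.0183 0.0206] [-0.7  1.2  3.3]
16.15 [ -8.78  30.91 113.29   2.25  35.02 -16.21] [0.4556 0.0487 0.0969] [0.0174 0.0201] [-1.4  0.5  2.7]
16.2 [ -8.75  30.92 113.3    2.2   35.   -16.2 ] [0.4554 0.0489 0.0968] [0.0171 0.0196] [-0.9 -1.1  1.9]
16.25 [ -8.73  30.92 113.31   2.17  35.   -16.2 ] [0.4553 0.0489 0.0968] [0.017  0.0193] [-0.8 -1.7  1.1]
t 16.25 pos [0.4553 0.0489 0.0968] jawdir 5.69 camdir 95.71 tilt [ 0.019 -1.     0.018] F [-0.8 -1.7  1.1] op 0.159 J [ -8.7  30.9 113.3   2.2  35.  -16.2]
```

```bash
python3 - <<'E'
import cv2
a=cv2.imread("pics/scene10.png");cv2.imwrite("pics/s10.png",cv2.resize(a[80:260,130:350],None,fx=3.3,fy=3.3,interpolation=cv2.INTER_CUBIC))
E
```

```text
(no output)
```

View pics/s10.png

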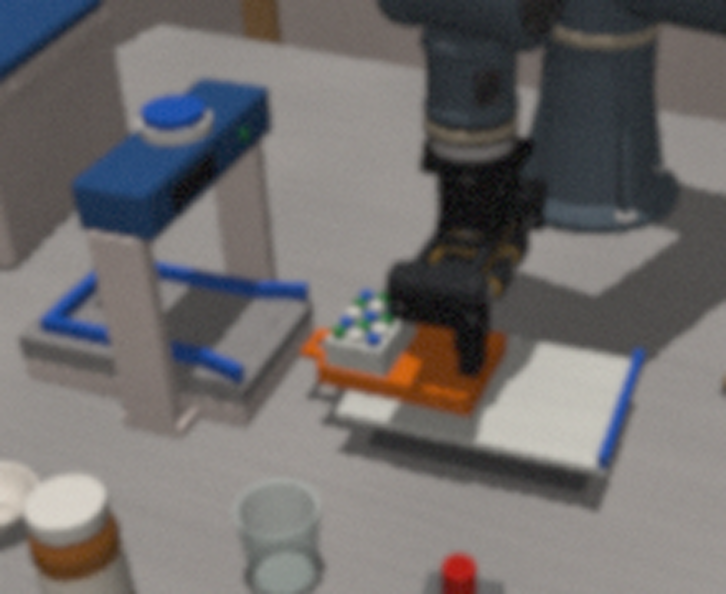

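Call:
{"api": "apply_moves", "payload": {
  "steps": [
    {"x": 2, "y": -20, "z": 0, "spin": 0}
  ]
}}

```text
time_s: 16.45
position: [0.4563, 0.0315, 0.0968]
tcp_rot: [[0.995, 0.015, -0.101], [0.101, 0.022, 0.995], [0.017, -1.0, 0.02]]
force: [-0.9, 7.3, 7.9]
opening: 0.158
```

```bash
python3 trace.py 5
```

```text
16.45 [-11.04  30.91 113.3    2.42  35.18 -18.81] [0.4563 0.0315 0.0968] [0.0154 0.0217] [-0.9  7.3  7.9]
16.5 [-11.34  30.95 113.21   2.2   35.13 -18.92] [0.4575 0.0281 0.0968] [0.0168 0.0192] [-2.6 -0.5  3.3]
16.55 [-11.29  30.95 113.24   2.17  35.15 -18.76] [0.457  0.0285 0.0967] [0.016 0.019] [-1.5 -2.2  2.6]
16.6 [-11.25  30.95 113.26   2.12  35.12 -18.74] [0.4569 0.0287 0.0966] [0.0159 0.0185] [-1.9 -1.9  2. ]
16.65 [-11.23  30.95 113.26   2.1   35.1  -18.74] [0.4569 0.0288 0.0966] [0.016  0.0183] [-1.8 -3.6  2.3]
16.7 [-11.21  30.96 113.27   2.1   35.1  -18.75] [0.4568 0.029  0.0966] [0.016  0.0183] [-1.9 -4.3  1.3]
```

Call:
{"api": "apply_moves", "payload": {
  "steps": [
    {"x": 2, "y": -20, "z": 0, "spin": 0}
  ]
}}

```text
time_s: 16.8
position: [0.4578, 0.0121, 0.0969]
tcp_rot: [[0.995, 0.015, -0.102], [0.101, 0.022, 0.995], [0.017, -1.0, 0.021]]
force: [-1.5, 10.1, 11.7]
opening: 0.159
```

```bash
python3 trace.py 5; python3 look.py 11 scene side
```

```text
16.8 [-13.47  30.95 113.15   2.46  35.41 -21.29] [0.4578 0.0121 0.0969] [0.0145 0.0221] [-1.5 10.1 11.7]
16.85 [-13.76  30.98 113.03   2.24  35.36 -21.4 ] [0.4591 0.0088 0.0969] [0.0163 0.0193] [-2.9  1.7  4.9]
16.9 [-13.72  30.99 113.06   2.2   35.34 -21.27] [0.4588 0.0091 0.0968] [0.0158 0.019 ] [-2.2  0.2  3.1]
16.95 [-13.69  31.   113.08   2.15  35.3  -21.24] [0.4588 0.0092 0.0967] [0.016  0.0184] [-1.2 -1.4  3.6]
17.0 [-13.67  31.   113.08   2.13  35.29 -21.24] [0.4588 0.0092 0.0967] [0.0161 0.0182] [-1.8 -0.8  3.6]
17.05 [-13.66  31.   113.08   2.11  35.28 -21.25] [0.4587 0.0093 0.0966] [0.016 0.018] [-1.4 -1.8  3.5]
t 17.05 pos [0.4587 0.0093 0.0966] jawdir 5.86 camdir 95.88 tilt [ 0.018 -1.     0.016] F [-1.4 -1.8  3.5] op 0.161 J [-13.7  31.  113.1   2.1  35.3 -21.2]
```

```bash
python3 - <<'E'
import cv2,numpy as np
a=cv2.imread("pics/scene11.png");b=cv2.imread("pics/side11.png")
cv2.imwrite("pics/s11.png",np.hstack([cv2.resize(a[110:240,150:300],(400,347),interpolation=cv2.INTER_CUBIC),cv2.resize(b[150:280,235:345],(294,347),interpolation=cv2.INTER_CUBIC)]))
E
```

```text
(no output)
```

View pics/s11.png

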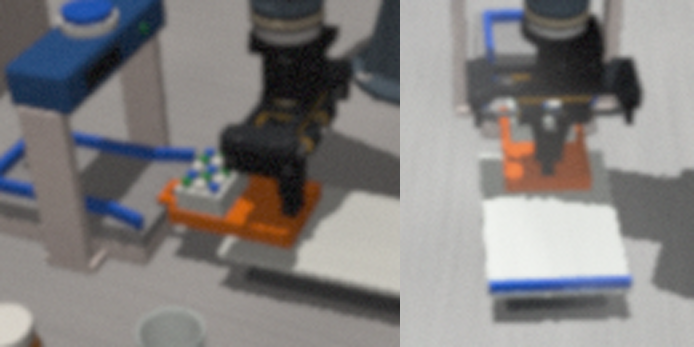

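Call:
{"api": "apply_moves", "payload": {
  "steps": [
    {"x": 2, "y": -18, "z": 0, "spin": -0.004}
  ]
}}

```text
time_s: 17.25
position: [0.458, -0.0028, 0.0968]
tcp_rot: [[0.996, 0.011, -0.094], [0.094, 0.028, 0.995], [0.013, -1.0, 0.027]]
force: [-1.7, 39.7, 12.1]
opening: 0.158
```

```bash
python3 trace.py 4
```

```text
17.25 [-15.53  31.03 112.94   2.92  35.91 -23.28] [ 0.458  -0.0028  0.0968] [0.0105 0.0281] [-1.7 39.7 12.1]
17.3 [-15.69  31.07 112.93   2.97  35.95 -23.39] [ 0.4578 -0.0039  0.0966] [0.0096 0.0289] [ 0.1 21.6  6.4]
17.35 [-15.63  31.07 112.96   2.84  35.86 -23.29] [ 0.4578 -0.0039  0.0965] [0.0102 0.0273] [-1.4 19.9  6.8]
17.4 [-15.6   31.07 112.97   2.77  35.82 -23.26] [ 0.4579 -0.0038  0.0964] [0.0105 0.0265] [-1.  17.8  6.7]
17.45 [-15.58  31.08 112.97   2.73  35.81 -23.25] [ 0.4579 -0.0038  0.0964] [0.0105 0.026 ] [-0.9 17.2  7. ]
```

Call:
{"api": "apply_moves", "payload": {
  "steps": [
    {"x": 2, "y": -20, "z": 0, "spin": 0}
  ]
}}

```text
time_s: 17.55
position: [0.4574, -0.0185, 0.0962]
tcp_rot: [[0.995, 0.006, -0.097], [0.096, 0.032, 0.995], [0.009, -0.999, 0.032]]
force: [0.4, 0.9, -1.1]
opening: 0.153
```

```bash
python3 trace.py 4; python3 look.py 12 scene
```

```text
17.55 [-17.61  31.17 112.78   3.17  36.31 -25.72] [ 0.4574 -0.0185  0.0962] [0.0064 0.0324] [ 0.4  0.9 -1.1]
17.6 [-17.94  31.23 112.58   2.84  36.13 -25.79] [ 0.4598 -0.0231  0.0962] [0.0105 0.0273] [-1.  -1.2 -1.8]
17.65 [-17.95  31.24 112.55   2.79  36.09 -25.62] [ 0.4603 -0.0234  0.0962] [0.0114 0.0264] [-1.7  1.7 -1.3]
17.7 [-17.94  31.24 112.55   2.77  36.1  -25.58] [ 0.4601 -0.0234  0.0961] [0.011  0.0263] [ 0.5  1.4 -0.9]
17.75 [-17.94  31.24 112.55   2.76  36.1  -25.59] [ 0.4601 -0.0234  0.0961] [0.011  0.0263] [-0.4  1.1 -1.4]
t 17.75 pos [ 0.4601 -0.0234  0.0961] jawdir 5.41 camdir 95.43 tilt [ 0.013 -1.     0.025] F [-0.4  1.1 -1.4] op 0.153 J [-17.9  31.2 112.6   2.8  36.1 -25.6]
```

```bash
python3 - <<'E'
import cv2,numpy as np
a=cv2.imread("pics/scene12.png")
cv2.imwrite("pics/s12.png",cv2.resize(a[90:240,130:310],None,fx=4,fy=4,interpolation=cv2.INTER_CUBIC))
E
```

```text
(no output)
```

View pics/s12.png

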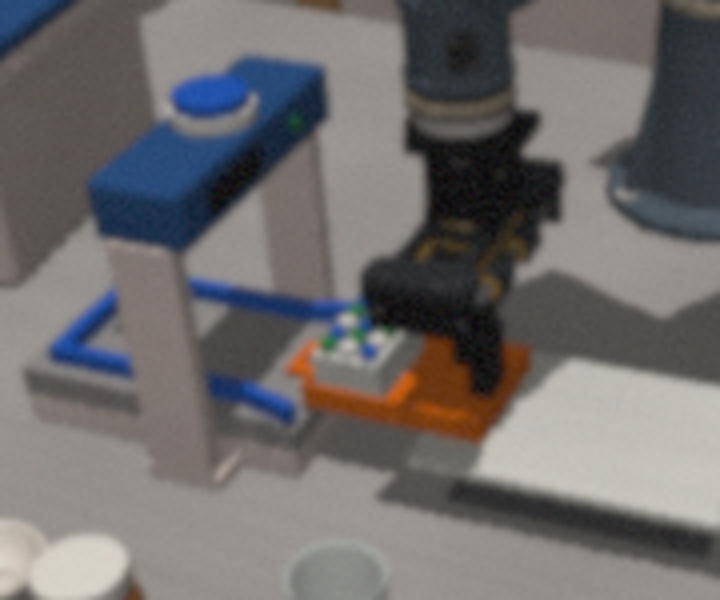

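```bash
python3 look.py 13 wrist side
```

```text
t 17.8 pos [ 0.46   -0.0234  0.0961] jawdir 5.43 camdir 95.45 tilt [ 0.013 -1.     0.025] F [-0.7  0.3 -1.5] op 0.159 J [-17.9  31.2 112.6   2.7  36.1 -25.6]
```

```bash
python3 - <<'E'
import cv2,numpy as np
a=cv2.imread("pics/wrist13.png");b=cv2.imread("pics/side13.png");c=cv2.imread("pics/wrist8.png")
f=lambda x,r:cv2.resize(x,r,interpolation=cv2.INTER_CUBIC)
cv2.imwrite("pics/s13.png",np.hstack([f(c[150:340,150:370],(380,328)),f(a[150:340,150:370],(380,328))]))
cv2.imwrite("pics/s13b.png",f(b[140:270,235:345],(550,650))[:600])
E
```

```text
(no output)
```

View pics/s13.png

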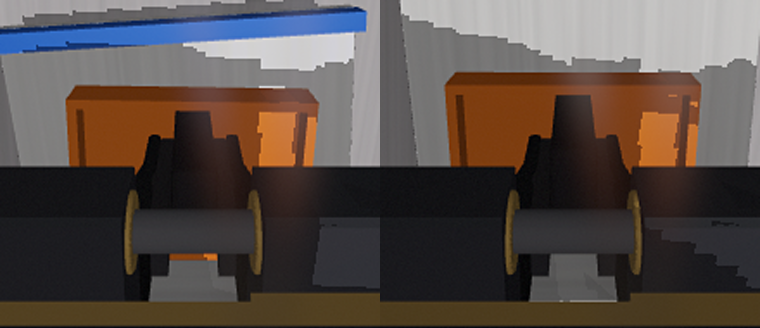

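View pics/s13b.png

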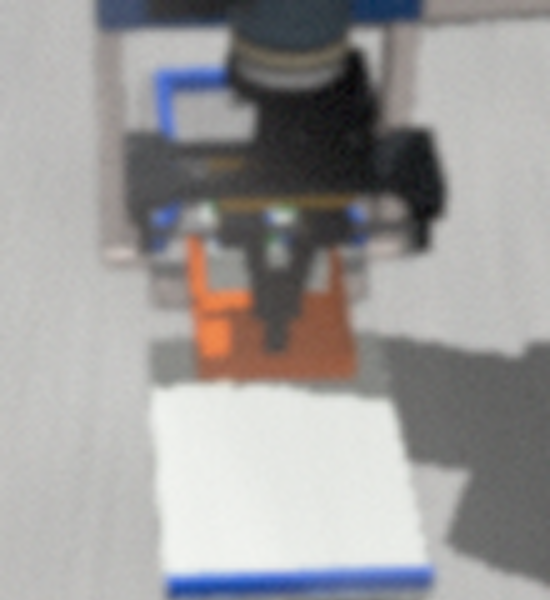

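```bash
python3 - <<'E'
from h import *
c=cam("scene");w=cam("wrist")
print(back(c,[(203,182.5)],.056))
f=lambda X,Y:(150+(X)/ (380/220),150+Y/(328/190))
w8={k:v for k,v in np.load("cam_wrist8.npz").items()}
for cc,L,R in ((w8,(67,100),(318,102)),(w,(447-380,87),(700-380,86))):
    q=back(cc,[f(*L),f(*R)],.05);print(q, q.mean(0))
    q=back(cc,[f(L[0]+2,L[1]-13),f(R[0]-2,R[1]-13)],.05);print(q, q.mean(0))
E
```

```text
[[ 0.49407988 -0.15788899  0.056     ]]
[[0.39768349 0.14445562 0.05      ]
 [0.50706673 0.14817925 0.05      ]] [0.45237511 0.14631744 0.05      ]
[[0.39869721 0.15043903 0.05      ]
 [0.50545424 0.15411622 0.05      ]] [0.45207573 0.15227762 0.05      ]
[[ 0.40540378 -0.01211069  0.05      ]
 [ 0.51417479 -0.0017557   0.05      ]] [ 0.45978929 -0.0069332   0.05      ]
[[ 0.40611392 -0.00620537  0.05      ]
 [ 0.5123374   0.0039509   0.05      ]] [ 0.45922566 -0.00112723  0.05      ]
```

Call:
{"api": "apply_moves", "payload": {
  "steps": [
    {"x": 1, "y": -12, "z": 0, "spin": 0}
  ]
}}

```text
time_s: 18.0
position: [0.46, -0.0341, 0.096]
tcp_rot: [[0.995, 0.009, -0.097], [0.096, 0.028, 0.995], [0.011, -1.0, 0.027]]
force: [-0.2, 3.0, 0.1]
opening: 0.159
```

```bash
python3 trace.py 4; python3 look.py 14 wrist scene
```

```text
18.0 [-19.27  31.32 112.36   2.8   36.41 -27.07] [ 0.46   -0.0341  0.096 ] [0.0088 0.0277] [-0.2  3.   0.1]
18.05 [-19.46  31.35 112.23   2.71  36.35 -27.12] [ 0.4613 -0.0365  0.0961] [0.0109 0.0258] [-0.8  0.3 -2.2]
18.1 [-19.45  31.34 112.24   2.68  36.35 -27.02] [ 0.4612 -0.0364  0.0961] [0.0108 0.0256] [-1.6 -0.7 -2.6]
18.15 [-19.43  31.33 112.27   2.66  36.36 -27.  ] [ 0.4609 -0.0362  0.0961] [0.0103 0.0255] [-1.1 -1.  -2.8]
18.2 [-19.42  31.33 112.28   2.65  36.35 -27.01] [ 0.4609 -0.0362  0.0961] [0.0103 0.0254] [-1.5 -1.2 -2.8]
t 18.2 pos [ 0.4609 -0.0362  0.0961] jawdir 5.44 camdir 95.46 tilt [ 0.013 -1.     0.024] F [-1.5 -1.2 -2.8] op 0.159 J [-19.4  31.3 112.3   2.7  36.3 -27. ]
```

```bash
python3 - <<'E'
import cv2,numpy as np
a=cv2.imread("pics/wrist14.png");b=cv2.imread("pics/scene14.png")
f=lambda x,r:cv2.resize(x,r,interpolation=cv2.INTER_CUBIC)
cv2.imwrite("pics/s14.png",np.hstack([f(b[130:220,180:280],(440,396)),f(a[150:340,150:370],(350,396))]))
E
```

```text
(no output)
```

View pics/s14.png

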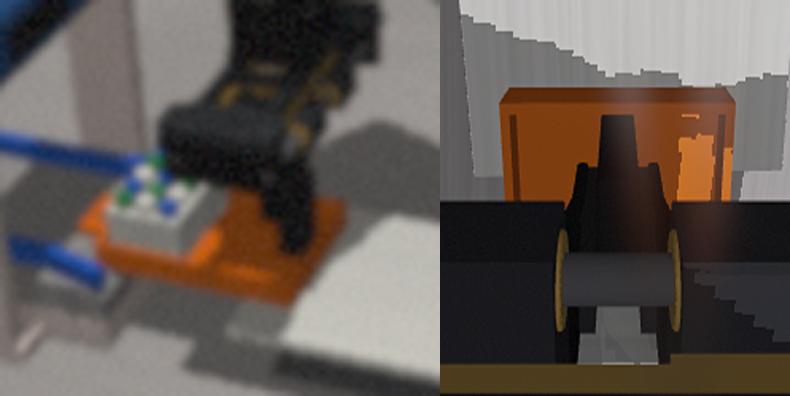

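```bash
python3 - <<'E'
from h import *
w={k:v for k,v in np.load("cam_wrist14.npz").items()}
f=lambda X,Y:(150+(X-440)/(350/220),150+Y/(396/190))
q=back(w,[f(503,88),f(732,88)],.05);print(q, q.mean(0))
m=q.mean(0)
# lateral of tail mid vs dock axis
d=np.array([np.cos(np.radians(-84.4)),np.sin(np.radians(-84.4))]);n=np.array([-d[1],d[0]]);E=np.array([.4728,-.1355])
print("lat",(m[:2]-E)@n,"along",(m[:2]-E)@d)
# same for tcp
print("tcp lat",(np.array([.4609,-.0362])-E)@n,(np.array([.4609,-.0362])-E)@d)
E
```

```text
[[ 0.4069769  -0.01840502  0.05      ]
 [ 0.51298791 -0.0087215   0.05      ]] [ 0.4599824  -0.01356326  0.05      ]
lat -0.0008574815105573918 along -0.12260556076950024
tcp lat -0.0021532241137002714 -0.09998731732532971
```

Call:
{"api": "apply_moves", "payload": {
  "steps": [
    {"x": 2.5, "y": -14, "z": 0, "spin": 0.003}
  ]
}}

```text
time_s: 18.4
position: [0.4622, -0.0483, 0.0961]
tcp_rot: [[0.995, 0.008, -0.1], [0.099, 0.028, 0.995], [0.011, -1.0, 0.027]]
force: [-1.6, 3.8, 0.1]
opening: 0.162
```

```bash
python3 trace.py 4|tail -3
```

```text
18.5 [-21.09  31.52 111.63   2.6   36.77 -28.75] [ 0.4642 -0.0514  0.0962] [0.0115 0.0246] [-1.6 -0.9 -1.6]
18.55 [-21.06  31.52 111.66   2.58  36.76 -28.73] [ 0.4639 -0.0511  0.0961] [0.011  0.0247] [-0.3 -1.3 -2.7]
18.6 [-21.04  31.52 111.68   2.58  36.75 -28.73] [ 0.4638 -0.0509  0.0961] [0.011  0.0246] [-1.6 -1.8 -2.6]
```

Call:
{"api": "apply_moves", "payload": {
  "steps": [
    {"x": 2, "y": -14, "z": 0, "spin": 0}
  ]
}}

```text
time_s: 18.7
position: [0.4646, -0.0632, 0.0961]
tcp_rot: [[0.995, 0.009, -0.099], [0.098, 0.027, 0.995], [0.012, -1.0, 0.026]]
force: [-1.0, 3.2, 0.8]
opening: 0.154
```

```bash
python3 trace.py 4|tail -4; python3 look.py 15 wrist scene
```

```text
18.75 [-22.72  31.71 111.04   2.52  37.16 -30.36] [ 0.4665 -0.0664  0.0962] [0.0122 0.0237] [-0.5 -1.  -1.4]
18.8 [-22.69  31.71 111.05   2.49  37.13 -30.26] [ 0.4665 -0.0663  0.0962] [0.0122 0.0234] [-0.9 -2.2 -2.1]
18.85 [-22.66  31.71 111.09   2.48  37.12 -30.24] [ 0.4661 -0.0659  0.0961] [0.0117 0.0234] [-1.3 -2.  -3.3]
18.9 [-22.64  31.71 111.11   2.48  37.12 -30.24] [ 0.466  -0.0656  0.0961] [0.0116 0.0235] [-1.9 -2.  -1.8]
t 18.9 pos [ 0.466  -0.0656  0.0961] jawdir 5.61 camdir 95.63 tilt [ 0.014 -1.     0.022] F [-1.9 -2.  -1.8] op 0.157 J [-22.6  31.7 111.1   2.5  37.1 -30.2]
```

```bash
python3 - <<'E'
import cv2,numpy as np
a=cv2.imread("pics/wrist15.png");b=cv2.imread("pics/scene15.png")
f=lambda x,r:cv2.resize(x,r,interpolation=cv2.INTER_CUBIC)
cv2.imwrite("pics/s15.png",np.hstack([f(b[130:220,170:270],(440,396)),f(a[150:340,150:370],(350,396))]))
E
```

```text
(no output)
```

View pics/s15.png

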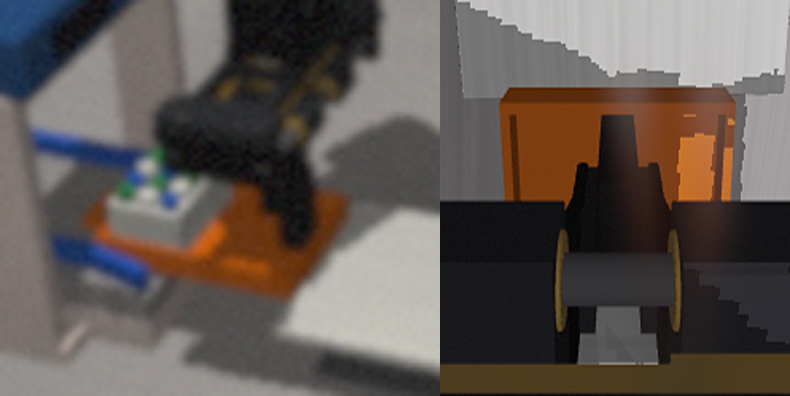

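Call:
{"api": "apply_moves", "payload": {
  "steps": [
    {"x": 1.5, "y": -15, "z": 0, "spin": 0}
  ]
}}

```text
time_s: 19.1
position: [0.4661, -0.0778, 0.0961]
tcp_rot: [[0.995, 0.009, -0.099], [0.099, 0.027, 0.995], [0.012, -1.0, 0.026]]
force: [0.1, 3.4, 1.3]
opening: 0.158
```

```bash
python3 trace.py 4|tail -2
```

```text
19.25 [-24.3   31.89 110.53   2.43  37.53 -31.85] [ 0.4676 -0.0809  0.0961] [0.0117 0.023 ] [-0.7 -2.7 -2.8]
19.3 [-24.29  31.89 110.55   2.42  37.52 -31.85] [ 0.4674 -0.0807  0.096 ] [0.0116 0.023 ] [-1.1 -3.3 -2.9]
```

Call:
{"api": "apply_moves", "payload": {
  "steps": [
    {"x": 1.5, "y": -15, "z": 0, "spin": 0}
  ]
}}

```text
time_s: 19.4
position: [0.4676, -0.0934, 0.096]
tcp_rot: [[0.995, 0.009, -0.099], [0.099, 0.026, 0.995], [0.012, -1.0, 0.025]]
force: [-1.3, 4.4, 0.8]
opening: 0.156
```

```bash
python3 trace.py 4|tail -4; python3 look.py 16 wrist scene
```

```text
19.45 [-25.99  32.11 109.84   2.4   38.   -33.53] [ 0.4695 -0.0969  0.0961] [0.0123 0.0226] [-0.4 -1.2 -2.1]
19.5 [-25.97  32.11 109.87   2.35  37.98 -33.43] [ 0.4693 -0.0967  0.096 ] [0.012  0.0222] [-1.  -2.4 -2.5]
19.55 [-25.94  32.11 109.9    2.33  37.96 -33.41] [ 0.4691 -0.0965  0.096 ] [0.0118 0.0221] [-1.2 -3.4 -3.3]
19.6 [-25.92  32.11 109.91   2.33  37.95 -33.41] [ 0.469  -0.0963  0.096 ] [0.0118 0.022 ] [-1.9 -3.9 -2.3]
t 19.6 pos [ 0.469  -0.0963  0.096 ] jawdir 5.65 camdir 95.66 tilt [ 0.014 -1.     0.021] F [-1.9 -3.9 -2.3] op 0.16 J [-25.9  32.1 109.9   2.3  37.9 -33.4]
```

```bash
python3 - <<'E'
import cv2,numpy as np
a=cv2.imread("pics/wrist16.png");b=cv2.imread("pics/scene16.png")
f=lambda x,r:cv2.resize(x,r,interpolation=cv2.INTER_CUBIC)
cv2.imwrite("pics/s16.png",np.hstack([f(b[90:220,140:284],(440,396)),f(a[150:340,150:370],(350,396))]))
E
```

```text
(no output)
```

View pics/s16.png

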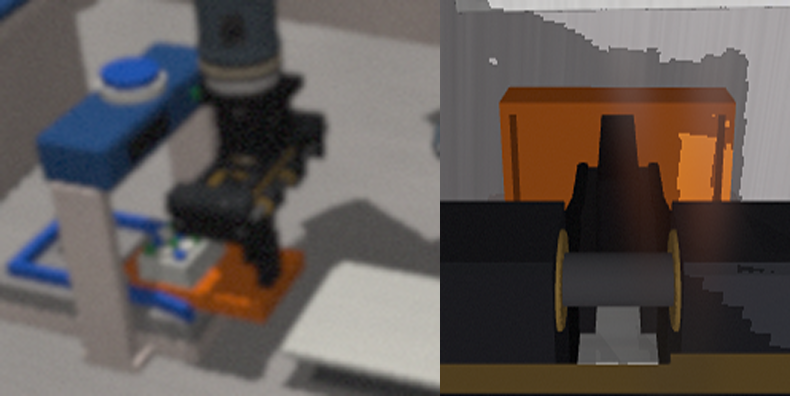

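Call:
{"api": "apply_moves", "payload": {
  "steps": [
    {"x": 1.3, "y": -14, "z": 0, "spin": 0}
  ]
}}

```text
time_s: 19.8
position: [0.4691, -0.1075, 0.096]
tcp_rot: [[0.995, 0.009, -0.1], [0.099, 0.026, 0.995], [0.012, -1.0, 0.025]]
force: [0.4, 4.6, 0.6]
opening: 0.158
```

```bash
python3 trace.py 4|tail -2
```

```text
19.95 [-27.41  32.31 109.27   2.28  38.41 -34.86] [ 0.4704 -0.1106  0.096 ] [0.0119 0.0217] [-1.6 -2.9 -2. ]
20.0 [-27.4   32.31 109.28   2.26  38.39 -34.85] [ 0.4703 -0.1106  0.0959] [0.0119 0.0214] [-2.3 -3.5 -2.4]
```

Call:
{"api": "apply_moves", "payload": {
  "steps": [
    {"x": 1.4, "y": -14, "z": 0, "spin": 0}
  ]
}}

```text
time_s: 20.1
position: [0.4706, -0.1223, 0.0959]
tcp_rot: [[0.995, 0.01, -0.1], [0.099, 0.025, 0.995], [0.012, -1.0, 0.024]]
force: [-0.4, 4.3, 0.6]
opening: 0.157
```

```bash
python3 trace.py 6|tail -4; python3 look.py 17 wrist scene
```

```text
20.25 [-28.88  32.55 108.55   2.17  38.87 -36.24] [ 0.4719 -0.1254  0.0959] [0.0121 0.0204] [-2.2 -2.3 -1.5]
20.3 [-28.87  32.55 108.57   2.15  38.85 -36.24] [ 0.4718 -0.1254  0.0959] [0.0122 0.0201] [-2.4 -3.7 -2.5]
20.35 [-28.86  32.55 108.57   2.15  38.85 -36.24] [ 0.4718 -0.1253  0.0959] [0.0122 0.0201] [-2.2 -4.3 -2.8]
20.4 [-28.85  32.55 108.57   2.15  38.85 -36.24] [ 0.4718 -0.1252  0.0959] [0.0121 0.0203] [-1.7 -4.2 -2.2]
t 20.4 pos [ 0.4718 -0.1252  0.0959] jawdir 5.7 camdir 95.72 tilt [ 0.014 -1.     0.019] F [-1.7 -4.2 -2.2] op 0.157 J [-28.8  32.5 108.6   2.2  38.8 -36.2]
```

```bash
python3 - <<'E'
import cv2,numpy as np
a=cv2.imread("pics/wrist17.png");b=cv2.imread("pics/scene17.png")
f=lambda x,r:cv2.resize(x,r,interpolation=cv2.INTER_CUBIC)
cv2.imwrite("pics/s17.png",np.hstack([f(b[90:220,140:284],(440,396)),f(a[150:340,150:370],(350,396))]))
E
```

```text
(no output)
```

View pics/s17.png

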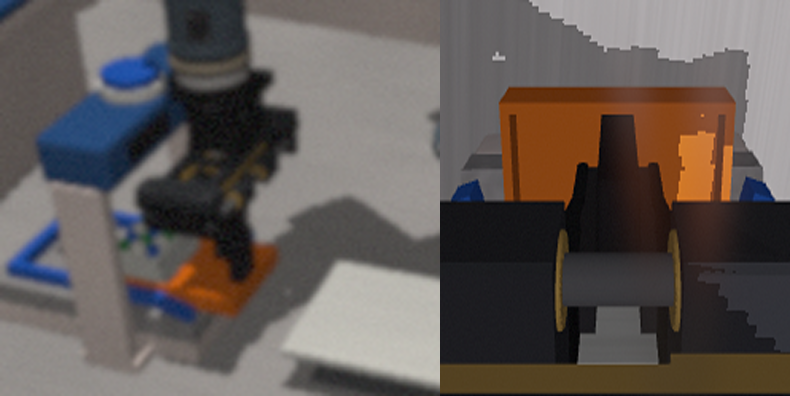

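Call:
{"api": "apply_moves", "payload": {
  "grip": 40,
  "steps": [
    {"x": 0, "y": 0, "z": 0, "spin": 0},
    {"x": 0, "y": 0, "z": 0, "spin": 0},
    {"x": 0, "y": 0, "z": 0, "spin": 0}
  ]
}}

```text
time_s: 20.8
position: [0.474, -0.1242, 0.0967]
tcp_rot: [[0.995, 0.017, -0.099], [0.099, 0.02, 0.995], [0.019, -1.0, 0.019]]
force: [0.2, 0.1, -0.6]
opening: 0.35
```

```bash
python3 trace.py 3; python3 look.py 18 wrist
```

```text
20.8 [-28.72  32.48 108.5    2.41  38.74 -36.28] [ 0.474  -0.1242  0.0967] [0.0173 0.0205] [ 0.2  0.1 -0.6]
20.85 [-28.72  32.48 108.49   2.4   38.74 -36.28] [ 0.474  -0.1243  0.0967] [0.0173 0.0204] [ 0.5 -0.4  0.4]
20.9 [-28.73  32.49 108.5    2.38  38.75 -36.28] [ 0.4738 -0.1243  0.0967] [0.0169 0.0204] [ 0.  -0.2  0.1]
20.95 [-28.74  32.49 108.51   2.37  38.76 -36.28] [ 0.4736 -0.1243  0.0966] [0.0165 0.0205] [-0.6 -1.   0.1]
t 20.95 pos [ 0.4736 -0.1243  0.0966] jawdir 5.68 camdir 95.7 tilt [ 0.018 -1.     0.019] F [-0.6 -1.   0.1] op 0.434 J [-28.7  32.5 108.5   2.4  38.8 -36.3]
```

View pics/wrist18.png

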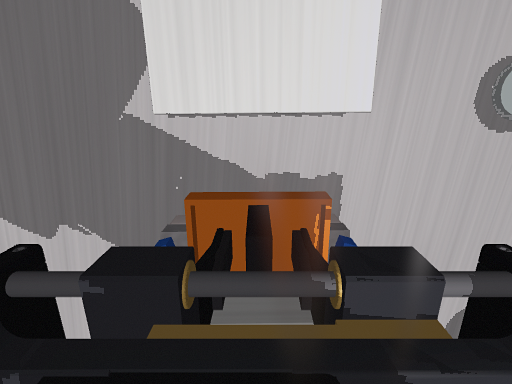

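Call:
{"api": "apply_moves", "payload": {
  "grip": 0,
  "steps": [
    {"x": -5, "y": 48, "z": 0, "spin": 0}
  ]
}}

```text
time_s: 21.1
position: [0.4728, -0.0811, 0.0971]
tcp_rot: [[0.995, 0.024, -0.093], [0.093, 0.016, 0.996], [0.026, -1.0, 0.014]]
force: [1.6, 1.3, -1.1]
opening: 0.417
```

```bash
python3 trace.py 7|tail -2
```

```text
21.4 [-23.73  31.78 110.65   2.4   37.14 -31.34] [ 0.4692 -0.0768  0.0967] [0.0175 0.0199] [0.1 0.2 1.2]
21.45 [-23.77  31.78 110.64   2.39  37.15 -31.34] [ 0.4692 -0.0772  0.0967] [0.0175 0.0198] [ 0.8 -0.5  0.4]
```

Call:
{"api": "apply_moves", "payload": {
  "steps": [
    {"x": 0, "y": 0, "z": -30, "spin": 0}
  ]
}}

```text
time_s: 21.55
position: [0.4725, -0.0791, 0.0688]
tcp_rot: [[0.995, 0.026, -0.098], [0.098, 0.016, 0.995], [0.027, -1.0, 0.014]]
force: [0.2, 0.2, -0.7]
opening: 0.056
```

```bash
python3 trace.py 8|tail -2;python3 look.py 19 wrist
```

```text
21.9 [-23.79  35.17 111.54   2.67  32.77 -31.68] [ 0.4697 -0.0776  0.0674] [0.0188 0.0193] [-0.7  0.4 -0.5]
21.95 [-23.79  35.16 111.55   2.67  32.77 -31.68] [ 0.4697 -0.0775  0.0675] [0.019  0.0192] [ 0.7  0.4 -0.3]
t 21.95 pos [ 0.4697 -0.0775  0.0675] jawdir 5.64 camdir 95.66 tilt [ 0.021 -1.     0.017] F [ 0.7  0.4 -0.3] op 0.005 J [-23.8  35.2 111.5   2.7  32.8 -31.7]
```

View pics/wrist19.png

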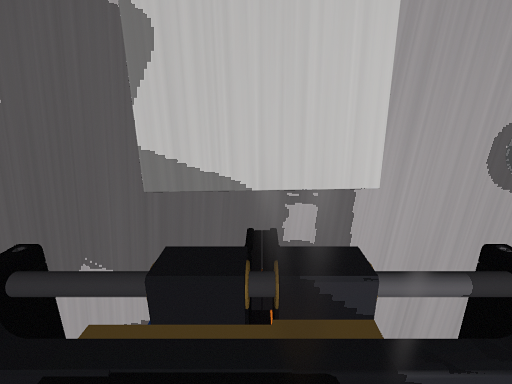

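Call:
{"api": "apply_moves", "payload": {
  "steps": [
    {"x": 0, "y": -16, "z": 0, "spin": 0}
  ]
}}

```text
time_s: 22.1
position: [0.469, -0.0919, 0.068]
tcp_rot: [[0.995, 0.018, -0.101], [0.1, 0.02, 0.995], [0.02, -1.0, 0.019]]
force: [0.5, -0.8, -1.9]
opening: 0.005
```

```bash
python3 trace.py 4|tail -2
```

```text
22.25 [-25.63  35.22 111.08   2.68  33.13 -33.45] [ 0.4703 -0.0941  0.068 ] [0.0205 0.0184] [ 0.2 -0.6 -0. ]
22.3 [-25.6   35.23 111.11   2.68  33.14 -33.45] [ 0.4699 -0.0936  0.0679] [0.0198 0.0189] [ 0.4  0.9 -0.3]
```

Call:
{"api": "apply_moves", "payload": {
  "steps": [
    {"x": 1, "y": -16, "z": 0, "spin": 0}
  ]
}}

```text
time_s: 22.4
position: [0.4689, -0.1067, 0.0679]
tcp_rot: [[0.995, 0.016, -0.099], [0.099, 0.022, 0.995], [0.018, -1.0, 0.021]]
force: [-0.1, 3.4, -0.8]
opening: 0.005
```

```bash
python3 trace.py 5|tail -3;python3 look.py 20 wrist scene
```

```text
22.55 [-27.3   35.39 110.43   2.67  33.63 -35.1 ] [ 0.4714 -0.1098  0.0681] [0.0209 0.0182] [-0.4  0.4 -0.8]
22.6 [-27.28  35.39 110.46   2.67  33.64 -35.1 ] [ 0.4711 -0.1094  0.068 ] [0.0203 0.0186] [ 0.2 -0.8  0.5]
22.65 [-27.27  35.39 110.47   2.67  33.65 -35.11] [ 0.4709 -0.1092  0.068 ] [0.0199 0.0188] [ 1.2 -0.4 -0.2]
t 22.65 pos [ 0.4709 -0.1092  0.068 ] jawdir 5.61 camdir 95.63 tilt [ 0.022 -1.     0.017] F [ 1.2 -0.4 -0.2] op 0.006 J [-27.3  35.4 110.5   2.7  33.6 -35.1]
```

```bash
python3 - <<'E'
import cv2,numpy as np
a=cv2.imread("pics/wrist20.png");b=cv2.imread("pics/scene20.png")
f=lambda x,r:cv2.resize(x,r,interpolation=cv2.INTER_CUBIC)
cv2.imwrite("pics/s20.png",np.hstack([f(b[90:220,140:284],(440,396)),f(a[150:340,150:370],(350,396))]))
E
```

```text
(no output)
```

View pics/s20.png

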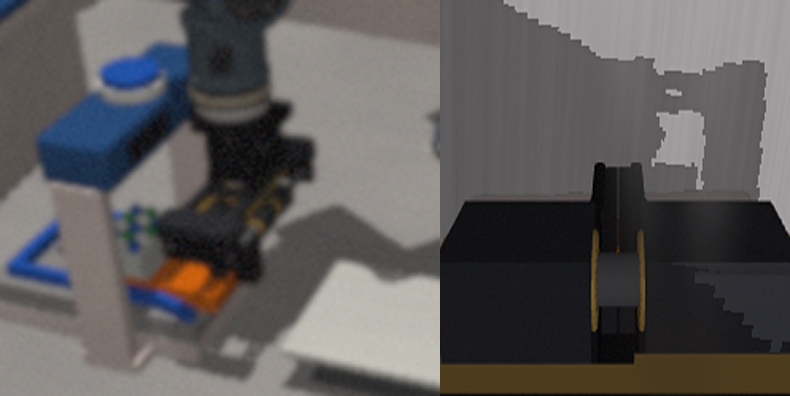

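Call:
{"api": "apply_moves", "payload": {
  "steps": [
    {"x": 0.5, "y": -9, "z": 0, "spin": 0}
  ]
}}

```text
time_s: 22.85
position: [0.47, -0.116, 0.0678]
tcp_rot: [[0.995, 0.017, -0.099], [0.099, 0.022, 0.995], [0.019, -1.0, 0.02]]
force: [-0.7, 5.0, 3.5]
opening: 0.008
```

```bash
python3 trace.py 4|tail -2
```

```text
23.0 [-28.23  35.51 110.1    2.67  33.98 -36.06] [ 0.471  -0.1181  0.0678] [0.019  0.0194] [-0.1  1.3  0.8]
23.05 [-28.22  35.51 110.11   2.66  33.97 -36.05] [ 0.471  -0.1181  0.0678] [0.0191 0.0192] [-0.3  1.8  0.5]
```

Call:
{"api": "apply_moves", "payload": {
  "steps": [
    {"x": 0.5, "y": -9, "z": 0, "spin": 0}
  ]
}}

```text
time_s: 23.15
position: [0.4703, -0.1253, 0.0678]
tcp_rot: [[0.995, 0.016, -0.098], [0.098, 0.022, 0.995], [0.019, -1.0, 0.02]]
force: [-0.7, 7.0, 4.4]
opening: 0.008
```

```bash
python3 trace.py 5;python3 look.py 21 scene side
```

```text
23.15 [-29.08  35.6  109.79   2.77  34.43 -37.  ] [ 0.4703 -0.1253  0.0678] [0.0165 0.0221] [-0.7  7.   4.4]
23.2 [-29.21  35.62 109.68   2.67  34.35 -37.04] [ 0.4714 -0.1275  0.0678] [0.0186 0.0197] [-0.4  0.4  0.3]
23.25 [-29.2   35.62 109.68   2.64  34.3  -36.98] [ 0.4716 -0.1275  0.0678] [0.0192 0.019 ] [0.  0.4 0.1]
23.3 [-29.19  35.63 109.68   2.62  34.27 -36.96] [ 0.4716 -0.1275  0.0678] [0.0194 0.0187] [0.2 0.8 0.2]
23.35 [-29.18  35.62 109.68   2.62  34.26 -36.95] [ 0.4717 -0.1275  0.0678] [0.0196 0.0185] [-0.5  0.3 -0.7]
23.4 [-29.17  35.62 109.68   2.61  34.25 -36.96] [ 0.4718 -0.1275  0.0678] [0.0198 0.0184] [-0.5  0.6  0.1]
t 23.4 pos [ 0.4718 -0.1275  0.0678] jawdir 5.62 camdir 95.64 tilt [ 0.021 -1.     0.016] F [-0.5  0.6  0.1] op 0.007 J [-29.2  35.6 109.7   2.6  34.3 -37. ]
```

```bash
python3 - <<'E'
import cv2,numpy as np
a=cv2.imread("pics/side21.png");b=cv2.imread("pics/scene21.png")
f=lambda x,r:cv2.resize(x,r,interpolation=cv2.INTER_CUBIC)
cv2.imwrite("pics/s21.png",np.hstack([f(b[90:220,140:284],(440,396)),f(a[110:230,235:341],(350,396))]))
E
```

```text
(no output)
```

View pics/s21.png

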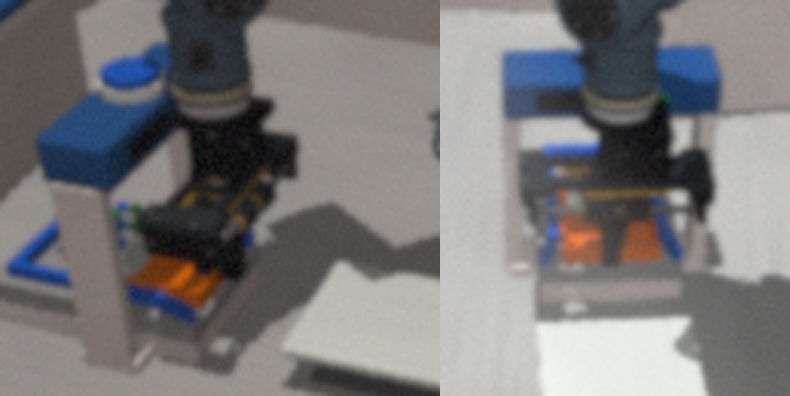

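Call:
{"api": "apply_moves", "payload": {
  "steps": [
    {"x": -3, "y": 40, "z": 0, "spin": 0},
    {"x": 0, "y": 0, "z": 45, "spin": 0},
    {"x": 0, "y": 0, "z": 45, "spin": -0.1},
    {"x": 0, "y": 0, "z": 45, "spin": -0.15},
    {"x": 0, "y": 0, "z": 45, "spin": -0.15},
    {"x": 0, "y": 0, "z": 45, "spin": -0.15},
    {"x": 0, "y": 0, "z": 15, "spin": -0.15},
    {"x": 0, "y": 0, "z": 0, "spin": -0.15},
    {"x": 0, "y": 0, "z": 0, "spin": -0.15}
  ]
}}

```text
time_s: 24.4
position: [0.4706, -0.0876, 0.3184]
tcp_rot: [[0.613, 0.04, 0.789], [-0.789, -0.009, 0.614], [0.032, -0.999, 0.026]]
force: [0.3, 0.7, 0.3]
opening: 0.005
```

```bash
python3 trace.py 1;python3 look.py 22 scene
```

```text
24.4 [-24.24  11.69  97.14   0.49  68.84  27.73] [ 0.4706 -0.0876  0.3184] [ 0.0403 -0.0094] [0.3 0.7 0.3]
24.45 [-24.23  11.69  97.14   0.49  68.83  27.97] [ 0.4708 -0.0875  0.3184] [ 0.0405 -0.0095] [-0.6  0.4  0.7]
t 24.45 pos [ 0.4708 -0.0875  0.3184] jawdir -52.39 camdir 37.66 tilt [ 0.032 -0.999  0.026] F [-0.6  0.4  0.7] op 0.006 J [-24.2  11.7  97.1   0.5  68.8  28. ]
```

View pics/scene22.png

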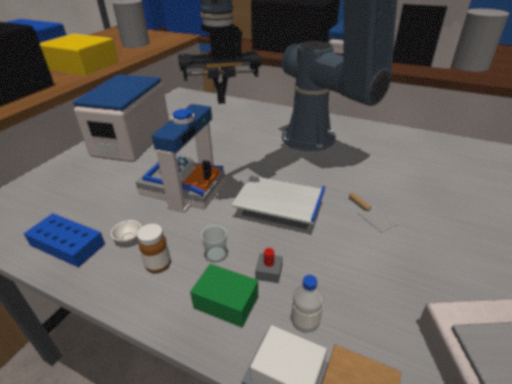

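Call:
{"api": "apply_moves", "payload": {
  "grip": 55,
  "steps": [
    {"x": 1, "y": -17, "z": 0, "spin": -0.15},
    {"x": 1, "y": -17, "z": 0, "spin": -0.15},
    {"x": 1, "y": -17, "z": 0, "spin": -0.15},
    {"x": 1, "y": -17, "z": 0, "spin": -0.15},
    {"x": 1, "y": -17, "z": 0, "spin": -0.15},
    {"x": 1, "y": -17, "z": 0, "spin": -0.15},
    {"x": 1, "y": -17, "z": 0, "spin": -0.15},
    {"x": 1, "y": -17, "z": 0, "spin": -0.15},
    {"x": 1, "y": -17, "z": 0, "spin": -0.15},
    {"x": 1, "y": -17, "z": 0, "spin": -0.15},
    {"x": 1, "y": -17, "z": 0, "spin": -0.15},
    {"x": 1, "y": -17, "z": 0, "spin": -0.15}
  ]
}}

```text
time_s: 25.7
position: [0.4794, -0.2961, 0.3112]
tcp_rot: [[-0.905, -0.021, 0.424], [-0.424, -0.026, -0.905], [0.03, -0.999, 0.015]]
force: [0.9, 0.0, 0.3]
opening: 0.632
```

```bash
python3 trace.py 3;python3 look.py 23 wrist
```

```text
25.7 [-42.03  20.67  85.03  -1.99  74.21 113.41] [ 0.4794 -0.2961  0.3112] [-0.0212 -0.026 ] [0.9 0.  0.3]
25.75 [-42.19  20.81  84.84  -2.12  74.12 113.63] [ 0.4798 -0.2994  0.3111] [-0.0207 -0.0292] [ 1.1 -2.5  1.5]
25.8 [-42.11  20.74  84.95  -2.03  74.15 113.16] [ 0.4796 -0.2976  0.3111] [-0.0206 -0.0273] [ 0.1  0.9 -0.3]
25.85 [-42.04  20.67  85.04  -1.98  74.2  113.06] [ 0.4793 -0.2961  0.3111] [-0.021  -0.0258] [-0.5  0.9 -0.9]
t 25.85 pos [ 0.4793 -0.2961  0.3111] jawdir -154.58 camdir -64.55 tilt [ 0.03  -0.999  0.014] F [-0.5  0.9 -0.9] op 0.631 J [-42.   20.7  85.   -2.   74.2 113.1]
```

View pics/wrist23.png

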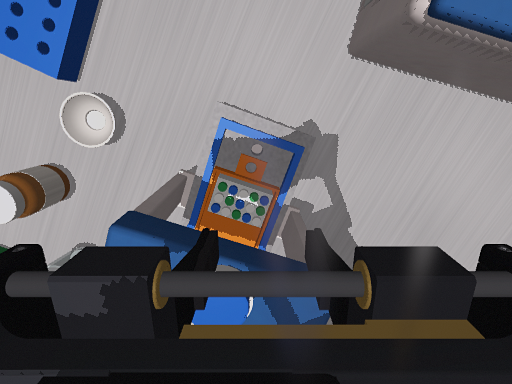

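```bash
python3 - <<'E'
import cv2,numpy as np
a=cv2.imread("pics/wrist23.png")
cv2.imwrite("pics/s23.png",cv2.resize(a[110:250,190:310],None,fx=4.2,fy=4.2,interpolation=cv2.INTER_CUBIC))
E
```

```text
(no output)
```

View pics/s23.png

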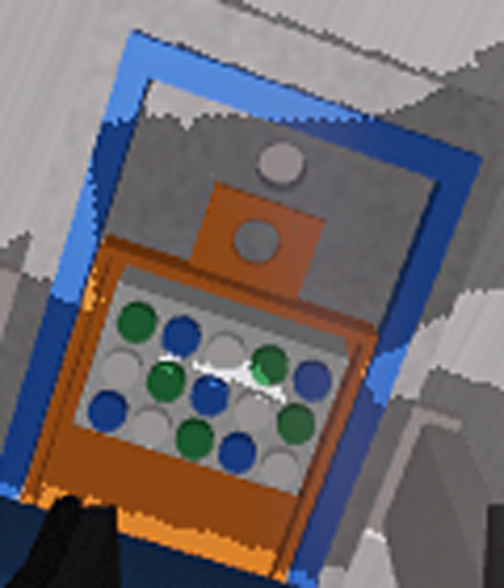

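```bash
python3 - <<'E'
from h import *
w={k:v for k,v in np.load("cam_wrist23.npz").items()}
f=lambda X,Y:(190+X/4.2,110+Y/4.2)
dh=back(w,[f(282,163)],.05)[0];th=back(w,[f(257,241)],.056)[0]
tip=back(w,[f(217,182),f(326,217)],.056)
print("dock hole",dh,"tongue",th,"dist",np.linalg.norm((dh-th)[:2]),"dir",np.degrees(np.arctan2(*(dh-th)[1::-1])))
t=tip[1]-tip[0];print("tip",tip,np.linalg.norm(t),np.degrees(np.arctan2(t[1],t[0])))
es=back(w,[f(147,82),f(436,184)],.064);print("stop top inner",es)
n=back(w,[f(103,237),f(377,328)],.069);print("nose",n)
E
```

```text
dock hole [ 0.49003137 -0.32192202  0.05      ] tongue [ 0.48683348 -0.29439304  0.056     ] dist 0.027714091462061167 dir -83.37394809952423
tip [[ 0.50787885 -0.30722035  0.056     ]
 [ 0.46869722 -0.31220199  0.056     ]] 0.03949704911420413 -172.75416349386452
stop top inner [[ 0.54232435 -0.32856569  0.064     ]
 [ 0.44080715 -0.33925444  0.064     ]]
nose [[ 0.53523819 -0.27606526  0.069     ]
 [ 0.43746942 -0.28660168  0.069     ]]
```

Call:
{"api": "apply_moves", "payload": {
  "steps": [
    {"x": 2, "y": 0, "z": -10, "spin": -0.115},
    {"x": 3, "y": 0, "z": -10, "spin": -0.115},
    {"x": 2, "y": 0, "z": -10, "spin": -0.11},
    {"x": 0, "y": 0, "z": -10, "spin": 0},
    {"x": 0, "y": 0, "z": -10, "spin": 0}
  ]
}}

```text
time_s: 26.4
position: [0.4863, -0.2899, 0.2607]
tcp_rot: [[-0.993, -0.027, 0.116], [-0.115, -0.016, -0.993], [0.029, -1.0, 0.013]]
force: [-0.4, 0.1, -0.2]
opening: 0.632
```

```bash
python3 trace.py 6|tail -2; python3 look.py 24 wrist
```

```text
26.65 [-41.24  24.05  87.9   -1.86  68.55 133.03] [ 0.4866 -0.291   0.2616] [-0.0265 -0.0171] [-0.5 -0.3  0.1]
26.7 [-41.25  24.04  87.89  -1.86  68.55 133.05] [ 0.4867 -0.2912  0.2618] [-0.0261 -0.0174] [-0.4  0.2  0.1]
t 26.7 pos [ 0.4867 -0.2912  0.2618] jawdir -173.62 camdir -83.6 tilt [ 0.028 -1.     0.014] F [-0.4  0.2  0.1] op 0.634 J [-41.3  24.   87.9  -1.9  68.6 133. ]
```

Call:
{"api": "apply_moves", "payload": {
  "steps": [
    {"x": 0, "y": -6, "z": -15, "spin": -0.014},
    {"x": 0, "y": 0, "z": -15, "spin": 0},
    {"x": 0, "y": 0, "z": -15, "spin": 0},
    {"x": 0, "y": 0, "z": -15, "spin": 0},
    {"x": 0, "y": 0, "z": -15, "spin": 0}
  ]
}}

```text
time_s: 27.25
position: [0.4899, -0.3009, 0.1907]
tcp_rot: [[-0.995, -0.015, 0.099], [-0.098, -0.027, -0.995], [0.018, -1.0, 0.026]]
force: [-0.1, -0.8, 0.4]
opening: 0.628
```

```bash
python3 trace.py 7|tail -2; python3 look.py 25 wrist scene
```

```text
27.55 [-41.76  29.12  91.75  -2.03  58.73 133.64] [ 0.4901 -0.3009  0.1916] [-0.0146 -0.0274] [ 0.3 -0.9  0.3]
27.6 [-41.76  29.12  91.75  -2.03  58.72 133.64] [ 0.4901 -0.3009  0.1917] [-0.0146 -0.0275] [ 0.1 -0.4  0.7]
t 27.6 pos [ 0.4901 -0.3009  0.1917] jawdir -174.37 camdir -84.34 tilt [ 0.017 -1.     0.026] F [ 0.1 -0.4  0.7] op 0.629 J [-41.8  29.1  91.8  -2.   58.7 133.6]
```

View pics/wrist25.png

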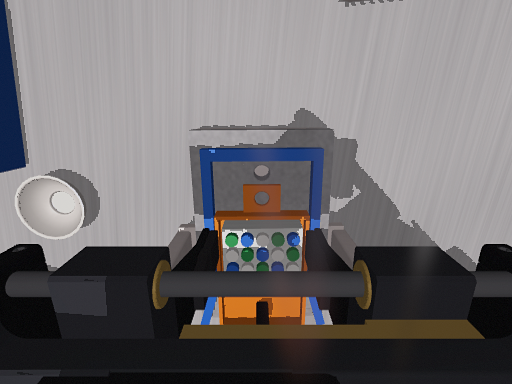

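Call:
{"api": "apply_moves", "payload": {
  "steps": [
    {"x": -3, "y": 7, "z": -40, "spin": 0}
  ]
}}

```text
time_s: 27.8
position: [0.4915, -0.2979, 0.1565]
tcp_rot: [[-0.995, -0.003, 0.098], [-0.098, -0.038, -0.994], [0.007, -0.999, 0.038]]
force: [1.5, -1.1, -0.1]
opening: 0.629
```

```bash
python3 trace.py 7|tail -1
```

```text
28.15 [-41.43  31.78  94.5   -2.17  53.16 134.22] [ 0.488  -0.2947  0.1529] [-0.0126 -0.0293] [0.1 0.3 0.3]
```

Call:
{"api": "apply_moves", "payload": {
  "steps": [
    {"x": 0, "y": 0, "z": -40, "spin": 0}
  ]
}}

```text
time_s: 28.25
position: [0.4925, -0.2986, 0.1184]
tcp_rot: [[-0.995, -0.001, 0.098], [-0.098, -0.04, -0.994], [0.005, -0.999, 0.039]]
force: [-0.0, -1.3, -1.0]
opening: 0.633
```

```bash
python3 trace.py 8|tail -1; python3 look.py 26 wrist scene
```

```text
28.65 [-41.43  35.09  96.02  -2.33  48.18 134.47] [ 0.4888 -0.2954  0.1145] [-0.0104 -0.0312] [0.4 0.1 0.1]
t 28.65 pos [ 0.4888 -0.2954  0.1145] jawdir -174.37 camdir -84.34 tilt [ 0.013 -0.999  0.03 ] F [0.4 0.1 0.1] op 0.634 J [-41.4  35.1  96.   -2.3  48.2 134.5]
```

View pics/wrist26.png

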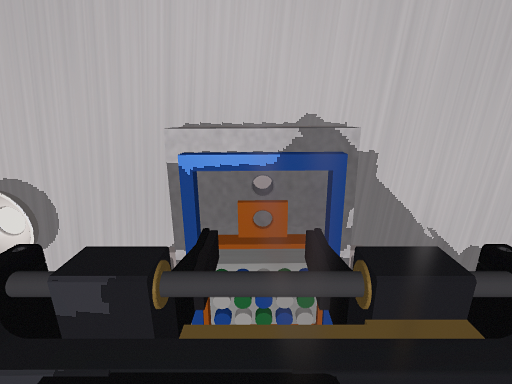

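```bash
python3 - <<'E'
from h import *
w={k:v for k,v in np.load("cam_wrist26.npz").items()}
dh=back(w,[(262.5,183.5)],.05)[0];th=back(w,[(262.5,218.5)],.056)[0]
print(dh,th,np.linalg.norm((dh-th)[:2]))
n=back(w,[(217,236),(308,236)],.069);print(n)
E
```

```text
[ 0.49017196 -0.32211746  0.05      ] [ 0.48754858 -0.29470229  0.056     ] 0.027540401503540743
[[ 0.52167956 -0.2820006   0.069     ]
 [ 0.45180895 -0.28846197  0.069     ]]
```

Call:
{"api": "apply_moves", "payload": {
  "grip": 55,
  "steps": [
    {"x": -1, "y": -1, "z": -40, "spin": 0}
  ]
}}

```text
time_s: 28.85
position: [0.4916, -0.2994, 0.0789]
tcp_rot: [[-0.995, -0.001, 0.099], [-0.099, -0.04, -0.994], [0.004, -0.999, 0.04]]
force: [0.9, -1.9, -0.4]
opening: 0.629
```

```bash
python3 trace.py 8|tail -1
```

```text
29.25 [-41.57  38.63  97.26  -2.53  43.29 134.62] [ 0.4883 -0.2967  0.0756] [-0.009  -0.0325] [-0.9 -0.1 -0.3]
```

Call:
{"api": "apply_moves", "payload": {
  "steps": [
    {"x": 0, "y": -1, "z": -11, "spin": 0}
  ]
}}

```text
time_s: 29.35
position: [0.4897, -0.2987, 0.0665]
tcp_rot: [[-0.995, -0.005, 0.099], [-0.099, -0.036, -0.994], [0.009, -0.999, 0.035]]
force: [0.4, -0.3, 0.1]
opening: 0.633
```

```bash
python3 trace.py 7|tail -2; python3 look.py 27 wrist scene
```

```text
29.65 [-41.65  39.7   97.45  -2.59  42.03 134.62] [ 0.4883 -0.2977  0.0646] [-0.0091 -0.0325] [ 0.2  0.3 -1.1]
29.7 [-41.65  39.69  97.45  -2.59  42.03 134.62] [ 0.4883 -0.2978  0.0646] [-0.009  -0.0325] [0.1 0.3 0.9]
t 29.7 pos [ 0.4883 -0.2978  0.0646] jawdir -174.36 camdir -84.34 tilt [ 0.012 -0.999  0.032] F [0.1 0.3 0.9] op 0.632 J [-41.6  39.7  97.4  -2.6  42.  134.6]
```

View pics/wrist27.png

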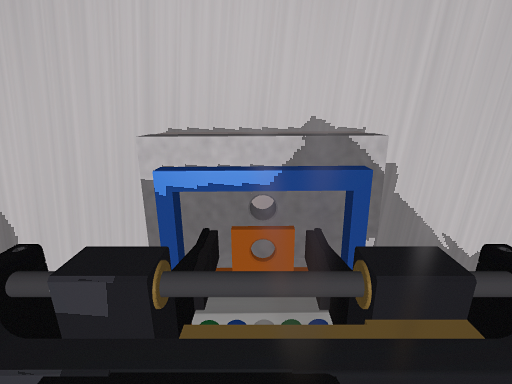

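Call:
{"api": "apply_moves", "payload": {
  "steps": [
    {"x": -0.5, "y": 0, "z": -4.5, "spin": 0}
  ]
}}

```text
time_s: 29.9
position: [0.4883, -0.2981, 0.0606]
tcp_rot: [[-0.995, -0.008, 0.099], [-0.098, -0.034, -0.995], [0.011, -0.999, 0.033]]
force: [0.4, 0.3, 0.4]
opening: 0.63
```

```bash
python3 trace.py 8|tail -2
```

```text
30.25 [-41.68  40.1   97.61  -2.62  41.46 134.63] [ 0.4879 -0.2978  0.0602] [-0.0089 -0.0326] [-0.3 -1.   0.1]
30.3 [-41.68  40.09  97.61  -2.62  41.46 134.62] [ 0.4879 -0.2978  0.0602] [-0.0088 -0.0327] [-1.   0.1  0.3]
```

Call:
{"api": "apply_moves", "payload": {
  "grip": 20,
  "steps": [
    {"x": 0, "y": 0, "z": 0, "spin": 0},
    {"x": 0, "y": 0, "z": 0, "spin": 0},
    {"x": 0, "y": 0, "z": 0, "spin": 0}
  ]
}}

```text
time_s: 30.6
position: [0.4879, -0.2979, 0.0604]
tcp_rot: [[-0.995, -0.009, 0.099], [-0.098, -0.033, -0.995], [0.012, -0.999, 0.032]]
force: [0.0, -0.1, -1.2]
opening: 0.451
```

```bash
python3 trace.py 4; python3 look.py 28 wrist
```

```text
30.6 [-41.68  40.08  97.6   -2.63  41.47 134.62] [ 0.4879 -0.2979  0.0604] [-0.0087 -0.0329] [ 0.  -0.1 -1.2]
30.65 [-41.68  40.08  97.6   -2.63  41.46 134.62] [ 0.488  -0.2979  0.0603] [-0.0087 -0.0329] [0.6 0.5 0.6]
30.7 [-41.68  40.08  97.6   -2.63  41.47 134.62] [ 0.488  -0.2979  0.0604] [-0.0087 -0.033 ] [ 0.2 -0.2  0.6]
30.75 [-41.68  40.08  97.6   -2.63  41.46 134.62] [ 0.4879 -0.2979  0.0604] [-0.0087 -0.0329] [-0.5  0.1 -0.2]
30.8 [-41.68  40.08  97.6   -2.63  41.47 134.62] [ 0.4879 -0.2979  0.0603] [-0.0088 -0.0329] [-1.   0.  -0.3]
t 30.8 pos [ 0.4879 -0.2979  0.0603] jawdir -174.35 camdir -84.33 tilt [ 0.012 -0.999  0.032] F [-1.   0.  -0.3] op 0.448 J [-41.7  40.1  97.6  -2.6  41.5 134.6]
```

View pics/wrist28.png

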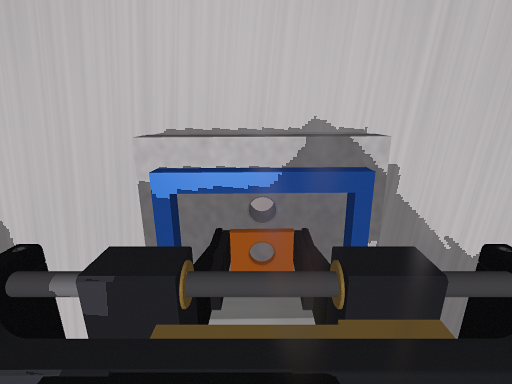

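Call:
{"api": "apply_moves", "payload": {
  "steps": [
    {"x": 1, "y": -11, "z": 0, "spin": 0}
  ]
}}

```text
time_s: 30.95
position: [0.4877, -0.3051, 0.0603]
tcp_rot: [[-0.995, -0.012, 0.098], [-0.098, -0.026, -0.995], [0.015, -1.0, 0.025]]
force: [-0.6, 7.0, 6.3]
opening: 0.449
```

```bash
python3 trace.py 5|tail -3
```

```text
31.1 [-42.45  40.39  96.63  -2.58  42.11 133.8 ] [ 0.4889 -0.309   0.0604] [-0.0089 -0.0328] [-0.8  1.6  1. ]
31.15 [-42.45  40.39  96.64  -2.6   42.09 133.8 ] [ 0.4888 -0.309   0.0604] [-0.0089 -0.0331] [-0.5  0.2  0.8]
31.2 [-42.45  40.39  96.64  -2.6   42.08 133.81] [ 0.4889 -0.309   0.0603] [-0.0088 -0.0332] [-0.9 -1.1  1.4]
```

Call:
{"api": "apply_moves", "payload": {
  "steps": [
    {"x": 1, "y": -10, "z": 0, "spin": 0}
  ]
}}

```text
time_s: 31.3
position: [0.4887, -0.3153, 0.0603]
tcp_rot: [[-0.995, -0.012, 0.098], [-0.098, -0.027, -0.995], [0.014, -1.0, 0.026]]
force: [-1.1, 7.3, 5.4]
opening: 0.447
```

```bash
python3 trace.py 5|tail -3; python3 look.py 29 wrist
```

```text
31.45 [-43.12  40.69  95.74  -2.56  42.69 133.09] [ 0.4897 -0.3189  0.0603] [-0.0091 -0.033 ] [-0.2  0.6  1.7]
31.5 [-43.12  40.69  95.74  -2.57  42.67 133.09] [ 0.4897 -0.3189  0.0604] [-0.009  -0.0333] [-1.1  1.1  1.4]
31.55 [-43.12  40.69  95.75  -2.58  42.67 133.09] [ 0.4897 -0.3189  0.0603] [-0.009  -0.0333] [-0.4  1.5  1.6]
t 31.55 pos [ 0.4897 -0.3189  0.0603] jawdir -174.34 camdir -84.31 tilt [ 0.012 -0.999  0.032] F [-0.4  1.5  1.6] op 0.447 J [-43.1  40.7  95.7  -2.6  42.7 133.1]
```

View pics/wrist29.png

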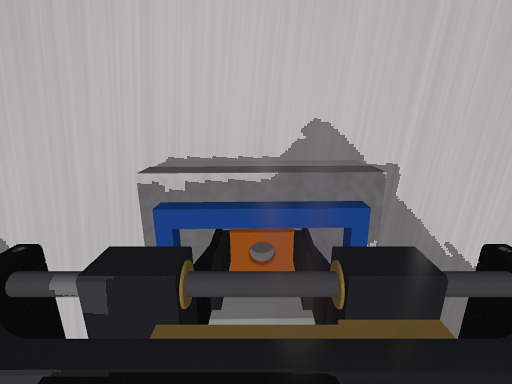

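Call:
{"api": "apply_moves", "payload": {
  "steps": [
    {"x": 0.5, "y": -5, "z": 0, "spin": 0}
  ]
}}

```text
time_s: 31.7
position: [0.4896, -0.3215, 0.0603]
tcp_rot: [[-0.995, -0.011, 0.098], [-0.098, -0.029, -0.995], [0.014, -1.0, 0.028]]
force: [-0.8, 6.6, 4.9]
opening: 0.452
```

```bash
python3 trace.py 5|tail -2
```

```text
31.9 [-43.41  40.82  95.34  -2.5   43.04 132.74] [ 0.4899 -0.3228  0.0603] [-0.0099 -0.0316] [-1.   4.7  5. ]
31.95 [-43.41  40.82  95.34  -2.51  43.04 132.74] [ 0.4898 -0.3229  0.0603] [-0.01   -0.0317] [-0.   5.8  3.7]
```

Call:
{"api": "apply_moves", "payload": {
  "steps": [
    {"x": 0.2, "y": -3, "z": 0, "spin": 0}
  ]
}}

```text
time_s: 32.05
position: [0.4897, -0.3236, 0.0603]
tcp_rot: [[-0.995, -0.011, 0.098], [-0.098, -0.028, -0.995], [0.014, -1.0, 0.027]]
force: [2.2, 12.1, 6.8]
opening: 0.452
```

```bash
python3 trace.py 5; python3 look.py 30 wrist
```

```text
32.05 [-43.54  40.88  95.16  -2.31  43.34 132.51] [ 0.4897 -0.3236  0.0603] [-0.0109 -0.0278] [ 2.2 12.1  6.8]
32.1 [-43.55  40.88  95.15  -2.29  43.37 132.49] [ 0.4898 -0.3236  0.0603] [-0.011  -0.0274] [0.7 8.6 6.1]
32.15 [-43.53  40.88  95.16  -2.31  43.35 132.5 ] [ 0.4898 -0.3236  0.0603] [-0.011  -0.0277] [0.3 8.6 6.2]
32.2 [-43.53  40.87  95.16  -2.32  43.34 132.51] [ 0.4898 -0.3236  0.0603] [-0.0109 -0.028 ] [1.3 8.8 5.9]
32.25 [-43.53  40.88  95.16  -2.33  43.33 132.51] [ 0.4898 -0.3236  0.0603] [-0.011  -0.0281] [0.8 7.6 5.4]
32.3 [-43.53  40.88  95.16  -2.33  43.33 132.51] [ 0.4898 -0.3236  0.0603] [-0.0109 -0.0282] [0.3 8.3 4.8]
t 32.3 pos [ 0.4898 -0.3236  0.0603] jawdir -174.36 camdir -84.34 tilt [ 0.014 -1.     0.027] F [0.3 8.3 4.8] op 0.45 J [-43.5  40.9  95.2  -2.3  43.3 132.5]
```

View pics/wrist30.png

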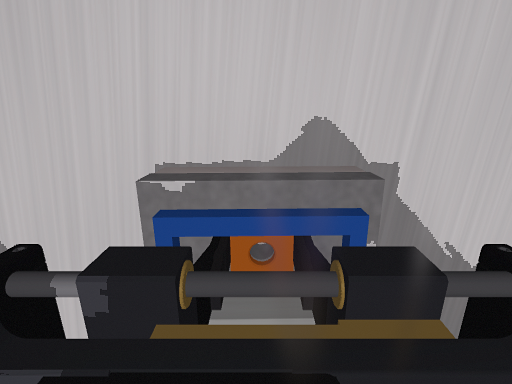

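Call:
{"api": "apply_moves", "payload": {
  "steps": [
    {"x": 0.3, "y": -4, "z": 0, "spin": 0}
  ]
}}

```text
time_s: 32.45
position: [0.4897, -0.3237, 0.0603]
tcp_rot: [[-0.995, -0.012, 0.098], [-0.097, -0.022, -0.995], [0.014, -1.0, 0.02]]
force: [2.6, 14.4, 9.1]
opening: 0.453
```

```bash
python3 trace.py 3;  python3 look.py 31 wrist; python3 - <<'E'
import cv2
a=cv2.imread("pics/wrist31.png");cv2.imwrite("pics/s31.png",cv2.resize(a[190:280,190:340],None,fx=5,fy=5,interpolation=cv2.INTER_CUBIC))
E
```

```text
32.45 [-43.65  40.94  94.95  -2.01  43.78 132.2 ] [ 0.4897 -0.3237  0.0603] [-0.0124 -0.0217] [ 2.6 14.4  9.1]
32.5 [-43.66  40.95  94.93  -1.98  43.82 132.18] [ 0.4898 -0.3237  0.0603] [-0.0125 -0.0212] [ 0.8 13.2  7.9]
32.55 [-43.65  40.94  94.95  -2.01  43.79 132.19] [ 0.4897 -0.3237  0.0603] [-0.0125 -0.0216] [ 1.  12.2  7.5]
32.6 [-43.64  40.94  94.95  -2.02  43.77 132.2 ] [ 0.4898 -0.3237  0.0604] [-0.0124 -0.022 ] [ 2.3 11.9  7.8]
t 32.6 pos [ 0.4898 -0.3237  0.0604] jawdir -174.39 camdir -84.37 tilt [ 0.014 -1.     0.021] F [ 2.3 11.9  7.8] op 0.451 J [-43.6  40.9  94.9  -2.   43.8 132.2]
```

View pics/s31.png

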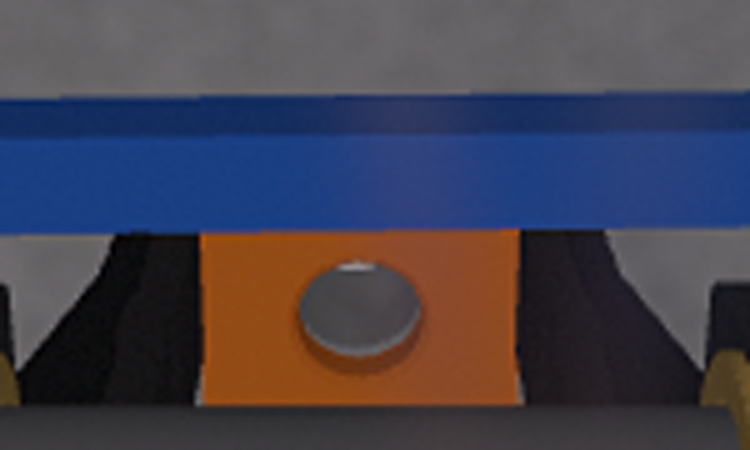

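Call:
{"api": "apply_moves", "payload": {
  "grip": 55,
  "steps": [
    {"x": 0, "y": 1, "z": 0, "spin": 0},
    {"x": 0, "y": 0, "z": 0, "spin": 0},
    {"x": 0, "y": 0, "z": 0, "spin": 0}
  ]
}}

```text
time_s: 32.95
position: [0.4903, -0.3235, 0.0602]
tcp_rot: [[-0.995, -0.011, 0.1], [-0.1, -0.025, -0.995], [0.014, -1.0, 0.024]]
force: [-2.2, 2.2, 0.4]
opening: 0.603
```

```bash
python3 trace.py 2
```

```text
32.95 [-43.53  40.94  95.02  -2.18  43.54 132.29] [ 0.4903 -0.3235  0.0602] [-0.0115 -0.0253] [-2.2  2.2  0.4]
33.0 [-43.54  40.94  95.03  -2.17  43.54 132.28] [ 0.4902 -0.3235  0.0601] [-0.0116 -0.025 ] [-1.7  1.1  0.4]
33.05 [-43.55  40.95  95.03  -2.16  43.54 132.28] [ 0.4902 -0.3234  0.06  ] [-0.0116 -0.0249] [-1.5  1.8  0.1]
```

Call:
{"api": "apply_moves", "payload": {
  "steps": [
    {"x": 0, "y": 0, "z": 40, "spin": 0},
    {"x": 0, "y": -10, "z": 40, "spin": 0},
    {"x": 0, "y": -10, "z": 40, "spin": 0},
    {"x": 0, "y": 0, "z": 20, "spin": 0}
  ]
}}

```text
time_s: 33.45
position: [0.4892, -0.3462, 0.2]
tcp_rot: [[-0.995, -0.014, 0.098], [-0.098, -0.025, -0.995], [0.017, -1.0, 0.023]]
force: [-0.2, -0.1, 0.6]
opening: 0.636
```

```bash
python3 trace.py 3;  python3 look.py 32 wrist scene; python3 - <<'E'
import cv2
a=cv2.imread("pics/wrist32.png");cv2.imwrite("pics/s32.png",cv2.resize(a[130:280,180:340],None,fx=4,fy=4,interpolation=cv2.INTER_CUBIC))
E
```

```text
33.45 [-45.16  30.24  87.81  -1.81  61.54 130.05] [ 0.4892 -0.3462  0.2   ] [-0.0144 -0.0249] [-0.2 -0.1  0.6]
33.5 [-45.13  30.06  87.69  -1.8   61.6  130.06] [ 0.4901 -0.3467  0.2025] [-0.0114 -0.0277] [ 0.3 -1.5  2.6]
33.55 [-45.12  30.2   87.86  -1.79  61.45 130.07] [ 0.4895 -0.3457  0.2001] [-0.0131 -0.0256] [ 0.1 -1.  -0.1]
33.6 [-45.1   30.33  88.05  -1.77  61.43 130.07] [ 0.4882 -0.3441  0.1978] [-0.0167 -0.0217] [-0.   0.4 -0.5]
t 33.6 pos [ 0.4882 -0.3441  0.1978] jawdir -174.34 camdir -84.32 tilt [ 0.019 -1.     0.02 ] F [-0.   0.4 -0.5] op 0.637 J [-45.1  30.3  88.   -1.8  61.4 130.1]
```

View pics/s32.png

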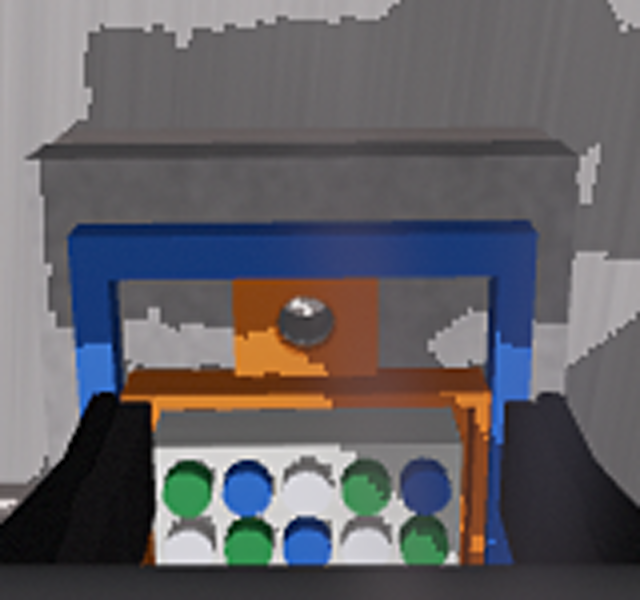

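```bash
python3 - <<'E'
from h import *
w={k:v for k,v in np.load("cam_wrist32.npz").items()}
th=back(w,[(180+305/4,130+320/4)],.056)[0];print("tongue hole",th)
print("tip",back(w,[(180+234/4,130+279/4),(180+379/4,130+278/4)],.056))
c=cam("scene")
# block, buffer positions
s=cam("side")
print("buffer cap", back(c,[(309,281)],.13),"tipbox",back(c,[(191+20,290),(258,295),(235,318)],.06))
E
```

```text
tongue hole [ 0.48946361 -0.32056874  0.056     ]
tip [[ 0.50992659 -0.33061111  0.056     ]
 [ 0.47038303 -0.33457969  0.056     ]]
buffer cap [[0.76646349 0.26082796 0.13      ]] tipbox [[0.81891561 0.07102279 0.06      ]
 [0.78847384 0.16462976 0.06      ]
 [0.85524756 0.14758783 0.06      ]]
```

View pics/scene32.png

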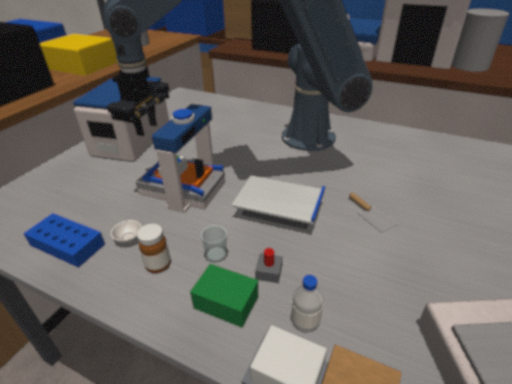

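Call:
{"api": "apply_moves", "payload": {
  "steps": [
    {"x": 0, "y": -5, "z": 45, "spin": 0},
    {"x": 0, "y": 0, "z": 45, "spin": 0},
    {"x": 5, "y": 0, "z": 30, "spin": 0.1},
    {"x": 20, "y": 20, "z": 0, "spin": 0.13},
    {"x": 20, "y": 40, "z": 0, "spin": 0.13},
    {"x": 20, "y": 45, "z": 0, "spin": 0.13},
    {"x": 20, "y": 45, "z": 0, "spin": 0.13},
    {"x": 20, "y": 45, "z": 0, "spin": 0.13},
    {"x": 20, "y": 45, "z": 0, "spin": 0.13},
    {"x": 15, "y": 45, "z": 0, "spin": 0.13},
    {"x": 15, "y": 45, "z": 0, "spin": 0.13},
    {"x": 10, "y": 45, "z": 0, "spin": 0.13}
  ]
}}

```text
time_s: 34.9
position: [0.6467, 0.0373, 0.2902]
tcp_rot: [[-0.161, -0.027, 0.987], [-0.986, -0.041, -0.162], [0.045, -0.999, -0.02]]
force: [-0.3, -0.4, -0.5]
opening: 0.633
```

```bash
python3 trace.py 3
```

```text
34.9 [-5.41 29.62 73.18 -2.54 78.56 94.43] [0.6467 0.0373 0.2902] [-0.0275 -0.0411] [-0.3 -0.4 -0.5]
34.95 [-4.82 29.7  73.13 -2.1  78.56 94.31] [0.6469 0.0461 0.2895] [-0.0271 -0.0337] [1.1 3.3 0.8]
35.0 [-5.07 29.65 73.22 -2.36 78.58 94.52] [0.6461 0.0421 0.2897] [-0.0285 -0.0379] [-0.6 -1.3 -0.6]
35.05 [-5.28 29.6  73.25 -2.52 78.59 94.58] [0.6459 0.0389 0.29  ] [-0.0287 -0.0406] [ 0.2 -0.3 -0.1]
```

Call:
{"api": "apply_moves", "payload": {
  "steps": [
    {"x": 16, "y": 48, "z": 0, "spin": 0.08}
  ]
}}

```text
time_s: 35.15
position: [0.6601, 0.0783, 0.2886]
tcp_rot: [[-0.087, -0.029, 0.996], [-0.995, -0.047, -0.088], [0.049, -0.998, -0.025]]
force: [0.8, 0.2, 0.7]
opening: 0.632
```

```bash
python3 trace.py 6|tail -1
```

```text
35.45 [-1.42 31.26 70.33 -2.57 79.92 93.93] [0.6603 0.0816 0.2892] [-0.0273 -0.0436] [-0.2  0.2  0. ]
```

Call:
{"api": "apply_moves", "payload": {
  "steps": [
    {"x": 16, "y": 50, "z": 0, "spin": 0.08}
  ]
}}

```text
time_s: 35.55
position: [0.6757, 0.1236, 0.2893]
tcp_rot: [[-0.012, -0.026, 1.0], [-0.999, -0.049, -0.014], [0.05, -0.998, -0.025]]
force: [1.6, -0.3, -0.3]
opening: 0.632
```

```bash
python3 trace.py 6;python3 look.py 33 wrist
```

```text
35.55 [ 2.28 33.23 66.68 -2.8  81.71 93.47] [0.6757 0.1236 0.2893] [-0.0261 -0.0494] [ 1.6 -0.3 -0.3]
35.6 [ 3.02 33.46 66.28 -2.2  81.6  93.43] [0.6779 0.1356 0.2889] [-0.0212 -0.0391] [2.7 4.8 1.1]
35.65 [ 2.92 33.4  66.42 -2.4  81.63 93.46] [0.6768 0.1334 0.2888] [-0.0229 -0.0426] [-0.6 -0.1 -0.8]
35.7 [ 2.81 33.35 66.51 -2.56 81.65 93.47] [0.6762 0.1312 0.2888] [-0.024  -0.0454] [ 0.4 -0.7  0.6]
35.75 [ 2.73 33.32 66.56 -2.62 81.66 93.47] [0.6759 0.1299 0.2888] [-0.0245 -0.0464] [ 0.1 -0.3  0.5]
35.8 [ 2.69 33.3  66.59 -2.62 81.66 93.47] [0.6758 0.1293 0.2889] [-0.0247 -0.0464] [-0.1 -1.  -0. ]
35.85 [ 2.66 33.28 66.6  -2.61 81.66 93.47] [0.6758 0.1291 0.2891] [-0.0246 -0.0463] [-0.4 -0.2  0.3]
t 35.85 pos [0.6758 0.1291 0.2891] jawdir -90.37 camdir -0.43 tilt [ 0.046 -0.999 -0.024] F [-0.4 -0.2  0.3] op 0.632 J [ 2.7 33.3 66.6 -2.6 81.7 93.5]
```

View pics/wrist33.png

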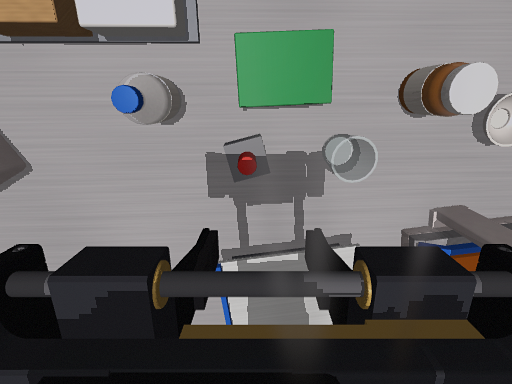

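Call:
{"api": "apply_moves", "payload": {
  "steps": [
    {"x": 0, "y": -45, "z": 0, "spin": 0},
    {"x": 0, "y": 45, "z": 0, "spin": 0}
  ]
}}

```text
time_s: 36.1
position: [0.6784, 0.1131, 0.2895]
tcp_rot: [[-0.025, -0.024, 0.999], [-0.998, -0.052, -0.027], [0.053, -0.998, -0.022]]
force: [1.9, -0.2, -0.4]
opening: 0.633
```

```bash
python3 trace.py 1
```

```text
36.1 [ 1.47 33.22 66.65 -2.99 81.56 93.43] [0.6784 0.1131 0.2895] [-0.0235 -0.0522] [ 1.9 -0.2 -0.4]
36.15 [ 2.55 33.26 66.56 -2.13 81.62 93.61] [0.6764 0.1303 0.2895] [-0.0233 -0.0378] [-0.1  5.1  0.4]
```

Call:
{"api": "apply_moves", "payload": {
  "steps": [
    {"x": 0, "y": -45, "z": 0, "spin": 0},
    {"x": 0, "y": 45, "z": 0, "spin": 0}
  ]
}}

```text
time_s: 36.35
position: [0.6794, 0.1144, 0.2899]
tcp_rot: [[-0.032, -0.022, 0.999], [-0.999, -0.042, -0.033], [0.043, -0.999, -0.021]]
force: [1.3, -0.3, -0.1]
opening: 0.629
```

```bash
python3 trace.py 6; python3 look.py 34 wrist
```

```text
36.35 [ 1.33 33.22 66.58 -2.41 81.53 93.57] [0.6794 0.1144 0.2899] [-0.022  -0.0421] [ 1.3 -0.3 -0.1]
36.4 [ 2.45 33.26 66.49 -1.54 81.59 93.75] [0.6772 0.1321 0.2898] [-0.0222 -0.0276] [-1.1  5.9  1.1]
36.45 [ 2.6  33.23 66.55 -1.66 81.61 93.56] [0.6763 0.1333 0.2898] [-0.0229 -0.0298] [ 0.3  0.  -1.3]
36.5 [ 2.66 33.22 66.58 -1.83 81.61 93.52] [0.676  0.1331 0.2898] [-0.023  -0.0327] [-0.6 -0.4  0.5]
36.55 [ 2.7  33.22 66.59 -1.9  81.6  93.51] [0.6759 0.1333 0.2897] [-0.0229 -0.0339] [ 0.6 -0.5  1. ]
36.6 [ 2.73 33.22 66.59 -1.91 81.6  93.51] [0.6758 0.1336 0.2897] [-0.0229 -0.0341] [-0.2 -0.4 -0.2]
36.65 [ 2.76 33.22 66.59 -1.91 81.59 93.51] [0.6758 0.1339 0.2897] [-0.0227 -0.0341] [-0.6  1.5  0.7]
t 36.65 pos [0.6758 0.1339 0.2897] jawdir -90.43 camdir -0.47 tilt [ 0.034 -0.999 -0.022] F [-0.6  1.5  0.7] op 0.632 J [ 2.8 33.2 66.6 -1.9 81.6 93.5]
```

Call:
{"api": "apply_moves", "payload": {
  "steps": [
    {"x": 0, "y": -45, "z": 0, "spin": 0},
    {"x": 0, "y": 45, "z": 0, "spin": 0}
  ]
}}

```text
time_s: 36.9
position: [0.6786, 0.1215, 0.2898]
tcp_rot: [[-0.021, -0.021, 1.0], [-0.999, -0.04, -0.021], [0.041, -0.999, -0.02]]
force: [1.2, -0.2, 0.0]
opening: 0.632
```

```bash
python3 trace.py 1|tail -1
```

```text
36.95 [ 3.   33.28 66.46 -1.43 81.56 93.63] [0.6764 0.1392 0.2898] [-0.0212 -0.0259] [-0.4  5.   1.1]
```

Call:
{"api": "apply_moves", "payload": {
  "steps": [
    {"x": 0, "y": -45, "z": 0, "spin": 0},
    {"x": 0, "y": 45, "z": 0, "spin": 0}
  ]
}}

```text
time_s: 37.15
position: [0.6794, 0.1266, 0.2898]
tcp_rot: [[-0.02, -0.02, 1.0], [-0.999, -0.03, -0.021], [0.031, -0.999, -0.019]]
force: [2.1, -0.0, 0.8]
opening: 0.631
```

```bash
python3 trace.py 1|tail -1
```

```text
37.2 [ 3.17 33.34 66.33 -0.85 81.53 93.68] [0.677  0.1443 0.2898] [-0.02   -0.0158] [-0.3  6.6  0.8]
```

Call:
{"api": "apply_moves", "payload": {
  "steps": [
    {"x": 0, "y": -45, "z": 0, "spin": 0},
    {"x": 0, "y": 45, "z": 0, "spin": 0}
  ]
}}

```text
time_s: 37.4
position: [0.68, 0.132, 0.2898]
tcp_rot: [[-0.019, -0.018, 1.0], [-1.0, -0.02, -0.019], [0.02, -1.0, -0.018]]
force: [1.2, 0.2, -0.2]
opening: 0.633
```

```bash
python3 trace.py 6|tail -1; python3 look.py 34 wrist;python3 - <<'E'
import cv2
a=cv2.imread("pics/wrist34.png");cv2.imwrite("pics/s34.png",cv2.resize(a[110:210,190:310],None,fx=5,fy=5,interpolation=cv2.INTER_CUBIC))
E
```

```text
37.7 [ 3.57 33.35 66.32 -0.63 81.5  93.48] [0.6762 0.1501 0.2898] [-0.0196 -0.0121] [-0.  -0.1 -0. ]
t 37.7 pos [0.6762 0.1501 0.2898] jawdir -89.81 camdir 0.18 tilt [ 0.012 -1.    -0.02 ] F [-0.  -0.1 -0. ] op 0.633 J [ 3.6 33.3 66.3 -0.6 81.5 93.5]
```

View pics/s34.png

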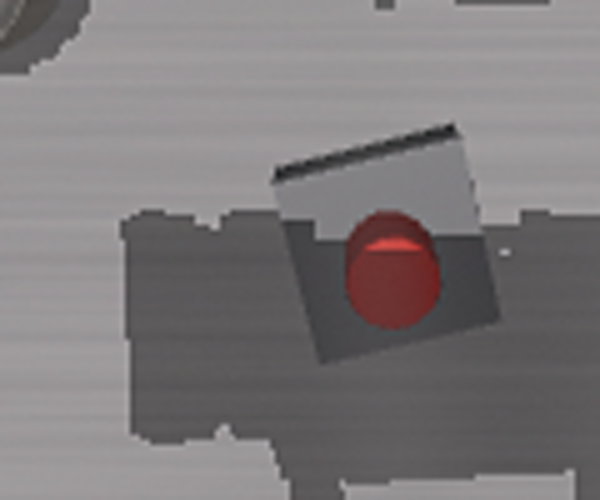

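```bash
python3 - <<'E'
from h import *
w={k:v for k,v in np.load("cam_wrist34.npz").items()}
print(back(w,[(190+393/5,110+283/5)],.072))
print(back(w,[(190+390/5,110+258/5)],.032))
E
```

```text
[[0.67819934 0.13702901 0.072     ]]
[[0.67650728 0.13640588 0.032     ]]
```

Call:
{"api": "apply_moves", "payload": {
  "steps": [
    {"x": 1, "y": -13, "z": -40, "spin": 0},
    {"x": 0, "y": 0, "z": -45, "spin": 0},
    {"x": 0, "y": 0, "z": -40, "spin": 0}
  ]
}}

```text
time_s: 38.05
position: [0.6827, 0.1389, 0.1716]
tcp_rot: [[0.008, 0.003, 1.0], [-1.0, -0.012, 0.008], [0.012, -1.0, 0.003]]
force: [1.5, 0.5, -0.6]
opening: 0.63
```

```bash
python3 trace.py 7|tail -2
```

```text
38.35 [ 2.63 39.22 73.65 -0.76 66.83 92.51] [0.6843 0.1389 0.1749] [ 0.0059 -0.0119] [ 0.4  0.6 -0.2]
38.4 [ 2.63 39.2  73.65 -0.76 66.82 92.51] [0.6844 0.1389 0.1752] [ 0.0065 -0.0119] [-0.4 -0.2  0.1]
```

Call:
{"api": "apply_moves", "payload": {
  "steps": [
    {"x": -6, "y": -2, "z": -45, "spin": 0}
  ]
}}

```text
time_s: 38.5
position: [0.6865, 0.1376, 0.1396]
tcp_rot: [[0.008, 0.029, 1.0], [-1.0, -0.011, 0.008], [0.011, -1.0, 0.028]]
force: [1.9, -0.4, 0.4]
opening: 0.632
```

```bash
python3 trace.py 6|tail -1
```

```text
38.8 [ 2.49 41.52 76.41 -0.79 61.49 92.45] [0.6802 0.137  0.1328] [ 0.0108 -0.0116] [ 0.  -0.  -0.3]
```

Call:
{"api": "apply_moves", "payload": {
  "steps": [
    {"x": -1, "y": 0, "z": -40, "spin": 0}
  ]
}}

```text
time_s: 38.9
position: [0.6862, 0.1375, 0.1008]
tcp_rot: [[0.007, 0.029, 1.0], [-1.0, -0.011, 0.008], [0.011, -1.0, 0.029]]
force: [0.6, -0.3, -0.1]
opening: 0.633
```

```bash
python3 trace.py 7|tail -1; python3 look.py 35 wrist
```

```text
39.25 [ 2.49 44.15 77.75 -0.82 57.32 92.52] [0.6806 0.1371 0.0949] [ 0.0144 -0.0115] [0.4 0.2 0.2]
t 39.25 pos [0.6806 0.1371 0.0949] jawdir -89.59 camdir 0.42 tilt [ 0.012 -1.     0.014] F [0.4 0.2 0.2] op 0.631 J [ 2.5 44.1 77.7 -0.8 57.3 92.5]
```

View pics/wrist35.png

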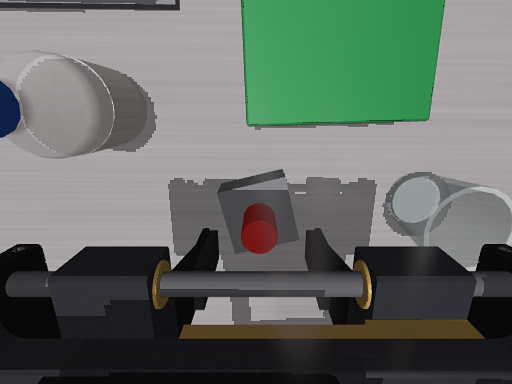

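Call:
{"api": "apply_moves", "payload": {
  "steps": [
    {"x": -2.5, "y": 0, "z": -32, "spin": 0}
  ]
}}

```text
time_s: 39.4
position: [0.6834, 0.1375, 0.0687]
tcp_rot: [[0.007, 0.028, 1.0], [-1.0, -0.011, 0.007], [0.011, -1.0, 0.028]]
force: [1.1, 0.0, 0.3]
opening: 0.63
```

```bash
python3 trace.py 7|tail -1
```

```text
39.75 [ 2.5  46.3  78.86 -0.86 53.92 92.59] [0.6791 0.1372 0.0642] [ 0.0166 -0.0114] [-0.7  0.6  0.2]
```

Call:
{"api": "apply_moves", "payload": {
  "steps": [
    {"x": -0.5, "y": 0, "z": -12, "spin": 0}
  ]
}}

```text
time_s: 39.85
position: [0.6809, 0.1373, 0.0548]
tcp_rot: [[0.007, 0.023, 1.0], [-1.0, -0.011, 0.007], [0.011, -1.0, 0.023]]
force: [-0.0, 0.5, -0.4]
opening: 0.631
```

```bash
python3 trace.py 8|tail -1;  python3 look.py 36 wrist
```

```text
40.25 [ 2.5  47.18 79.17 -0.87 52.71 92.61] [0.6787 0.1372 0.0524] [ 0.017  -0.0114] [1.3 0.1 1.3]
t 40.25 pos [0.6787 0.1372 0.0524] jawdir -89.59 camdir 0.42 tilt [ 0.012 -1.     0.017] F [1.3 0.1 1.3] op 0.633 J [ 2.5 47.2 79.2 -0.9 52.7 92.6]
```

View pics/wrist36.png

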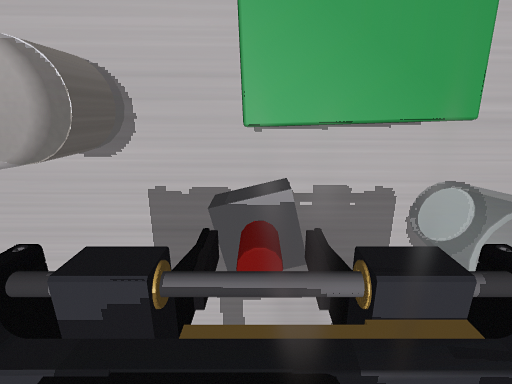

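Call:
{"api": "apply_moves", "payload": {
  "grip": 5,
  "steps": [
    {"x": 0, "y": 0, "z": 0, "spin": 0},
    {"x": 0, "y": 0, "z": 0, "spin": 0},
    {"x": 0, "y": 0, "z": 0, "spin": 0},
    {"x": 0, "y": 0, "z": 0, "spin": 0},
    {"x": 0, "y": 0, "z": 0, "spin": 0}
  ]
}}

```text
time_s: 40.8
position: [0.679, 0.1373, 0.0528]
tcp_rot: [[0.007, 0.018, 1.0], [-1.0, -0.011, 0.007], [0.011, -1.0, 0.018]]
force: [-0.6, 1.2, -0.3]
opening: 0.294
```

```bash
python3 trace.py 4; python3 look.py 37
```

```text
40.8 [ 2.51 47.15 79.15 -0.86 52.72 92.61] [0.679  0.1373 0.0528] [ 0.0177 -0.0112] [-0.6  1.2 -0.3]
40.85 [ 2.51 47.15 79.15 -0.86 52.72 92.61] [0.679  0.1373 0.0528] [ 0.0177 -0.0112] [-0.2  0.3 -0.1]
40.9 [ 2.51 47.16 79.15 -0.86 52.72 92.61] [0.679  0.1373 0.0528] [ 0.0176 -0.0112] [0.6 0.4 0.7]
40.95 [ 2.51 47.16 79.15 -0.86 52.72 92.61] [0.679  0.1373 0.0528] [ 0.0176 -0.0112] [0.3 0.4 0.8]
41.0 [ 2.51 47.15 79.15 -0.87 52.72 92.61] [0.679  0.1373 0.0528] [ 0.0177 -0.0113] [-0.4  0.6 -0.1]
t 41.0 pos [0.679  0.1373 0.0528] jawdir -89.59 camdir 0.42 tilt [ 0.011 -1.     0.018] F [-0.4  0.6 -0.1] op 0.286 J [ 2.5 47.2 79.1 -0.9 52.7 92.6]
```

Call:
{"api": "apply_moves", "payload": {
  "steps": [
    {"x": 0, "y": 0, "z": 25, "spin": 0},
    {"x": 0, "y": 0, "z": 45, "spin": 0},
    {"x": 0, "y": 0, "z": 48, "spin": 0},
    {"x": 0, "y": 0, "z": 48, "spin": 0},
    {"x": 0, "y": 0, "z": 48, "spin": 0},
    {"x": -5, "y": 0, "z": 48, "spin": 0},
    {"x": -10, "y": 0, "z": 30, "spin": 0}
  ]
}}

```text
time_s: 41.7
position: [0.6583, 0.137, 0.3458]
tcp_rot: [[0.006, 0.004, 1.0], [-1.0, -0.011, 0.006], [0.011, -1.0, 0.003]]
force: [0.6, -0.3, 0.3]
opening: 0.292
```

```bash
python3 trace.py 3; python3 look.py 38 scene side; python3 -c "
from h import *
print(read_state()['opening'])"
```

```text
41.7 [ 2.55 28.68 66.17 -0.66 84.98 92.24] [0.6583 0.137  0.3458] [ 0.0035 -0.0114] [ 0.6 -0.3  0.3]
41.75 [ 2.58 28.32 65.97 -0.66 85.15 92.24] [0.6584 0.1374 0.3513] [ 0.0103 -0.011 ] [0.3 0.7 3.3]
41.8 [ 2.58 28.48 66.13 -0.65 84.89 92.24] [0.6587 0.1374 0.3484] [ 0.0092 -0.0109] [ 0.7  0.5 -0.9]
41.85 [ 2.57 28.67 66.35 -0.66 84.8  92.24] [0.6577 0.1372 0.3447] [ 0.0035 -0.0113] [ 0.7  0.2 -1.6]
t 41.85 pos [0.6577 0.1372 0.3447] jawdir -89.62 camdir 0.38 tilt [ 0.011 -1.     0.003] F [ 0.7  0.2 -1.6] op 0.291 J [ 2.6 28.7 66.4 -0.7 84.8 92.2]
0.2880116006293737
```

View pics/scene38.png

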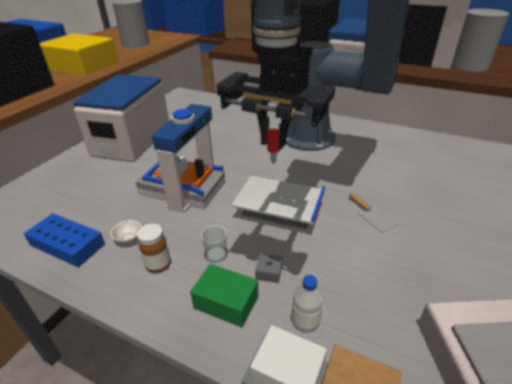

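Call:
{"api": "apply_moves", "payload": {
  "steps": [
    {"x": -10, "y": -25, "z": 3, "spin": -0.12},
    {"x": -14, "y": -38, "z": 3, "spin": -0.12},
    {"x": -14, "y": -38, "z": 3, "spin": -0.12},
    {"x": -14, "y": -38, "z": 3, "spin": -0.12},
    {"x": -14, "y": -38, "z": 3, "spin": -0.12},
    {"x": -14, "y": -38, "z": 3, "spin": -0.12},
    {"x": -14, "y": -38, "z": 3, "spin": -0.12},
    {"x": -14, "y": -38, "z": 3, "spin": -0.12},
    {"x": -14, "y": -38, "z": 3, "spin": -0.12},
    {"x": -14, "y": -38, "z": 3, "spin": -0.12},
    {"x": -14, "y": -38, "z": 3, "spin": -0.12},
    {"x": -10, "y": -25, "z": 3, "spin": -0.12}
  ]
}}

```text
time_s: 43.15
position: [0.4783, -0.3006, 0.3397]
tcp_rot: [[-0.995, -0.043, 0.085], [-0.087, 0.06, -0.994], [0.038, -0.997, -0.064]]
force: [0.7, 0.2, -0.9]
opening: 0.29
```

```bash
python3 trace.py 4; python3 look.py 39 scene wrist
```

```text
43.15 [-43.89  21.11  79.84   0.78  83.22 131.06] [ 0.4783 -0.3006  0.3397] [-0.043   0.0601] [ 0.7  0.2 -0.9]
43.2 [-44.18  21.18  79.74   0.55  83.16 131.21] [ 0.4768 -0.3046  0.3395] [-0.0444  0.0565] [ 0.  -2.9 -1.2]
43.25 [-43.99  21.14  79.8    0.72  83.2  130.95] [ 0.4779 -0.3019  0.3396] [-0.0433  0.0591] [ 0.3  0.1 -0.6]
43.3 [-43.82  21.09  79.84   0.83  83.24 130.88] [ 0.4787 -0.2997  0.3398] [-0.0426  0.0607] [ 0.1  0.3 -0.4]
43.35 [-43.7   21.04  79.86   0.86  83.26 130.87] [ 0.4793 -0.2983  0.3402] [-0.0422  0.0609] [ 0.2 -0.3 -1.3]
t 43.35 pos [ 0.4793 -0.2983  0.3402] jawdir -174.63 camdir -84.76 tilt [ 0.036 -0.997 -0.065] F [ 0.2 -0.3 -1.3] op 0.293 J [-43.7  21.   79.9   0.9  83.3 130.9]
```

View pics/wrist39.png

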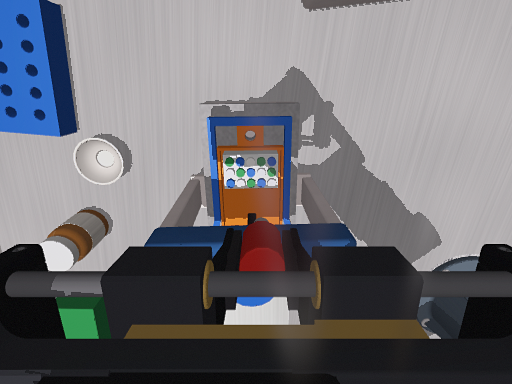

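Call:
{"api": "apply_moves", "payload": {
  "steps": [
    {"x": 0, "y": -48, "z": 0, "spin": 0}
  ]
}}

```text
time_s: 43.55
position: [0.4808, -0.3387, 0.3411]
tcp_rot: [[-0.994, -0.043, 0.102], [-0.104, 0.065, -0.992], [0.036, -0.997, -0.069]]
force: [0.5, -0.6, -0.4]
opening: 0.288
```

```bash
python3 trace.py 4|tail -1
```

```text
43.75 [-46.78  23.45  75.96   0.64  84.79 127.63] [ 0.4805 -0.3443  0.3404] [-0.042  0.061] [-0.2  0.5 -1.3]
```

Call:
{"api": "apply_moves", "payload": {
  "steps": [
    {"x": 0, "y": 0, "z": -10, "spin": 0},
    {"x": 0, "y": 0, "z": -10, "spin": 0},
    {"x": 0, "y": 0, "z": -10, "spin": 0},
    {"x": 0, "y": 0, "z": -10, "spin": 0},
    {"x": 0, "y": 0, "z": -10, "spin": 0},
    {"x": 0, "y": 0, "z": -10, "spin": 0},
    {"x": 0, "y": 0, "z": -10, "spin": 0},
    {"x": 0, "y": 0, "z": -10, "spin": 0},
    {"x": 0, "y": 0, "z": -10, "spin": 0},
    {"x": 0, "y": 0, "z": -10, "spin": 0},
    {"x": 0, "y": 0, "z": -10, "spin": 0}
  ]
}}

```text
time_s: 44.85
position: [0.4813, -0.3384, 0.2209]
tcp_rot: [[-0.994, -0.043, 0.101], [-0.104, 0.063, -0.993], [0.036, -0.997, -0.067]]
force: [0.2, 1.3, -0.9]
opening: 0.286
```

```bash
python3 trace.py 4
```

```text
44.85 [-46.36  29.7   85.01   0.76  69.61 127.44] [ 0.4813 -0.3384  0.2209] [-0.043   0.0631] [ 0.2  1.3 -0.9]
44.9 [-46.36  29.82  85.15   0.76  69.57 127.45] [ 0.4804 -0.3376  0.219 ] [-0.0456  0.0658] [ 0.3  0.5 -1.5]
44.95 [-46.36  29.77  85.09   0.76  69.69 127.45] [ 0.4804 -0.3376  0.2199] [-0.0457  0.0659] [-0.8 -0.1 -0.8]
45.0 [-46.36  29.71  85.02   0.76  69.72 127.45] [ 0.4808 -0.338   0.2208] [-0.0445  0.0646] [ 0.9 -0.9  0.3]
45.05 [-46.35  29.67  84.96   0.76  69.72 127.45] [ 0.4813 -0.3384  0.2216] [-0.0433  0.0634] [0.5 0.2 0.4]
```

Call:
{"api": "apply_moves", "payload": {
  "steps": [
    {"x": 0, "y": 0, "z": -45, "spin": 0},
    {"x": 0, "y": 0, "z": 45, "spin": 0}
  ]
}}

```text
time_s: 45.25
position: [0.4779, -0.3352, 0.2028]
tcp_rot: [[-0.993, -0.065, 0.099], [-0.105, 0.086, -0.991], [0.056, -0.994, -0.092]]
force: [-2.2, 1.9, -4.8]
opening: 0.291
```

```bash
python3 trace.py 2
```

```text
45.25 [-46.38  31.31  85.41   0.76  69.41 127.44] [ 0.4779 -0.3352  0.2028] [-0.0647  0.0858] [-2.2  1.9 -4.8]
45.3 [-46.34  30.03  84.35   0.76  69.76 127.45] [ 0.4851 -0.3422  0.221 ] [-0.0408  0.0609] [ 1.4 -1.1  5.8]
45.35 [-46.34  29.65  84.18   0.77  69.43 127.44] [ 0.4877 -0.3449  0.2256] [-0.0301  0.0498] [ 0.9 -0.2  0.7]
```

Call:
{"api": "apply_moves", "payload": {
  "steps": [
    {"x": 0, "y": 0, "z": -45, "spin": 0},
    {"x": 0, "y": 0, "z": 45, "spin": 0}
  ]
}}

```text
time_s: 45.55
position: [0.4863, -0.3436, 0.2073]
tcp_rot: [[-0.994, -0.046, 0.101], [-0.104, 0.067, -0.992], [0.039, -0.997, -0.071]]
force: [-1.6, 1.8, -4.6]
opening: 0.294
```

```bash
python3 trace.py 2
```

```text
45.55 [-46.35  31.26  84.51   0.78  68.86 127.44] [ 0.4863 -0.3436  0.2073] [-0.0465  0.067 ] [-1.6  1.8 -4.6]
45.6 [-46.32  29.95  83.48   0.78  69.17 127.44] [ 0.4933 -0.3503  0.2261] [-0.0222  0.0417] [ 2.4 -1.6  7.1]
45.65 [-46.31  29.54  83.33   0.79  68.85 127.43] [ 0.4958 -0.3528  0.2311] [-0.0113  0.0305] [ 1.6 -1.5  0.9]
```

Call:
{"api": "apply_moves", "payload": {
  "steps": [
    {"x": 0, "y": 0, "z": -45, "spin": 0},
    {"x": 0, "y": 0, "z": 45, "spin": 0}
  ]
}}

```text
time_s: 45.85
position: [0.4952, -0.3522, 0.2158]
tcp_rot: [[-0.994, -0.021, 0.103], [-0.104, 0.04, -0.994], [0.016, -0.999, -0.042]]
force: [-2.2, 1.5, -3.3]
opening: 0.289
```

```bash
python3 trace.py 2|tail -1
```

```text
45.95 [-46.27  29.13  82.6    0.81  67.91 127.41] [ 0.5045 -0.3612  0.2394] [0.0139 0.0045] [ 0.3 -1.4  0.9]
```

Call:
{"api": "apply_moves", "payload": {
  "steps": [
    {"x": 0, "y": 0, "z": -15, "spin": 0},
    {"x": 0, "y": 0, "z": 15, "spin": 0}
  ]
}}

```text
time_s: 46.15
position: [0.5068, -0.3634, 0.2485]
tcp_rot: [[-0.994, 0.027, 0.105], [-0.105, -0.009, -0.994], [-0.026, -1.0, 0.012]]
force: [0.1, -0.3, -0.9]
opening: 0.294
```

```bash
python3 trace.py 6|tail -2
```

```text
46.4 [-46.26  28.36  82.2    0.82  67.77 127.42] [ 0.508  -0.3646  0.25  ] [ 0.0298 -0.012 ] [ 0.2  0.5 -0.5]
46.45 [-46.26  28.45  82.25   0.82  67.77 127.41] [ 0.5077 -0.3643  0.2487] [ 0.0281 -0.0103] [ 0.3  0.1 -0.7]
```

Call:
{"api": "apply_moves", "payload": {
  "steps": [
    {"x": 32, "y": 31, "z": 0, "spin": 0},
    {"x": -32, "y": -31, "z": 0, "spin": 0}
  ]
}}

```text
time_s: 46.65
position: [0.5152, -0.3546, 0.2497]
tcp_rot: [[-0.992, 0.033, 0.119], [-0.119, -0.007, -0.993], [-0.032, -0.999, 0.011]]
force: [-0.7, -1.2, 0.4]
opening: 0.29
```

```bash
python3 trace.py 1|tail -1
```

```text
46.7 [-46.37  28.35  82.32   0.31  67.73 127.26] [ 0.5049 -0.3666  0.2493] [ 0.023  -0.0167] [-4.6 -3.6 -0.9]
```

Call:
{"api": "apply_moves", "payload": {
  "steps": [
    {"x": 32, "y": 31, "z": 0, "spin": 0},
    {"x": -32, "y": -31, "z": 0, "spin": 0}
  ]
}}

```text
time_s: 46.9
position: [0.5128, -0.3566, 0.2493]
tcp_rot: [[-0.992, 0.026, 0.125], [-0.125, -0.014, -0.992], [-0.024, -1.0, 0.017]]
force: [-0.5, -0.4, -0.9]
opening: 0.293
```

```bash
python3 trace.py 1|tail -1
```

```text
46.95 [-46.43  28.34  82.38  -0.28  67.66 127.12] [ 0.5024 -0.369   0.2491] [ 0.0163 -0.0237] [-4.7 -4.3 -0.5]
```

Call:
{"api": "apply_moves", "payload": {
  "steps": [
    {"x": 32, "y": 31, "z": 0, "spin": 0},
    {"x": -32, "y": -31, "z": 0, "spin": 0}
  ]
}}

```text
time_s: 47.15
position: [0.5102, -0.3593, 0.249]
tcp_rot: [[-0.991, 0.019, 0.13], [-0.13, -0.021, -0.991], [-0.016, -1.0, 0.024]]
force: [0.1, -1.6, -0.1]
opening: 0.291
```

```bash
python3 trace.py 5|tail -2; python3 look.py 40
```

```text
47.35 [-46.76  28.36  82.38  -0.55  67.63 127.26] [ 0.4994 -0.3729  0.2489] [ 0.0131 -0.0268] [-0.7 -0.5 -0. ]
47.4 [-46.79  28.36  82.37  -0.53  67.63 127.26] [ 0.4993 -0.3731  0.2489] [ 0.0134 -0.0266] [0.3 0.3 0.2]
t 47.4 pos [ 0.4993 -0.3731  0.2489] jawdir -173.85 camdir -83.87 tilt [-0.01  -1.     0.028] F [0.3 0.3 0.2] op 0.293 J [-46.8  28.4  82.4  -0.5  67.6 127.3]
```

Call:
{"api": "apply_moves", "payload": {
  "steps": [
    {"x": -9, "y": 25, "z": -40, "spin": -0.01}
  ]
}}

```text
time_s: 47.5
position: [0.4946, -0.3551, 0.2142]
tcp_rot: [[-0.995, 0.026, 0.093], [-0.094, -0.041, -0.995], [-0.022, -0.999, 0.043]]
force: [1.2, -0.3, -1.3]
opening: 0.29
```

```bash
python3 trace.py 2|tail -1
```

```text
47.6 [-45.75  29.4   88.87  -0.55  61.27 129.  ] [ 0.4838 -0.3412  0.203 ] [-0.0004 -0.0117] [-0.4  0.8 -2.2]
```

Call:
{"api": "apply_moves", "payload": {
  "steps": [
    {"x": 0, "y": 25, "z": -35, "spin": 0}
  ]
}}

```text
time_s: 47.7
position: [0.4869, -0.3231, 0.1733]
tcp_rot: [[-0.996, 0.009, 0.092], [-0.093, -0.021, -0.995], [-0.007, -1.0, 0.022]]
force: [1.8, -0.5, -0.7]
opening: 0.291
```

```bash
python3 trace.py 6|tail -2; python3 look.py 41 wrist scene
```

```text
47.95 [-44.12  30.96  92.35  -0.61  56.12 130.75] [ 0.4847 -0.319   0.1705] [ 0.0009 -0.0131] [-0.2 -0.2 -0.2]
48.0 [-44.12  30.93  92.31  -0.61  56.11 130.75] [ 0.4851 -0.3195  0.171 ] [ 0.002  -0.0142] [ 0.7 -1.2 -2. ]
t 48.0 pos [ 0.4851 -0.3195  0.171 ] jawdir -174.54 camdir -84.54 tilt [-0.001 -1.     0.014] F [ 0.7 -1.2 -2. ] op 0.29 J [-44.1  30.9  92.3  -0.6  56.1 130.8]
```

View pics/wrist41.png

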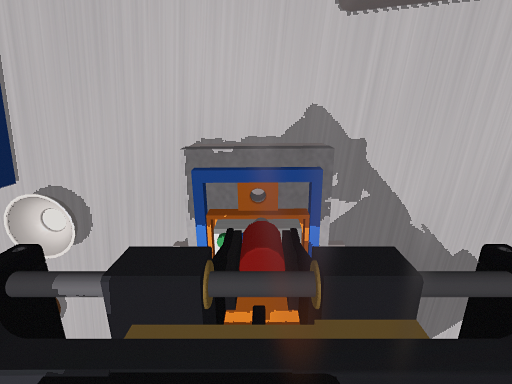

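```bash
python3 - <<'E'
from h import *
w={k:v for k,v in np.load("cam_wrist41.npz").items()}
print(back(w,[(257.5,195.5)],.056))
h=np.array([.4898,-.3213,.056]);print(proj(w,h))
# predicted head top position in view: TCP + (-.0004,.001), top z = tcp -.0208+.04
print(proj(w,[.4851-.0004,-.3195+.001,.171+.0192]),proj(w,[.4851-.0004,-.3195+.001,.171-.0208]))
E
python3 - <<'E'
import cv2
a=cv2.imread("pics/wrist41.png");cv2.imwrite("pics/s41.png",cv2.resize(a[160:320,180:340],None,fx=3.7,fy=3.7,interpolation=cv2.INTER_CUBIC))
E
```

```text
[[ 0.48966691 -0.31975012  0.056     ]]
[[257.50844869 193.99880714]]
[[262.83326462 269.60370169]] [[262.62344196 237.89817587]]
```

View pics/s41.png

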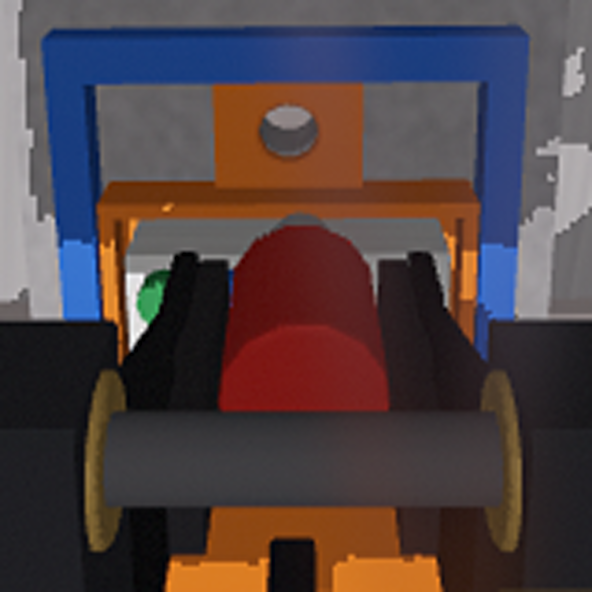

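```bash
python3 - <<'E'
from h import *
w={k:v for k,v in np.load("cam_wrist41.npz").items()}
P=np.array([.4851-.0004+.0006,-.3195+.001+.0002,.171-.0488])
print(proj(w,P), proj(w,P+[0,-.004,0]), proj(w,P+[0,-.006,.004]))
E
```

```text
[[261.72234678 222.45961455]] [[262.21764751 217.63966629]] [[262.47959089 217.09187353]]
```

Call:
{"api": "apply_moves", "payload": {
  "steps": [
    {"x": 4.5, "y": -2.5, "z": -30, "spin": 0}
  ]
}}

```text
time_s: 48.2
position: [0.4924, -0.3251, 0.1455]
tcp_rot: [[-0.995, 0.01, 0.094], [-0.095, -0.022, -0.995], [-0.008, -1.0, 0.023]]
force: [0.6, -0.6, -1.0]
opening: 0.291
```

```bash
python3 trace.py 8|tail -1; python3 look.py 42 wrist; python3 - <<'E'
import cv2
a=cv2.imread("pics/wrist42.png");cv2.imwrite("pics/s42.png",cv2.resize(a[160:320,180:340],None,fx=3.7,fy=3.7,interpolation=cv2.INTER_CUBIC))
E
```

```text
48.6 [-43.99  33.56  92.87  -0.63  52.79 130.94] [ 0.49   -0.3224  0.1424] [ 0.0037 -0.0157] [-0.4  0.1 -0.4]
t 48.6 pos [ 0.49   -0.3224  0.1424] jawdir -174.54 camdir -84.54 tilt [-0.002 -1.     0.016] F [-0.4  0.1 -0.4] op 0.293 J [-44.   33.6  92.9  -0.6  52.8 130.9]
```

View pics/s42.png

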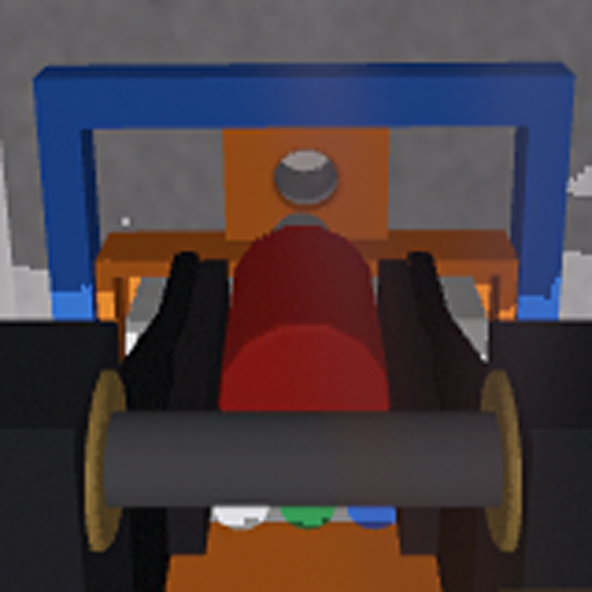

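Call:
{"api": "apply_moves", "payload": {
  "steps": [
    {"x": -0.5, "y": 0.5, "z": -24, "spin": 0}
  ]
}}

```text
time_s: 48.75
position: [0.4919, -0.324, 0.1216]
tcp_rot: [[-0.995, 0.01, 0.095], [-0.095, -0.022, -0.995], [-0.008, -1.0, 0.023]]
force: [1.3, -0.3, -0.2]
opening: 0.294
```

```bash
python3 trace.py 8|tail -1; python3 look.py 43 wrist scene; python3 - <<'E'
import cv2
a=cv2.imread("pics/wrist43.png");cv2.imwrite("pics/s43.png",cv2.resize(a[160:320,180:340],None,fx=3.7,fy=3.7,interpolation=cv2.INTER_CUBIC))
E
```

```text
49.15 [-43.98  35.47  93.87  -0.66  49.81 130.98] [ 0.4899 -0.3222  0.1192] [ 0.0047 -0.0167] [-0.5  0.4 -0.4]
t 49.15 pos [ 0.4899 -0.3222  0.1192] jawdir -174.54 camdir -84.54 tilt [-0.003 -1.     0.017] F [-0.5  0.4 -0.4] op 0.29 J [-44.   35.5  93.9  -0.7  49.8 131. ]
```

View pics/s43.png

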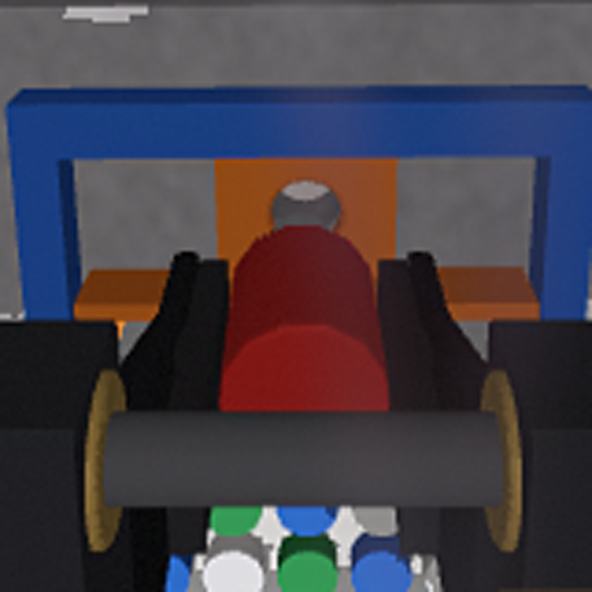

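Call:
{"api": "apply_moves", "payload": {
  "steps": [
    {"x": -1, "y": 0.3, "z": -14, "spin": 0}
  ]
}}

```text
time_s: 49.35
position: [0.4903, -0.3231, 0.1068]
tcp_rot: [[-0.995, 0.008, 0.095], [-0.095, -0.02, -0.995], [-0.006, -1.0, 0.021]]
force: [-0.6, 0.0, -1.4]
opening: 0.291
```

```bash
python3 trace.py 8|tail -2
```

```text
49.7 [-44.03  36.6   94.48  -0.68  48.03 130.96] [ 0.4891 -0.322   0.1055] [ 0.0051 -0.0171] [ 0.1 -0.5  0.2]
49.75 [-44.03  36.6   94.49  -0.67  48.02 130.96] [ 0.4891 -0.322   0.1055] [ 0.0051 -0.0171] [ 0.4 -0.4 -0.6]
```

Call:
{"api": "apply_moves", "payload": {
  "steps": [
    {"x": 0, "y": 0, "z": -10, "spin": 0}
  ]
}}

```text
time_s: 49.85
position: [0.4898, -0.3224, 0.0969]
tcp_rot: [[-0.995, 0.007, 0.095], [-0.095, -0.019, -0.995], [-0.005, -1.0, 0.019]]
force: [0.6, -1.2, 2.5]
opening: 0.292
```

```bash
python3 trace.py 6;python3 look.py 44 wrist; python3 - <<'E'
import cv2
a=cv2.imread("pics/wrist44.png");cv2.imwrite("pics/s44.png",cv2.resize(a[160:320,180:340],None,fx=3.7,fy=3.7,interpolation=cv2.INTER_CUBIC))
E
```

```text
49.85 [-44.02  37.36  94.74  -0.66  46.86 130.98] [ 0.4898 -0.3224  0.0969] [ 0.0071 -0.0186] [ 0.6 -1.2  2.5]
49.9 [-44.02  37.54  94.85  -0.68  46.76 130.98] [ 0.4889 -0.3217  0.0946] [ 0.0047 -0.0165] [-0.5 -0.1 -2.7]
49.95 [-44.03  37.54  94.86  -0.69  46.8  130.98] [ 0.4886 -0.3215  0.0946] [ 0.0039 -0.016 ] [-0.2 -0.1 -0.5]
50.0 [-44.03  37.53  94.84  -0.69  46.81 130.98] [ 0.4887 -0.3217  0.0948] [ 0.0041 -0.0163] [-0.4  0.3 -1.2]
50.05 [-44.03  37.52  94.82  -0.7   46.81 130.98] [ 0.4889 -0.3219  0.095 ] [ 0.0046 -0.0167] [-0.5  0.1 -1.7]
50.1 [-44.03  37.51  94.8   -0.7   46.81 130.98] [ 0.489  -0.322   0.0952] [ 0.0048 -0.017 ] [-0.4  0.  -0.1]
50.15 [-44.03  37.5   94.8   -0.69  46.81 130.98] [ 0.4891 -0.3221  0.0953] [ 0.0051 -0.0172] [ 0.4  0.2 -1.5]
t 50.15 pos [ 0.4891 -0.3221  0.0953] jawdir -174.54 camdir -84.54 tilt [-0.003 -1.     0.018] F [ 0.4  0.2 -1.5] op 0.292 J [-44.   37.5  94.8  -0.7  46.8 131. ]
```

View pics/s44.png

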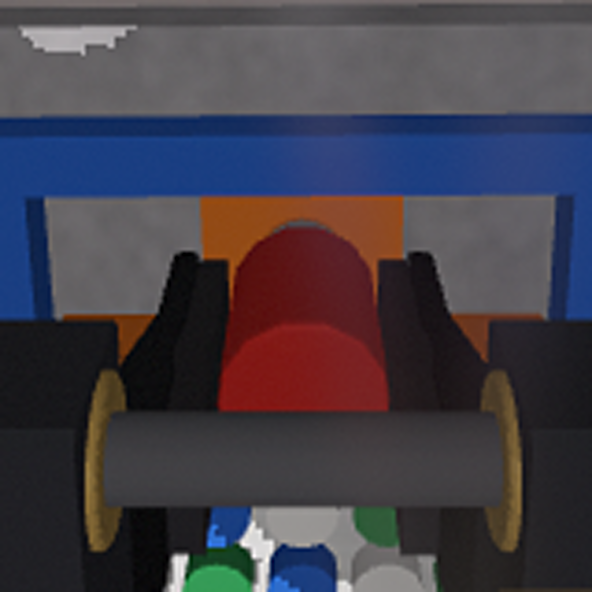

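Call:
{"api": "apply_moves", "payload": {
  "steps": [
    {"x": 0, "y": 0, "z": -9, "spin": 0}
  ]
}}

```text
time_s: 50.3
position: [0.4896, -0.3222, 0.0871]
tcp_rot: [[-0.995, 0.006, 0.095], [-0.095, -0.018, -0.995], [-0.005, -1.0, 0.018]]
force: [0.4, 0.8, -0.3]
opening: 0.288
```

```bash
python3 trace.py 5|tail -3
```

```text
50.45 [-44.03  38.37  95.09  -0.72  45.72 130.99] [ 0.4888 -0.3219  0.0855] [ 0.0042 -0.0165] [-0.8  0.4 -1.4]
50.5 [-44.04  38.34  95.07  -0.71  45.72 130.99] [ 0.489  -0.3221  0.0859] [ 0.0047 -0.017 ] [ 0.   0.6 -0.5]
50.55 [-44.03  38.33  95.05  -0.71  45.74 130.99] [ 0.4891 -0.3222  0.0861] [ 0.005  -0.0171] [-0.2  0.5 -0.5]
```

Call:
{"api": "apply_moves", "payload": {
  "steps": [
    {"x": 0, "y": 0, "z": -8, "spin": 0}
  ]
}}

```text
time_s: 50.65
position: [0.4895, -0.3221, 0.0787]
tcp_rot: [[-0.995, 0.006, 0.095], [-0.095, -0.017, -0.995], [-0.004, -1.0, 0.018]]
force: [0.4, 1.8, 0.3]
opening: 0.291
```

```bash
python3 trace.py 6
```

```text
50.65 [-44.02  39.    95.25  -0.68  44.81 131.01] [ 0.4895 -0.3221  0.0787] [ 0.006  -0.0174] [0.4 1.8 0.3]
50.7 [-44.03  39.15  95.33  -0.71  44.71 131.01] [ 0.4887 -0.3217  0.0769] [ 0.004  -0.0161] [-0.7  0.1 -1.5]
50.75 [-44.03  39.13  95.32  -0.73  44.74 131.01] [ 0.4886 -0.3218  0.0771] [ 0.0038 -0.0162] [ 0.8  0.1 -0.3]
50.8 [-44.04  39.11  95.29  -0.73  44.76 131.01] [ 0.4889 -0.322   0.0775] [ 0.0043 -0.0167] [-0.1  0.4 -0.5]
50.85 [-44.04  39.09  95.28  -0.73  44.78 131.01] [ 0.4889 -0.3221  0.0777] [ 0.0044 -0.0167] [ 0.3  0.8 -0.1]
50.9 [-44.04  39.08  95.27  -0.72  44.79 131.01] [ 0.489  -0.3221  0.0778] [ 0.0046 -0.0167] [ 0.9 -0.2 -0.8]
50.95 [-44.03  39.07  95.27  -0.72  44.8  131.01] [ 0.489  -0.3221  0.0779] [ 0.0046 -0.0168] [-0.4  0.8 -1.1]
```

Call:
{"api": "apply_moves", "payload": {
  "steps": [
    {"x": 0, "y": 0, "z": -3, "spin": 0}
  ]
}}

```text
time_s: 51.05
position: [0.4893, -0.322, 0.0764]
tcp_rot: [[-0.995, 0.005, 0.095], [-0.095, -0.017, -0.995], [-0.003, -1.0, 0.017]]
force: [-4.6, 5.3, 30.8]
opening: 0.294
```

```bash
python3 trace.py 5
```

```text
51.05 [-44.02  39.21  95.3   -0.69  44.61 131.02] [ 0.4893 -0.322   0.0764] [ 0.0051 -0.0167] [-4.6  5.3 30.8]
51.1 [-44.02  39.19  95.3   -0.71  44.63 131.02] [ 0.4893 -0.322   0.0767] [ 0.0051 -0.017 ] [-1.5  2.9  9.1]
51.15 [-44.02  39.18  95.31  -0.71  44.6  131.02] [ 0.4893 -0.322   0.0767] [ 0.0053 -0.0173] [-2.2  2.8  9.9]
51.2 [-44.02  39.18  95.32  -0.71  44.59 131.02] [ 0.4893 -0.322   0.0767] [ 0.0054 -0.0173] [-2.2  4.  10.1]
51.25 [-44.02  39.18  95.32  -0.71  44.59 131.02] [ 0.4893 -0.322   0.0767] [ 0.0054 -0.0174] [-1.6  2.9  9.9]
51.3 [-44.02  39.18  95.32  -0.71  44.59 131.02] [ 0.4893 -0.322   0.0767] [ 0.0054 -0.0174] [-2.   3.8 10.1]
```

Seated at the predicted height with 10 N down. Releasing.

Call:
{"api": "apply_moves", "payload": {
  "grip": 50,
  "steps": [
    {"x": 0, "y": 0, "z": 0, "spin": 0},
    {"x": 0, "y": 0, "z": 0, "spin": 0},
    {"x": 0, "y": 0, "z": 0, "spin": 0},
    {"x": 0, "y": 0, "z": 0, "spin": 0}
  ]
}}

```text
time_s: 51.7
position: [0.4905, -0.3236, 0.078]
tcp_rot: [[-0.995, 0.009, 0.095], [-0.096, -0.021, -0.995], [-0.007, -1.0, 0.022]]
force: [0.8, 0.7, 0.4]
opening: 0.539
```

```bash
python3 trace.py 2; python3 look.py 45 wrist
```

```text
51.7 [-44.03  39.08  95.23  -0.75  44.47 131.02] [ 0.4905 -0.3236  0.078 ] [ 0.0089 -0.0214] [0.8 0.7 0.4]
51.75 [-44.03  39.08  95.23  -0.75  44.48 131.02] [ 0.4905 -0.3236  0.078 ] [ 0.0088 -0.0214] [ 0.1  0.  -0.7]
51.8 [-44.03  39.08  95.24  -0.75  44.48 131.02] [ 0.4904 -0.3235  0.0779] [ 0.0087 -0.0212] [ 0.4 -0.4 -0.4]
t 51.8 pos [ 0.4904 -0.3235  0.0779] jawdir -174.51 camdir -84.52 tilt [-0.007 -1.     0.022] F [ 0.4 -0.4 -0.4] op 0.562 J [-44.   39.1  95.2  -0.8  44.5 131. ]
```

View pics/wrist45.png

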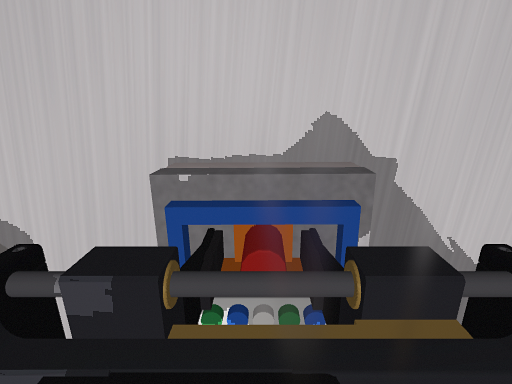

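Open and clear of the head. I'll go up and look from above.

Call:
{"api": "apply_moves", "payload": {
  "steps": [
    {"x": 0, "y": 0, "z": 35, "spin": 0},
    {"x": 0, "y": -5, "z": 45, "spin": 0},
    {"x": 0, "y": -10, "z": 45, "spin": 0},
    {"x": 0, "y": -10, "z": 20, "spin": 0}
  ]
}}

```text
time_s: 52.25
position: [0.4868, -0.3446, 0.2218]
tcp_rot: [[-0.995, -0.002, 0.097], [-0.097, -0.01, -0.995], [0.003, -1.0, 0.01]]
force: [0.6, 0.2, -0.4]
opening: 0.576
```

```bash
python3 trace.py 4|tail -1; python3 look.py 46 wrist scene side; python3 - <<'E'
import cv2,numpy as np
f=lambda x,r:cv2.resize(x,r,interpolation=cv2.INTER_CUBIC)
a=cv2.imread("pics/wrist46.png");b=cv2.imread("pics/scene46.png")
cv2.imwrite("pics/s46.png",np.hstack([f(a[110:270,170:350],(420,373)),f(b[90:230,110:250],(373,373))]))
E
```

```text
52.45 [-45.77  28.75  87.37  -0.55  63.96 128.96] [ 0.485  -0.3428  0.2174] [-0.0071 -0.0051] [-0.1  0.  -0.7]
t 52.45 pos [ 0.485  -0.3428  0.2174] jawdir -174.5 camdir -84.49 tilt [ 0.008 -1.     0.004] F [-0.1  0.  -0.7] op 0.575 J [-45.8  28.8  87.4  -0.5  64.  129. ]
```

View pics/s46.png

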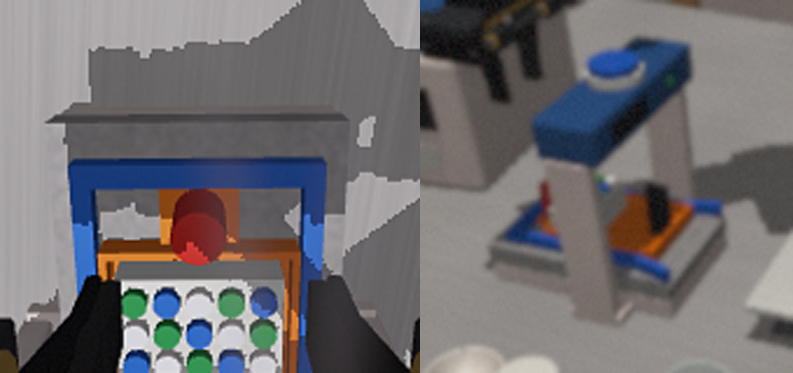

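View pics/scene46.png

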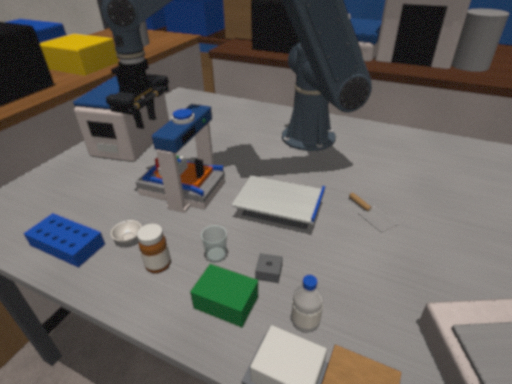

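```bash
python3 - <<'E'
from h import *
from rig import job
w={k:v for k,v in np.load("cam_wrist46.npz").items()}
print(back(w,[(170+199/2.333,110+239/2.333)],.096))
r=3.1416
for z in (.096,.056):
    a=np.linspace(0,6.28,9)[:-1];print(np.round((proj(w,np.c_[.4898+.013*np.cos(a),-.3213+.013*np.sin(a),0*a+z])-[170,110])*2.333).tolist())
print(job.hand_in())
E
```

```text
[[ 0.48890526 -0.32144275  0.096     ]]
[[168.0, 237.0], [175.0, 256.0], [194.0, 266.0], [216.0, 260.0], [226.0, 242.0], [220.0, 222.0], [200.0, 211.0], [178.0, 218.0]]
[[172.0, 209.0], [179.0, 226.0], [196.0, 235.0], [215.0, 230.0], [224.0, 213.0], [218.0, 195.0], [201.0, 186.0], [182.0, 192.0]]
the job is handed in; nothing more can be done
None
```

The tray is home against the end stop, the pin is down through the tongue into the dock, and the job is handed in, with no verdict reported back. The last picture was taken at about 52.5 s of the 72 s limit.

**How it went**
- **Crossing the gap:** I held the handle and slid the tray across until the hand neared the bridge.
- **Why the last stretch was different:** the moves cannot lean the tool, so the hand could not follow the handle under the bridge. I pushed the tray's tail wall with closed fingers, then gripped the tongue from beyond the bridge and pulled it home.
- **Pin:** I lifted it from its block, inserted it, pressed it down, let go and backed away.

**Last checks**
- **Tray:** it met a firm stop at about 12–14 N. The tongue hole measured about 1.5 mm from the dock hole, within the 6 mm limit. The tray lay level in the pictures; I did not measure its angle at the end.
- **Pin:** it stopped at the height predicted for the head resting on the tongue (TCP z 76.7 mm against 76.8 mm), with 10 N pressing down. After release, the head measured about 1 mm from the hole axis, upright in the picture.
- **Surroundings:** the bystanders looked unmoved. The bridge was not bumped as far as I could see; its contact force is not something I can read. The gripper was open, clear and reading about zero force.

**What disagreed or went wrong**
- **Jam at the ramp:** the nose caught on the dock's ramp during the crossing, at up to about 40 N at the wrist. The grip slipped about 7 mm along the handle, and the slide then continued normally.
- **Tool tilt:** the tool's angle drifted by up to about 0.09 rad from vertical during multi-step moves. I corrected it before gripping the pin and again before inserting it.

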